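# Snap a tube clip shut with sprung pliers

### The job

Take the green-handled pliers from their wooden rest and, holding them square to the leaning tube, squeeze the open orange clip by its two ears until it clicks shut and stays shut, gently enough not to crush its plastic. Use only the pliers on the clip, never the gripper itself; then lay the pliers flat back on their rest and let go, and leave the other things on the bench where they are.

Things in the scene. Friction and masses are not known exactly. Their poses are not given: they have to be found in the camera images.
- pliers_grip (a point): Grasp point of the loose pliers (190 mm long, 0.2 kg): midway between the handles, half-way up, 64 mm behind the pivot. x runs along the pliers to the jaw tips, y across the handles, z square to them (up as they lie). Green handles: each 12 wide, 22 mm high, from 30 to 121 mm behind the pivot. Fixed to the half with the left (+y) handle, which turns by half of joint squeeze.
- pliers_jaw (a point): Point midway between the open jaws, 124 mm ahead of pliers_grip and 8 mm short of the tips; same axes, same half. Steel jaws 12 mm high, inner faces 45 mm apart at the tips when open and 36 mm apart 20 mm behind them. The pivot, a disc 28 mm across and 22 high, lies 60 mm behind this point.
- squeeze (a joint): Angle between the halves of the pliers: 0 open (sprung), 0.44 rad with the jaws parallel and 15.5 mm apart, stop at 0.52. Width over the handles at pliers_grip: 66 mm open, about 38 mm at 0.44, 33 at the stop. The spring alone takes 8 N on each handle there to start and 11 N at the end; held 5 mm closed it keeps the pliers firm between the fingers.
- clip_mouth (a point): Midway between the two ears of the orange clip, 47 mm from the tube's axis, about 175 mm above the table. x points squarely at the tube (the way the pliers advance), y across the ears, z up along the tube, which leans 35 degrees from vertical. Ears: plates 5 mm thick, 30 mm wide in z, reaching from 30 to 58 mm from the axis; over their outsides 27 mm open (29 at their ends), 15.5 mm shut.
- snap (a joint): Clip's hinged half (the -y ear): 0 open, 0.16 rad shut. It resists up to about 9 N on each ear, about 17 N on each handle with the spring included, about a third of the way; then it gives way, snaps shut by itself past 0.11 and stays: the handle force falls to the spring's own, and climbs again when the jaws meet the shut ears, 38 mm over the handles. More than 35 N on each ear harms the plastic.
- clip (a joint): Swivel of the whole clip round the tube, 0 when it faces the front of its stand, stops at -0.4 and 0.4 rad; light friction (about 1 N at the ears), so it centres itself between the jaws. Its band reaches 34 mm from the tube's axis. The tube is 50 mm thick, 55 mm at the black sleeve under the clip, and ends 73 mm above the clip along its axis.
- stand: Fixed wooden plinth, 166 mm square, 56 mm high, its middle 80 mm to the right (-y) of this origin, with the leaning tube. Origin on the table straight under the clip's centre on the tube's axis; the ears face -x, the tube leans towards +y.
- rest_top (a point): Middle of the fixed wooden tool rest's top, 32 mm above the table: base 175 (x) by 110 mm, 6 thick, with two bars of full height across it, from 22 to 67 mm ahead (x) and from 61 to 83 mm behind this point. Between them fingers may go down to the base, 26 mm below. The pliers lie along x on the bars, pivot about 43 mm ahead, grasp point 21 mm behind this point and 11 mm above.
- stopwatch: Bystander: black round stopwatch 66 mm across, 20 mm high; origin under its middle.
- compass: Bystander: clear compass disc 84 mm across on a black three-footed stand, 70 mm high; origin under its middle.
- ball_jar: Bystander: steel jar with white cap, 54 mm across, 70 mm high; origin under its middle.
- driver: Bystander: blue-handled screwdriver lying on the bench.
- meter: Bystander: grey hand meter 150 x 75 x 36 mm; origin under its middle.
- beaker: Bystander: glass beaker 66 mm across, 85 mm high; origin under its middle.
Not all that is in view belongs to the job. There is more than one size of the part that bears pliers_grip; the job needs the smaller.

How it is judged:
By the outcome, as a careful person would: the job done as asked, in the order asked, and still so for the second after the job is handed in, with the robot touching nothing.
It also fails if it takes over 58 s, if anything falls off the work surface, if the arm or the gripper's body presses on something with over 40 N, if the wrist force passes 120 N, or if a joint passes its speed limit or range.

### The arm

A 6-joint arm with a two-finger parallel gripper is mounted at the origin on the work surface. World frame = base frame: x ahead of the robot, y to its left, z up, the work surface at z = 0. Lengths are in m, angles in rad, forces in N, time in s.
With the tool pointing down it reaches from about 0.35 to 0.775 m from the base axis. Payload 7.3 kg.
Tool frame: the origin (TCP) lies at the very end of the fingers, on their centre line; the grasp point (between the pads) lies 19 mm behind it (robot.tcp_to_grasp is the distance from the TCP to the grasp point, in m); x points along the fingers, y is the direction in which the jaws open and shut, and the axes are right-handed (so a half turn about x gives the same grasp; the last joint's range is limited). The gripper opens to 92 mm and grips with 3 to 60 N. Pads are 19 mm wide; open, the fingers measure 130 mm over their backs; the gripper's body (75 mm by 190 mm) begins 47 mm behind the grasp point.
Start: joints at [-1.27, 0.342, 1.524, -0, 1.275, -0.146], TCP at [0.227, -0.473, 0.227] pointing down, gripper open.
Joint ranges: [-2.53, 2.53], [-0.77, 2.02], [0.04, 2.7], [-1, 4.14], [0.28, 2.66], [-3.11, 3.11]. Speed limits (rad/s): [2.57, 2.57, 3.14, 3.14, 3.14, 3.14].

### API

Orientations are given as [roll, pitch, yaw] about the fixed x, y, z axes, in that order (R = Rz(yaw) Ry(pitch) Rx(roll)).
In Python, from cell import robot gives the robot as it stands.
- The arm moves only by the tool move_arm, never from a script. Its argument "increments" is a list of rows, each a list of 4 numbers: the shift along the tool's x, y, z normalised to -1 to 1, where 1 is 40 cm, then the turn about the tool's x normalised to -1 to 1, where 1 is 60 degrees. In form: [[dx, dy, dz, twist], ...]. A call has 1 to 5 rows; each row is the pose to reach, as a shift and turn from the pose commanded when the call began, along the tool's axes at that moment; what a row does not reach only later rows make up. A row lasts 1/8 s, in which the tool goes at most 62.5 mm and 10.7 degrees, less where a joint would pass 70% of its speed; a pose out of reach is approached as far as the arm can. A call with a number of a shift or a turn outside -1 to 1 is refused whole. A call with a gripper value outside its range is refused whole. "gripper" is the closure, from 0 (fully open) to 1 (shut), set as the call begins (left out, the last holds). The fingers move at their own pace and stop on an object; "squeeze" is the grip in N (left out, the last holds). Time passes only in rows, so rows that repeat a pose let the fingers close. It gives the time, the measured TCP pose, the force and the opening at its end, in the units of the state.
- robot.observe(): the state, without advancing time (a new reading comes with each control period).
- robot.read_camera(name): name is "scene" or "top" or "wrist"; returns the picture (480x640x3 uint8, red, green, blue); there is no depth.
- robot.camera_params(name): a dict with "fx", "fy", "cx", "cy" (pixels), "R" (3x3) and "t" (3): a world point X has camera coordinates R X + t; the wrist camera has in their place "tool_from_camera" (4x4, takes a point from camera to tool coordinates, whose origin is the TCP and whose axes are the tool frame's). Camera axes: x right, y down, z forward; pixel columns grow to the right and rows downward; lengths in m; the calibration is good to about 2 mm. A picture is of the moment at which its call begins: read the wrist's pose just before it. camera_params takes no time and is no camera call.
- robot.hand_in(): hands the job in, once; it reports no verdict.
The state is a dict: "time": time; "qpos": joint angles; "qvel": joint speeds; "joint_efforts": joint torques, N m; "tool_pos": TCP position; "tool_rot": TCP orientation; "contact_force": force on the tool from outside, world axes, zero at the start; "torque": the same for the moment, N m; "opening": finger opening in m.
Only numpy, scipy, OpenCV 4.12 (cv2) and the standard library are available. Lean on these libraries where they do the work, as an engineer would, in place of code of your own. Each camera call takes 0.05 s, during which the arm holds its last target.

## Working session

There is one attempt and no reset: what is moved stays moved. The work goes in short steps, Python scripts to look and compute and a tool call to move; the robot and the scene stay as the last step left them, time stands still between calls to the robot, and variables do not carry over. Pictures are saved under pics/ and viewed, and the job is handed in when it is done.

Besides the shell and the picture viewer there is one more tool, called after "Call:" as name([rows], argument=value, ...), one row to a line, values as JSON. move_arm: Moves the arm, as the interface text tells. Its arguments: {"type":"object","properties":{"increments":{"type":"array","items":{"type":"array","items":{"type":"number"}}},"gripper":{"type":"number"},"squeeze":{"type":"number"}},"required":["increments"]}

```bash
mkdir -p pics; ls; cat > h.py <<'E'
import numpy as np, cv2
from cell import robot
def save(name,img): cv2.imwrite('pics/'+name+'.png',cv2.cvtColor(img,cv2.COLOR_RGB2BGR))
E
python3 - <<'E'
from h import *
s=robot.observe(); print({k:np.round(v,3).tolist() for k,v in s.items()})
for n in ['scene','top','wrist']:
    im=robot.read_camera(n); save(n+'0',im); np.save('pics/'+n+'0.npy',im)
    p=robot.camera_params(n); print(n,{k:np.round(v,4).tolist() for k,v in p.items()})
print(robot.tcp_to_grasp)
E
```

```text
pics
{'time': 0.0, 'qpos': [-1.27, 0.343, 1.525, -0.0, 1.275, -0.146], 'qvel': [0.0, -0.003, 0.001, -0.0, 0.002, 0.001], 'joint_efforts': [-0.004, -43.126, -24.422, 0.072, 0.056, -0.0], 'tool_pos': [0.227, -0.473, 0.226], 'tool_rot': [-1.711, 1.569, 1.877], 'contact_force': [-0.244, 0.626, -0.061], 'torque': [-0.02, -0.021, 0.041], 'opening': 0.092}
scene {'fx': 556.9693, 'fy': 556.9693, 'cx': 326.3908, 'cy': 245.4168, 'R': [[0.4038, 0.9148, 0.0044], [0.7912, -0.3469, -0.5037], [-0.4593, 0.2068, -0.8639]], 't': [-0.1878, -0.3267, 1.6095]}
top {'fx': 455.2746, 'fy': 455.2746, 'cx': 318.8732, 'cy': 240.8232, 'R': [[-0.0213, -0.9998, 0.0039], [-0.9948, 0.0208, -0.0992], [0.0991, -0.006, -0.9951]], 't': [-0.0163, 0.5084, 1.0017]}
wrist {'fx': 352.9118, 'fy': 352.9118, 'cx': 319.0262, 'cy': 237.7526, 'tool_from_camera': [[0.0, -0.2641, 0.9645, -0.1578], [1.0, 0.001, 0.0002, 0.0], [-0.001, 0.9645, 0.2641, -0.0714], [0.0, 0.0, 0.0, 1.0]]}
0.0188
```

View pics/scene0.png

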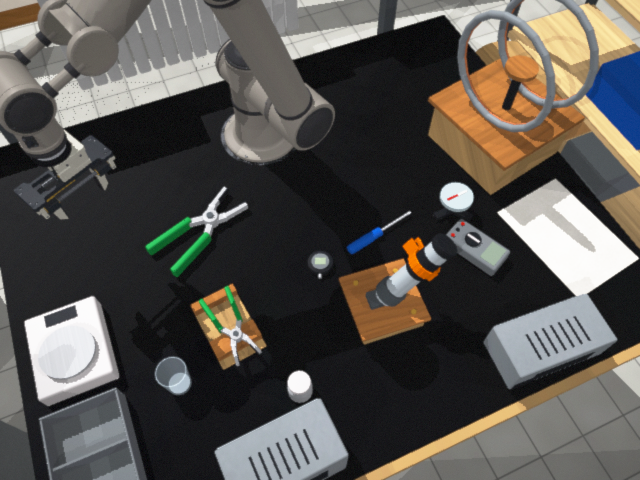

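View pics/top0.png

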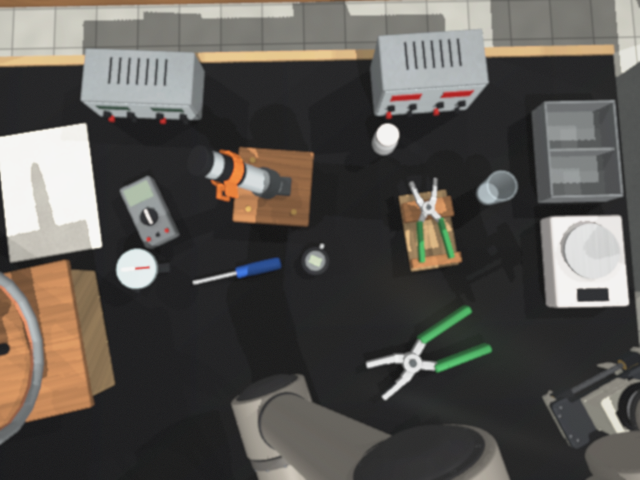

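View pics/wrist0.png

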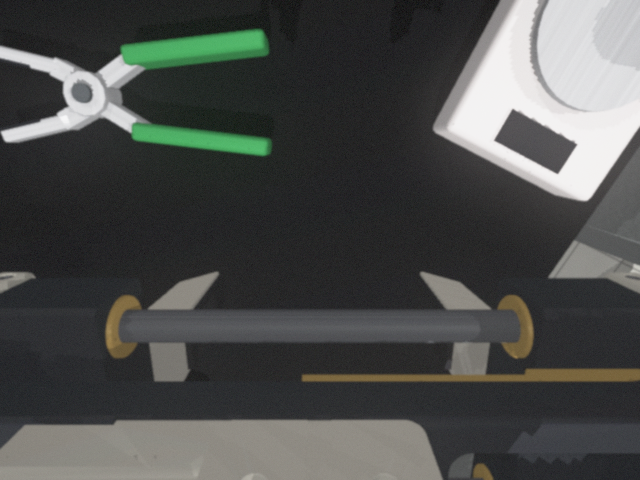

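The two green-handled pliers are the large one loose on the table (scene 205,225; top 425,345) and the small one on its wooden rest (scene 235,325; top 430,220). The second fits: it is on the rest and it is the smaller. I'll confirm it in an enlarged crop.

```bash
python3 - <<'E'
import numpy as np,cv2
t=np.load('pics/top0.npy');s=np.load('pics/scene0.npy')
f=lambda im,x,y,w,h,k:cv2.resize(im[y:y+h,x:x+w],None,fx=k,fy=k,interpolation=cv2.INTER_CUBIC)
a=np.hstack([f(t,380,165,100,120,4),f(s,180,275,100,120,4)])
b=np.hstack([f(t,180,125,150,120,2.6),f(s,330,220,150,120,2.6)])
cv2.imwrite('pics/cropA.png',a[...,::-1]);cv2.imwrite('pics/cropB.png',b[...,::-1])
E
```

```text
(no output)
```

View pics/cropA.png

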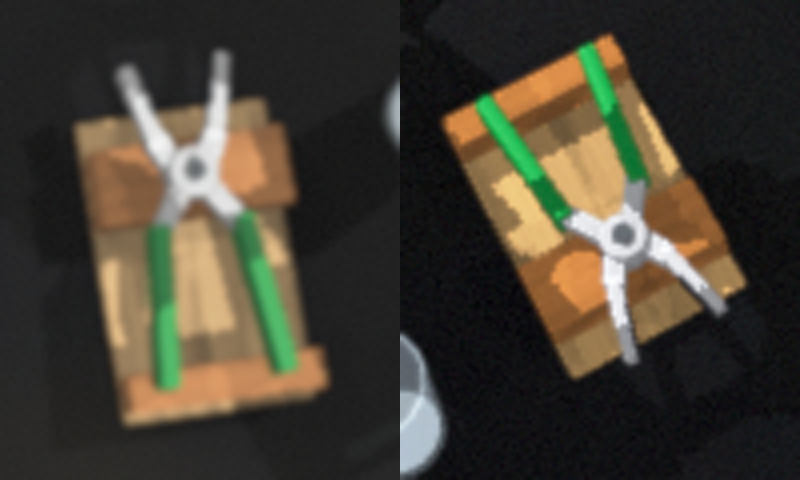

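View pics/cropB.png

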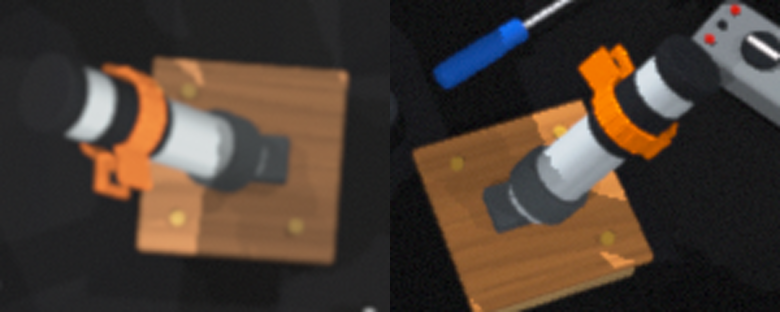

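The crop confirms it: small pliers lying on the two-bar rest, pivot at top (428.8,207) and scene (236,333.5). Next I'll triangulate.

```bash
cat >> h.py <<'E'
PAR={n:robot.camera_params(n) for n in ('scene','top')}
def ray(n,uv,P=None):
    p=PAR[n] if P is None else P
    d=np.array([(uv[0]-p['cx'])/p['fx'],(uv[1]-p['cy'])/p['fy'],1.]); R=np.array(p['R']);t=np.array(p['t'])
    return -R.T@t, R.T@d
def wristP(tool_pos,tool_rot):
    from scipy.spatial.transform import Rotation as Ro
    p=dict(robot.camera_params('wrist')); T=np.eye(4);T[:3,:3]=Ro.from_euler('xyz',tool_rot).as_matrix();T[:3,3]=tool_pos
    M=np.linalg.inv(T@np.array(p['tool_from_camera'])); p['R']=M[:3,:3];p['t']=M[:3,3]; return p
def tri(*rs):
    A=np.zeros((3,3));b=np.zeros(3)
    for o,d in rs:
        d=d/np.linalg.norm(d);P=np.eye(3)-np.outer(d,d);A+=P;b+=P@o
    X=np.linalg.solve(A,b); return X,[np.linalg.norm(np.cross(X-o,d/np.linalg.norm(d))) for o,d in rs]
def onz(r,z): o,d=r; return o+d*(z-o[2])/d[2]
def proj(n,X,P=None):
    p=PAR[n] if P is None else P
    c=np.array(p['R'])@X+np.array(p['t']); return np.array([p['fx']*c[0]/c[2]+p['cx'],p['fy']*c[1]/c[2]+p['cy']])
def mask(im,kind):
    h=cv2.cvtColor(im,cv2.COLOR_RGB2HSV)
    lo,hi={'green':((50,110,50),(85,255,255)),'orange':((5,200,90),(16,255,255)),'wood':((8,70,60),(20,190,255))}[kind]
    return cv2.inRange(h,lo,hi)
def comps(m,minA=30):
    n,l,st,c=cv2.connectedComponentsWithStats(m)
    return [(i,st[i].tolist(),c[i]) for i in range(1,n) if st[i,4]>=minA],l
E
python3 - <<'E'
from h import *
ims={n:np.load(f'pics/{n}0.npy') for n in ('scene','top')}
X,e=tri(ray('top',(428.75,207)),ray('scene',(236,333.5)));print('pivot',X.round(4),e)
for n in ims:
  for k in ('green','orange'):
    cs,l=comps(mask(ims[n],k))
    for i,st,c in cs:
        ys,xs=np.where(l==i); r=cv2.minAreaRect(np.c_[xs,ys].astype(np.float32))
        print(n,k,st,c.round(1),np.round(cv2.boxPoints(r),1).tolist())
# pivots plane
for n,uv in (('top',(428.75,207)),('scene',(236,333.5))): print(n,onz(ray(n,uv),.054))
E
```

```text
pivot [ 0.5758 -0.271   0.0519] [np.float64(0.0009557598485412682), np.float64(0.0009557598485414562)]
scene green [145, 216, 47, 39, 653] [168.  235.9] [[143.0, 245.6999969482422], [187.60000610351562, 214.89999389648438], [194.8000030517578, 225.3000030517578], [150.1999969482422, 256.1000061035156]]
scene green [170, 232, 42, 45, 637] [190.1 254.2] [[167.3000030517578, 269.70001220703125], [204.0, 230.1999969482422], [212.89999389648438, 238.5], [176.1999969482422, 278.0]]
scene green [224, 285, 18, 35, 173] [232.3 302.2] [[223.10000610351562, 286.20001220703125], [227.6999969482422, 284.29998779296875], [241.5, 318.79998779296875], [236.89999389648438, 320.70001220703125]]
scene green [199, 298, 24, 35, 192] [209.9 314.1] [[196.8000030517578, 300.29998779296875], [201.10000610351562, 297.20001220703125], [224.0, 329.20001220703125], [219.60000610351562, 332.29998779296875]]
scene orange [402, 237, 39, 44, 616] [417.5 259.1] [[396.5, 247.1999969482422], [416.6000061035156, 233.5], [442.6000061035156, 271.79998779296875], [422.5, 285.5]]
top green [439, 219, 14, 38, 186] [445.7 238.6] [[437.6000061035156, 220.0], [442.6000061035156, 218.5], [453.5, 255.60000610351562], [448.5, 257.0]]
top green [418, 222, 6, 40, 162] [420.4 242.3] [[417.5, 222.10000610351562], [421.8999938964844, 221.89999389648438], [423.6000061035156, 260.8999938964844], [419.20001220703125, 261.1000061035156]]
top green [417, 306, 55, 37, 616] [444.9 323.9] [[416.3999938964844, 336.1000061035156], [466.70001220703125, 302.5], [472.79998779296875, 311.79998779296875], [422.5, 345.29998779296875]]
top green [436, 344, 56, 29, 665] [462.6 357.1] [[432.20001220703125, 362.20001220703125], [488.5, 340.3999938964844], [492.79998779296875, 351.5], [436.5, 373.29998779296875]]
top [ 0.57512227 -0.27132897  0.054     ]
scene [ 0.5771598  -0.27009813  0.054     ]
```

```bash
python3 - <<'E'
from h import *
# handles: top right(445.7,238.6)<->scene left? 
for a,b in (((445.7,238.6),(209.9,314.1)),((420.4,242.3),(232.3,302.2))):
    X,e=tri(ray('top',a),ray('scene',b));print('handle',X.round(4),np.round(e,4), onz(ray('top',a),.052).round(4), onz(ray('scene',b),.052).round(4))
# handle axes: end midpoints at z .052
for n,pts in (('top',[((440.1,219.2),(451,256.3)),((419.7,222),(421.4,261))]),('scene',[((239.2,319.8),(225.4,285.2)),((221.8,330.8),(199,298.7))])):
    for p,q in pts: print(n,onz(ray(n,p),.052).round(4),onz(ray(n,q),.052).round(4))
ims={n:np.load(f'pics/{n}0.npy') for n in ('scene','top')}
s=ims['scene'];t=ims['top']
f=lambda im,x,y,w,h,k:cv2.resize(im[y:y+h,x:x+w],None,fx=k,fy=k,interpolation=cv2.INTER_CUBIC)
save('clipc',np.hstack([f(t,190,135,65,75,6),f(s,390,220,65,75,6)]))
E
```

```text
handle [ 0.5048 -0.3087  0.0446] [0.0006 0.0006] [ 0.5043 -0.306   0.052 ] [ 0.5081 -0.309   0.052 ]
handle [ 0.4977 -0.252   0.0456] [0.0007 0.0007] [ 0.4973 -0.2499  0.052 ] [ 0.5005 -0.2528  0.052 ]
top [ 0.5477 -0.2957  0.052 ] [ 0.4651 -0.3157  0.052 ]
top [ 0.5424 -0.2503  0.052 ] [ 0.4562 -0.2503  0.052 ]
scene [ 0.5481 -0.2527  0.052 ] [ 0.4527 -0.2534  0.052 ]
scene [ 0.5575 -0.2971  0.052 ] [ 0.4612 -0.3202  0.052 ]
```

View pics/clipc.png

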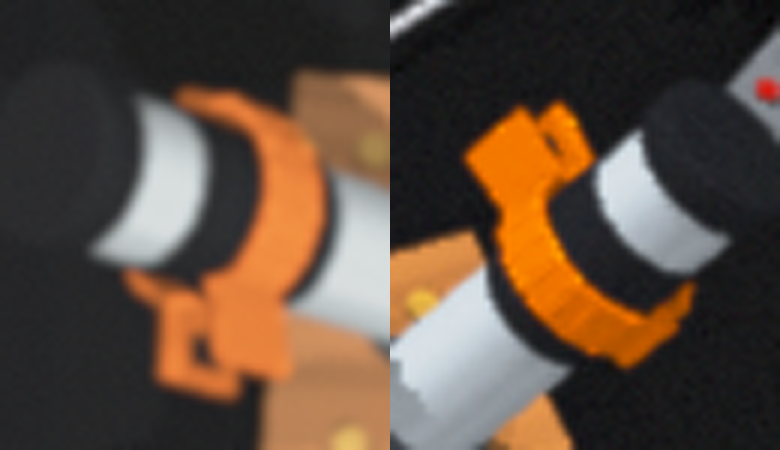

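```bash
python3 - <<'E'
from h import *
c=[(239.6,146.9),(313.5,152.7),(308,226),(232.7,220)]
P=np.array([onz(ray('top',p),.056) for p in c]);print(P.round(4).tolist());m=P.mean(0);print('mid',m.round(4),[np.linalg.norm(P[i]-P[i-1]).round(4) for i in range(4)])
# edges dirs
for i in range(4):
    d=P[i]-P[i-1];print(np.degrees(np.arctan2(d[1],d[0])).round(2))
sc=[(414,154),(555,112),(652,257),(475,312)] # crop in cropB right part minus 390 scale 2.6 offset (330,220)
S=np.array([onz(ray('scene',((x-390)/2.6+330,y/2.6+220)),.056) for x,y in sc]);print(S.round(4).tolist())
# ears: matching corners: lower ear (big plate) outer-end corners; top crop scale6 off(190,135), scene off (390,220) with x-390
T=lambda x,y:ray('top',(190+x/6,135+y/6)); Sc=lambda x,y:ray('scene',(390+(x-390)/6,220+y/6))
for nm,a,b in (('lowear bottom-right end',(290,377),(466,158)),('lowear lower-right near',(286,305),(500,215)),('lowear end left',(215,352),(520,107)),('up ear end left',(158,380),(560,102)),('up ear end right',(237,402),(540,125))):
    X,e=tri(T(*a),Sc(*b));print(nm,X.round(4),np.round(e,4))
E
```

```text
[[0.7192, 0.1456, 0.056], [0.7027, -0.0191, 0.056], [0.5381, -0.0037, 0.056], [0.5548, 0.1614, 0.056]]
mid [0.6287 0.0711 0.056 ] [np.float64(0.1652), np.float64(0.1655), np.float64(0.1653), np.float64(0.1659)]
-5.49
-95.75
174.66
84.21
[[0.5474, -0.0037, 0.056], [0.5602, 0.1329, 0.056], [0.7218, 0.1444, 0.056], [0.7052, -0.0185, 0.056]]
lowear bottom-right end [0.5813 0.1299 0.1707] [0.0008 0.0008]
lowear lower-right near [0.6059 0.1316 0.1672] [0.0006 0.0006]
lowear end left [0.5838 0.1477 0.1992] [0.0002 0.0002]
up ear end left [0.5789 0.1697 0.1806] [0.0002 0.0002]
up ear end right [0.5767 0.1551 0.1674] [0.0083 0.0083]
```

```bash
cat >> h.py <<'E'
from scipy.spatial.transform import Rotation as Ro
def Rt():
    s=robot.observe(); return Ro.from_euler('xyz',s['tool_rot']).as_matrix(), np.array(s['tool_pos'])
def st():
    s=robot.observe(); R,p=Rt(); print('t',s['time'],'p',p.round(4),'F',np.round(s['contact_force'],1),'op',round(float(s['opening']),4)); print('x',R[:,0].round(4),'y',R[:,1].round(4),'z',R[:,2].round(4)); print('q',np.round(s['qpos'],3))
E
python3 - <<'E'
from h import *
st()
R,p=Rt()
T=np.array(robot.camera_params('wrist')['tool_from_camera'])
print(R.T@np.array([np.cos(-1.123),np.sin(-1.123),0]))
E
```

```text
t 0.15 p [ 0.2268 -0.4732  0.2262] F [-0.3  0.7  0.3] op 0.0918
x [-4.0e-04  1.1e-03 -1.0e+00] y [ 0.4321 -0.9018 -0.0011] z [-9.018e-01 -4.321e-01 -1.000e-04]
q [-1.27   0.343  1.525 -0.     1.275 -0.146]
[-1.14727068e-03  9.99998903e-01 -9.36480057e-04]
```

Call:
move_arm([
  [0, 0.15, 0, 0],
  [0, 0.3, 0, 0],
  [0, 0.45, 0, 0],
  [0, 0.6, 0, 0],
  [0, 0.7, 0, 0],
])

```text
time: 0.78
tool_pos: [0.3473, -0.725, 0.2257]
tool_rot: [-1.703, 1.57, 1.885]
contact_force: [0.0, -1.2, 0.9]
opening: 0.0915
```

```bash
python3 -c "
from h import *
st()"
```

```text
t 0.775 p [ 0.3473 -0.725   0.2257] F [ 0.  -1.2  0.9] op 0.0915
x [-2.e-04  6.e-04 -1.e+00] y [ 4.320e-01 -9.019e-01 -6.000e-04] z [-9.019e-01 -4.320e-01 -1.000e-04]
q [-1.219  0.978  0.371  0.     1.793 -0.095]
```

Call:
move_arm([
  [0, 0.15, 0, 0],
  [0, 0.3, 0, 0],
  [0, 0.4, 0, 0],
])

```text
time: 1.15
tool_pos: [0.3691, -0.7705, 0.1932]
tool_rot: [1.585, 1.529, -1.11]
contact_force: [-0.4, -0.2, -0.2]
opening: 0.0914
```

```bash
python3 -c "
from h import *
st()"
```

```text
t 1.15 p [ 0.3691 -0.7705  0.1932] F [-0.4 -0.2 -0.2] op 0.0914
x [ 0.0185 -0.0372 -0.9991] y [ 0.4317 -0.9011  0.0415] z [-9.018e-01 -4.321e-01 -6.000e-04]
q [-1.215  1.17   0.04   0.005  1.891 -0.09 ]
```

Call:
move_arm([
  [0, -0.1, 0, 0],
  [0, -0.2, 0, 0],
  [0, -0.3, 0, 0],
])

```text
time: 1.52
tool_pos: [0.3232, -0.6759, 0.1957]
tool_rot: [1.56, 1.518, -1.135]
contact_force: [0.0, -1.8, 0.5]
opening: 0.0916
```

```bash
python3 -c "
from h import *
st()"
```

```text
t 1.525 p [ 0.3232 -0.6759  0.1957] F [ 0.  -1.8  0.5] op 0.0916
x [ 0.0224 -0.048  -0.9986] y [ 0.4313 -0.9006  0.0529] z [-9.019e-01 -4.319e-01  6.000e-04]
q [-1.229  0.771  0.868  0.005  1.449 -0.105]
```

Call:
move_arm([
  [-0.15, 0.6, 0, 0],
  [-0.3, 1, 0, 0],
  [-0.3, 1, 0, 0],
  [-0.3, 1, 0, 0],
  [-0.3, 1, 0, 0],
])

```text
time: 2.15
tool_pos: [0.3713, -0.7771, 0.2297]
tool_rot: [1.565, 1.467, -1.13]
contact_force: [0.0, -0.5, 1.5]
opening: 0.0923
```

```bash
python3 -c "
from h import *
st()"
```

```text
t 2.15 p [ 0.3713 -0.7771  0.2297] F [ 0.  -0.5  1.5] op 0.0923
x [ 0.044  -0.0932 -0.9947] y [ 0.4299 -0.897   0.1031] z [-9.018e-01 -4.321e-01  6.000e-04]
q [-1.217  1.129  0.036  0.009  1.873 -0.09 ]
```

```bash
python3 -c "
from h import *
im=robot.read_camera('scene'); save('s1',im)
st()"
```

```text
t 2.2 p [ 0.3713 -0.777   0.2304] F [0.8 0.3 0.9] op 0.0919
x [ 0.0443 -0.0938 -0.9946] y [ 0.4299 -0.8969  0.1037] z [-9.018e-01 -4.322e-01  6.000e-04]
q [-1.217  1.129  0.036  0.009  1.873 -0.09 ]
```

View pics/s1.png

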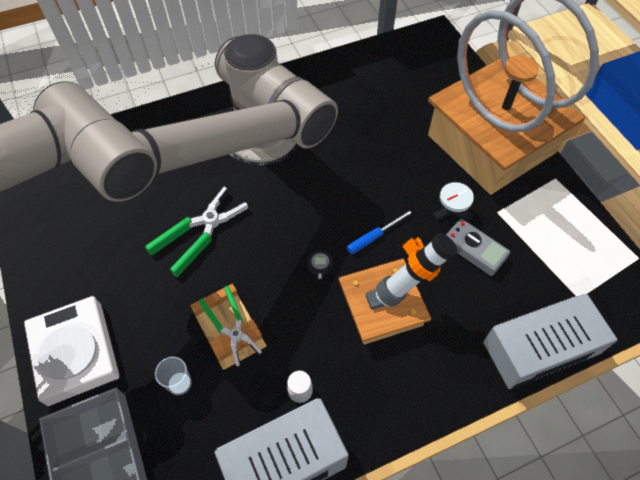

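Call:
move_arm([
  [0, -0.15, 0, 0],
  [-0.02, -0.3, 0, 0],
  [-0.05, -0.45, 0, 0],
  [-0.05, -0.6, 0, 0],
  [-0.05, -0.75, 0, 0],
])

```text
time: 2.82
tool_pos: [0.2696, -0.5658, 0.2268]
tool_rot: [1.557, 1.462, -1.138]
contact_force: [0.6, -0.4, 1.4]
opening: 0.0917
```

Call:
move_arm([
  [0, -0.15, 0, 0],
  [0, -0.3, 0, 0],
  [0, -0.4, 0, 0],
  [0, -0.5, 0, 0],
])

```text
time: 3.32
tool_pos: [0.1839, -0.3874, 0.2061]
tool_rot: [1.55, 1.462, -1.144]
contact_force: [-0.3, -0.3, 0.9]
opening: 0.0916
```

```bash
python3 -c "
from h import *
st()"
```

```text
t 3.325 p [ 0.1839 -0.3874  0.2061] F [-0.3 -0.3  0.9] op 0.0916
x [ 0.0447 -0.0984 -0.9941] y [ 0.4298 -0.8964  0.1081] z [-0.9018 -0.4322  0.0022]
q [-1.321  0.124  1.884  0.022  1.027 -0.208]
```

Call:
move_arm([
  [-0.02, -0.15, 0, 0],
  [-0.06, -0.3, 0, 0],
  [-0.08, -0.45, 0, 0],
])

```text
time: 3.7
tool_pos: [0.1048, -0.2228, 0.2198]
tool_rot: [1.53, 1.463, -1.163]
contact_force: [-0.6, -0.4, -0.1]
opening: 0.0916
```

```bash
python3 -c "
from h import *
st()"
```

```text
t 3.7 p [ 0.1048 -0.2228  0.2198] F [-0.6 -0.4 -0.1] op 0.0916
x [ 0.0428 -0.0991 -0.9942] y [ 0.431  -0.8959  0.1079] z [-0.9013 -0.4331  0.0044]
q [-1.495 -0.288  2.204  0.039  1.124 -0.387]
```

```bash
python3 - <<'E'
from h import *
for z in (0.,.1,.15): print(z,[onz(ray('top',p),z).round(3).tolist() for p in ((93,408),(113,385),(80,290),(70,262),(3,270))],[onz(ray('scene',p),z).round(3).tolist() for p in ((430,100),(493,190),(590,120),(430,130))])
# match box top corners: top (93,408)->scene? ; ring: 
for a,b in (((93,408),(432,98)),((68,262),(583,123)),((80,290),(583,123)),((93,408),(490,160))):
    X,e=tri(ray('top',a),ray('scene',b));print(X.round(3),np.round(e,3))
E
```

```text
0.0 [[0.147, 0.483, 0.0], [0.196, 0.44, 0.0], [0.409, 0.52, 0.0], [0.474, 0.545, 0.0], [0.458, 0.698, 0.0]] [[0.083, 0.51, 0.0], [0.444, 0.503, 0.0], [0.342, 0.902, 0.0], [0.187, 0.451, 0.0]]
0.1 [[0.172, 0.435, 0.1], [0.216, 0.396, 0.1], [0.409, 0.469, 0.1], [0.467, 0.491, 0.1], [0.453, 0.629, 0.1]] [[0.164, 0.446, 0.1], [0.495, 0.44, 0.1], [0.402, 0.806, 0.1], [0.26, 0.392, 0.1]]
0.15 [[0.184, 0.411, 0.15], [0.226, 0.374, 0.15], [0.409, 0.443, 0.15], [0.464, 0.464, 0.15], [0.451, 0.595, 0.15]] [[0.204, 0.414, 0.15], [0.521, 0.408, 0.15], [0.431, 0.758, 0.15], [0.296, 0.363, 0.15]]
[0.179 0.431 0.124] [0.007 0.007]
[0.501 0.485 0.296] [0.096 0.096]
[0.47  0.491 0.271] [0.116 0.116]
[ 0.068  0.772 -0.444] [0.077 0.077]
```

```bash
python3 - <<'E'
from h import *
ims={n:np.load(f'pics/{n}0.npy') for n in ('scene','top')}
f=lambda im,x,y,w,h,k:cv2.resize(im[y:y+h,x:x+w],None,fx=k,fy=k)
save('box',np.hstack([f(ims['top'],0,220,180,230,2.2),f(ims['scene'],420,0,180,230,2.2)]))
E
```

```text
(no output)
```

View pics/box.png

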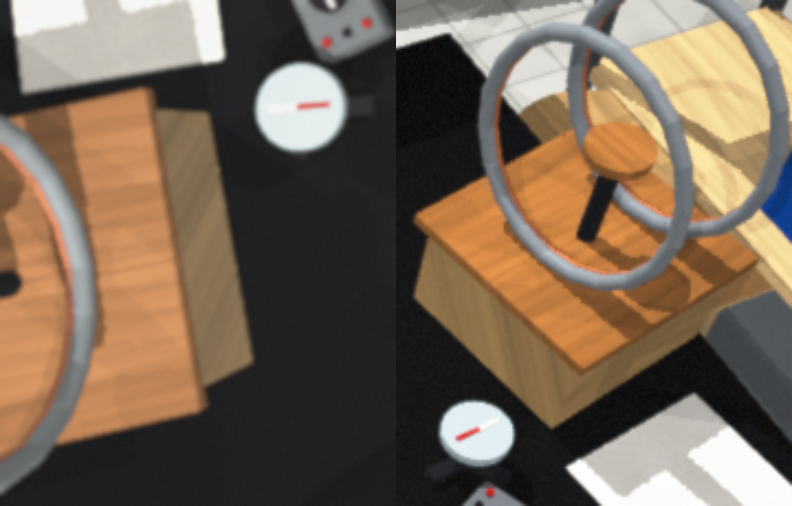

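```bash
cat >> h.py <<'E'
def inc(target,twist_deg=0,R=None,p=None):
    if R is None: R,p=Rt()
    d=R.T@(np.array(target)-p); n=int(np.ceil(max(np.linalg.norm(d)/.0625,abs(twist_deg)/10.7)))
    print('inc',(d/.4).round(3),'twist',round(twist_deg/60,3),'rows',n)
def tilt():
    R,p=Rt(); x=R[:,0]; print('tilt',np.degrees(np.arccos(-x[2])).round(2),'dir',np.degrees(np.arctan2(x[1],x[0])).round(1),'tvec',(x[:2]).round(4),'yaw_y',np.degrees(np.arctan2(R[1,1],R[0,1])).round(2))
E
python3 -c "
from h import *
tilt(); inc((.38,-.15,.5))"
```

```text
tilt 6.2 dir -66.7 tvec [ 0.0428 -0.0991] yaw_y -64.31
inc [-0.685  0.209 -0.696] twist 0.0 rows 7
```

Call:
move_arm([
  [-0.69, 0.21, -0.7, -0.7],
  [-0.69, 0.21, -0.7, -0.7],
  [-0.69, 0.21, -0.7, -0.7],
  [-0.69, 0.21, -0.7, -0.7],
  [-0.69, 0.21, -0.7, -0.7],
])

```text
time: 4.32
tool_pos: [0.3221, -0.1668, 0.442]
tool_rot: [0.881, 1.463, -1.079]
contact_force: [0.6, -0.8, 0.1]
opening: 0.0919
```

```bash
python3 -c "
from h import *
st();tilt(); inc((.42,.05,.55));inc((.3,.35,.6))"
```

```text
t 4.325 p [ 0.3221 -0.1668  0.442 ] F [ 0.6 -0.8  0.1] op 0.0919
x [ 0.051  -0.0952 -0.9942] y [ 0.9233 -0.3749  0.0833] z [-0.3807 -0.9221  0.0687]
q [-0.65  -0.109  1.474 -0.045  1.678 -0.268]
tilt 6.2 dir -61.8 tvec [ 0.051  -0.0952] yaw_y -22.1
inc [-0.308  0.045 -0.574] twist 0.0 rows 5
inc [-0.519 -0.503 -1.143] twist 0.0 rows 9
```

Call:
move_arm([
  [-0.31, 0.04, -0.57, 0],
  [-0.31, 0.04, -0.57, 0],
  [-0.31, 0.04, -0.57, 0],
  [-0.31, 0.04, -0.57, 0],
])

```text
time: 4.82
tool_pos: [0.4133, 0.0414, 0.5467]
tool_rot: [0.931, 1.467, -1.031]
contact_force: [0.2, -1.3, 1.0]
opening: 0.0915
```

```bash
python3 -c "
from h import *
st();tilt(); inc((.3,.35,.6));inc((-.2,.45,.6))"
```

```text
t 4.825 p [0.4133 0.0414 0.5467] F [ 0.2 -1.3  1. ] op 0.0915
x [ 0.0531 -0.0886 -0.9946] y [ 0.9223 -0.3776  0.0829] z [-0.3829 -0.9217  0.0617]
q [-0.017  0.074  1.013 -0.097  1.998  0.331]
tilt 5.93 dir -59.1 tvec [ 0.0531 -0.0886] yaw_y -22.26
inc [-0.216 -0.541 -0.595] twist 0.0 rows 6
inc [-0.304 -1.789 -0.346] twist 0.0 rows 12
```

Call:
move_arm([
  [-0.21, -0.54, -0.6, 0],
  [-0.21, -0.54, -0.6, 0],
  [-0.21, -0.54, -0.6, 0],
  [-0.21, -0.54, -0.6, 0],
  [-0.21, -0.54, -0.6, 0],
])

```text
time: 5.45
tool_pos: [0.3074, 0.3311, 0.595]
tool_rot: [0.946, 1.475, -1.016]
contact_force: [1.8, -0.1, 0.3]
opening: 0.0915
```

```bash
python3 -c "
from h import *
st();tilt(); inc((-.1,.5,.62));inc((-.4,.66,.62))"
```

```text
t 5.45 p [0.3074 0.3311 0.595 ] F [ 1.8 -0.1  0.3] op 0.0915
x [ 0.0504 -0.0814 -0.9954] y [ 0.9225 -0.3782  0.0776] z [-0.3827 -0.9222  0.056 ]
q [ 0.72   0.255  0.647 -0.122  2.252  1.035]
tilt 5.49 dir -58.2 tvec [ 0.0504 -0.0814] yaw_y -22.29
inc [-0.148 -1.094  0.004] twist 0.0 rows 8
inc [-0.218 -1.938 -0.078] twist 0.0 rows 13
```

Call:
move_arm([
  [-0.12, -1, 0, 0],
  [-0.12, -1, 0, 0],
  [-0.12, -1, 0, 0],
  [-0.12, -1, 0, 0],
  [-0.12, -1, 0, 0],
])

```text
time: 6.08
tool_pos: [0.0191, 0.4498, 0.6091]
tool_rot: [0.907, 1.481, -1.055]
contact_force: [1.6, 1.1, 0.4]
opening: 0.0917
```

Call:
move_arm([
  [0, -1, -0.1, 0],
  [0, -1, -0.1, 0],
  [0, -1, -0.1, 0],
])

```text
time: 6.45
tool_pos: [-0.1433, 0.529, 0.5839]
tool_rot: [0.867, 1.482, -1.095]
contact_force: [2.3, 19.2, 25.4]
opening: 0.0916
```

```bash
python3 -c "
from h import *
st();tilt(); inc((-.41,.68,.62))"
```

```text
t 6.45 p [-0.1433  0.529   0.5839] F [ 2.3 19.2 25.4] op 0.0916
x [ 0.0404 -0.0784 -0.9961] y [ 0.9232 -0.3783  0.0672] z [-0.3821 -0.9224  0.0571]
q [ 1.712  0.632  0.036 -0.052  2.557  2.061]
tilt 5.06 dir -62.7 tvec [ 0.0404 -0.0784] yaw_y -22.28
inc [-0.146 -0.752 -0.088] twist 0.0 rows 5
```

```bash
python3 -c "
from h import *
im=robot.read_camera('scene'); save('s2',im);im=robot.read_camera('wrist'); save('w2',im)
st()"
```

```text
t 6.55 p [-0.1461  0.5325  0.576 ] F [-0.5  1.6 -1.4] op 0.0917
x [ 0.0426 -0.0948 -0.9946] y [ 0.9255 -0.3714  0.075 ] z [-0.3764 -0.9236  0.0719]
q [ 1.716  0.643  0.043 -0.051  2.555  2.059]
```

View pics/s2.png

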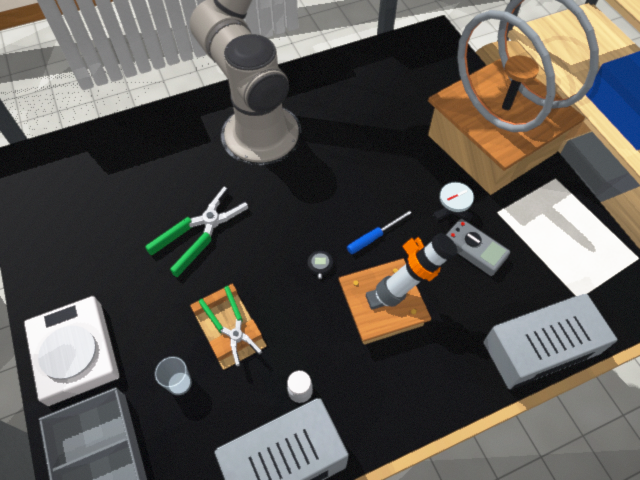

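View pics/w2.png

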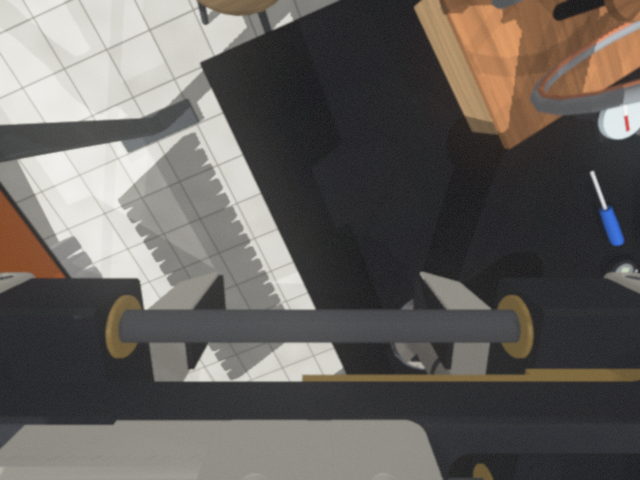

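Call:
move_arm([
  [-0.015, -0.12, -0.1, 0],
])

```text
time: 6.68
tool_pos: [-0.1638, 0.5604, 0.558]
tool_rot: [0.943, 1.505, -1.019]
contact_force: [0.0, 0.6, -0.2]
opening: 0.0917
```

```bash
python3 -c "
from h import *
st();tilt()"
```

```text
t 6.675 p [-0.1638  0.5604  0.558 ] F [ 0.   0.6 -0.2] op 0.0917
x [ 0.0345 -0.056  -0.9978] y [ 0.9238 -0.3791  0.0532] z [-0.3813 -0.9237  0.0386]
q [ 1.738  0.675  0.036 -0.041  2.491  2.096]
tilt 3.77 dir -58.4 tvec [ 0.0345 -0.056 ] yaw_y -22.31
```

Call:
move_arm([
  [-0.03, -0.12, -0.1, 0],
])

```text
time: 6.8
tool_pos: [-0.1836, 0.5882, 0.5336]
tool_rot: [1.071, 1.527, -0.89]
contact_force: [1.0, -1.1, 0.4]
opening: 0.0915
```

Call:
move_arm([
  [-0.06, -0.12, -0.1, 0],
])

```text
time: 6.92
tool_pos: [-0.2, 0.6075, 0.5186]
tool_rot: [1.607, 1.551, -0.355]
contact_force: [0.5, 0.8, 0.9]
opening: 0.092
```

```bash
python3 -c "
from h import *
st();tilt()"
```

```text
t 6.925 p [-0.2     0.6075  0.5186] F [0.5 0.8 0.9] op 0.092
x [ 0.0184 -0.0068 -0.9998] y [ 0.9245 -0.3807  0.0196] z [-3.807e-01 -9.247e-01 -7.000e-04]
q [ 1.777  0.738  0.036 -0.024  2.378  2.151]
tilt 1.12 dir -20.3 tvec [ 0.0184 -0.0068] yaw_y -22.38
```

```bash
python3 -c "
from h import *
inc((.05,.42,.57));inc((.38,.2,.5))"
```

```text
inc [-0.114  0.759  0.195] twist 0.0 rows 6
inc [0.08  1.728 0.39 ] twist 0.0 rows 12
```

Call:
move_arm([
  [-0.01, 0.12, 0.03, 0],
  [-0.12, 0.76, 0.19, 0],
  [-0.12, 0.76, 0.19, 0],
  [-0.12, 0.76, 0.19, 0],
  [-0.12, 0.76, 0.19, 0],
])

```text
time: 7.55
tool_pos: [0.0304, 0.4362, 0.5715]
tool_rot: [1.887, 1.548, -0.074]
contact_force: [1.0, 0.7, 0.4]
opening: 0.0921
```

```bash
python3 -c "
from h import *
st();tilt();inc((.4,.15,.5))"
```

```text
t 7.55 p [0.0304 0.4362 0.5715] F [1.  0.7 0.4] op 0.0921
x [ 0.0226 -0.0017 -0.9997] y [ 0.9244 -0.3807  0.0215] z [-0.3807 -0.9247 -0.0071]
q [ 1.342  0.173  0.821 -0.027  2.144  1.718]
tilt 1.3 dir -4.3 tvec [ 0.0226 -0.0017] yaw_y -22.38
inc [0.201 1.123 0.311] twist 0.0 rows 8
```

Call:
move_arm([
  [0.18, 1, 0.28, 0],
  [0.18, 1, 0.28, 0],
  [0.18, 1, 0.28, 0],
  [0.18, 1, 0.28, 0],
  [0.18, 1, 0.28, 0],
])

```text
time: 8.18
tool_pos: [0.2737, 0.2464, 0.5246]
tool_rot: [1.743, 1.54, -0.219]
contact_force: [0.2, 0.6, -0.5]
opening: 0.0916
```

```bash
python3 -c "
from h import *
st();tilt();inc((.50,-.279,.30),60.5)"
```

```text
t 8.175 p [0.2737 0.2464 0.5246] F [ 0.2  0.6 -0.5] op 0.0916
x [ 0.0299 -0.0067 -0.9995] y [ 0.9242 -0.3806  0.0302] z [-0.3807 -0.9247 -0.0052]
q [ 0.543 -0.021  1.168 -0.023  1.972  0.924]
tilt 1.76 dir -12.5 tvec [ 0.0299 -0.0067] yaw_y -22.38
inc [0.587 1.006 1.002] twist 1.008 rows 10
```

Call:
move_arm([
  [0.58, 1, 1, 1],
  [0.58, 1, 1, 1],
  [0.58, 1, 1, 1],
  [0.58, 1, 1, 1],
  [0.58, 1, 1, 1],
])

```text
time: 8.8
tool_pos: [0.3873, -0.0226, 0.4115]
tool_rot: [2.439, 1.536, -0.466]
contact_force: [1.3, 0.6, -0.0]
opening: 0.0919
```

```bash
python3 -c "
from h import *
st();tilt();R,p=Rt();inc((.475,-.279,.28),np.degrees(np.arctan2(R[1,1],R[0,1]))+82.9)"
```

```text
t 8.8 p [ 0.3873 -0.0226  0.4115] F [ 1.3  0.6 -0. ] op 0.0919
x [ 0.0314 -0.0158 -0.9994] y [ 0.2335 -0.9721  0.0227] z [-0.9719 -0.234  -0.0268]
q [-0.25  -0.025  1.472 -0.008  1.66   1.084]
tilt 2.01 dir -26.7 tvec [ 0.0314 -0.0158] yaw_y -76.5
inc [ 0.346  0.667 -0.054] twist 0.107 rows 5
```

Call:
move_arm([
  [0.35, 0.67, -0.05, 0.11],
  [0.35, 0.67, -0.05, 0.11],
  [0.35, 0.67, -0.05, 0.11],
  [0.35, 0.67, -0.05, 0.11],
  [0.35, 0.67, -0.05, 0.11],
])

```text
time: 9.43
tool_pos: [0.4743, -0.2809, 0.2764]
tool_rot: [2.401, 1.537, -0.614]
contact_force: [-0.0, 0.5, -0.0]
opening: 0.0919
```

```bash
python3 -c "
from h import *
st();tilt();P=wristP(robot.observe()['tool_pos'],robot.observe()['tool_rot']);im=robot.read_camera('wrist');save('w3',im);np.save('pics/w3.npy',im);import pickle;pickle.dump(P,open('pics/w3.pkl','wb'))"
```

```text
t 9.425 p [ 0.4743 -0.2809  0.2764] F [-0.   0.5 -0. ] op 0.0919
x [ 0.0277 -0.0195 -0.9994] y [ 0.126  -0.9918  0.0228] z [-0.9916 -0.1265 -0.025 ]
q [-0.675  0.338  1.393  0.002  1.377  0.769]
tilt 1.94 dir -35.2 tvec [ 0.0277 -0.0195] yaw_y -82.76
```

View pics/w3.png

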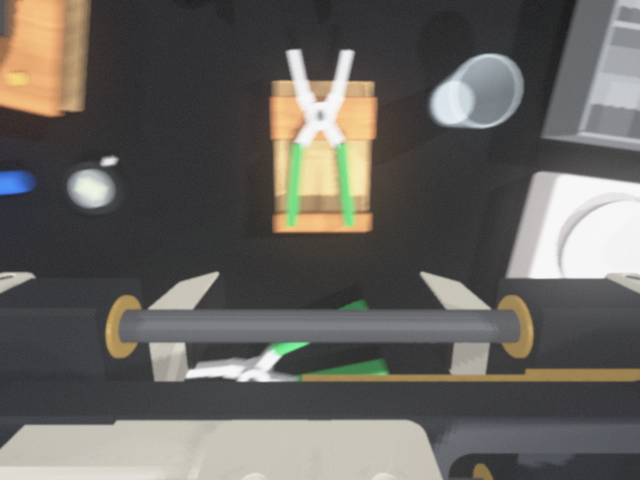

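The wrist view shows the small pliers on the rest, aligned with the fingers: pivot at (320,115), handles from (298,145) to (291,225) and (343,145) to (349,225).

```bash
python3 - <<'E'
from h import *
import pickle
P=pickle.load(open('pics/w3.pkl','rb'));im=np.load('pics/w3.npy')
w=lambda uv:ray(None,uv,P)
print(tri(w((320,115.5)),ray('top',(428.75,207)),ray('scene',(236,333.5))))
print(tri(w((320,115.5)),ray('scene',(236,333.5)))[0])
print(onz(w((320,115.5)),.054))
cs,l=comps(mask(im,'green'))
for i,stt,c in cs:
    ys,xs=np.where(l==i); r=cv2.boxPoints(cv2.minAreaRect(np.c_[xs,ys].astype(np.float32)))
    print(stt,c.round(1),onz(w(c),.053).round(4),[onz(w(q),.053).round(4)[:2].tolist() for q in r])
inc((.5123,-.2789,.12))
E
```

```text
(array([ 0.57618002, -0.27199716,  0.05156605]), [np.float64(0.0020469312411503333), np.float64(0.0006351756799675396), np.float64(0.001908585781443375)])
[ 0.57675908 -0.27200239  0.05322342]
[ 0.57662433 -0.27389939  0.054     ]
[290, 145, 9, 80, 226] [294.  187.9] [ 0.4996 -0.2556  0.053 ] [[0.4596, -0.2544], [0.5444, -0.2517], [0.5446, -0.2561], [0.4598, -0.259]]
[341, 146, 10, 79, 228] [345.3 188.9] [ 0.5055 -0.3107  0.053 ] [[0.5484, -0.2962], [0.5496, -0.3012], [0.4681, -0.323], [0.4668, -0.3178]]
[342, 301, 23, 8, 128] [354.7 305.3] [ 0.3719 -0.3415  0.053 ] [[0.3755, -0.3258], [0.3786, -0.3515], [0.3698, -0.3529], [0.3667, -0.3271]]
[275, 343, 33, 11, 242] [288.1 346.9] [ 0.3088 -0.2696  0.053 ] [[0.3122, -0.2534], [0.3166, -0.2916], [0.3031, -0.2932], [0.2988, -0.2547]]
[316, 360, 72, 14, 526] [360.2 368.1] [ 0.2898 -0.3609  0.053 ] [[0.2949, -0.3053], [0.3047, -0.3919], [0.2867, -0.3951], [0.2769, -0.3075]]
inc [ 0.382 -0.012 -0.088] twist 0.0 rows 3
```

```bash
python3 - <<'E'
from h import *
inc((.5125,-.2805,.07)); inc((.5125,-.2805,.022))
E
```

```text
inc [ 0.507 -0.01  -0.086] twist 0.0 rows 4
inc [ 0.627 -0.013 -0.083] twist 0.0 rows 5
```

Call:
move_arm([
  [0.15, -0.01, -0.07, 0],
  [0.28, -0.01, -0.09, 0],
  [0.41, -0.01, -0.09, 0],
  [0.5, -0.01, -0.086, 0],
  [0.507, -0.01, -0.086, 0],
])

```text
time: 10.1
tool_pos: [0.511, -0.2723, 0.0718]
tool_rot: [2.425, 1.545, -0.589]
contact_force: [0.3, 0.3, 0.7]
opening: 0.092
```

```bash
python3 - <<'E'
from h import *
st();tilt();inc((.5125,-.2805,.022))
im=robot.read_camera('wrist');save('w4',im)
E
```

```text
t 10.1 p [ 0.511  -0.2723  0.0718] F [0.3 0.3 0.7] op 0.092
x [ 0.0215 -0.0144 -0.9997] y [ 0.127  -0.9918  0.017 ] z [-0.9917 -0.1273 -0.0195]
q [-6.220e-01  5.870e-01  1.591e+00  1.000e-03  9.380e-01  8.200e-01]
tilt 1.49 dir -33.8 tvec [ 0.0215 -0.0144] yaw_y -82.7
inc [0.125 0.019 0.001] twist 0.0 rows 1
```

View pics/w4.png

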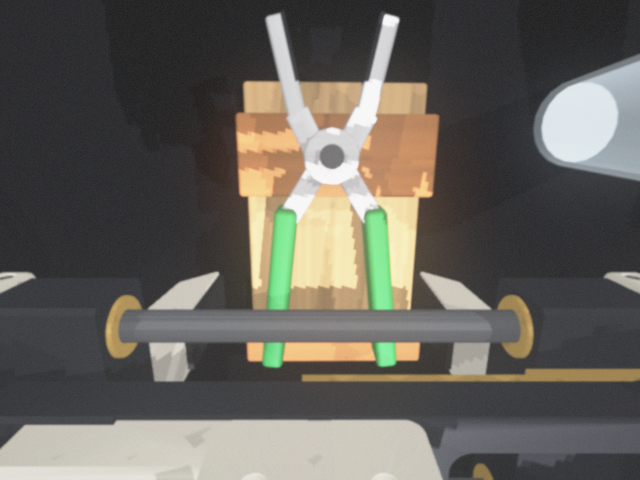

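Call:
move_arm([
  [0.03, 0.019, 0, 0],
  [0.08, 0.019, 0, 0],
  [0.125, 0.019, 0, 0],
  [0.125, 0.019, 0, 0],
])

```text
time: 10.65
tool_pos: [0.5119, -0.2796, 0.0202]
tool_rot: [2.437, 1.549, -0.577]
contact_force: [0.6, -0.1, -0.0]
opening: 0.0918
```

```bash
python3 - <<'E'
from h import *
st();tilt();inc((.5125,-.2805,.022))
im=robot.read_camera('wrist');save('w5',im)
E
```

```text
t 10.65 p [ 0.5119 -0.2796  0.0202] F [ 0.6 -0.1 -0. ] op 0.0918
x [ 0.0185 -0.0121 -0.9998] y [ 0.1272 -0.9918  0.0143] z [-0.9917 -0.1274 -0.0168]
q [-0.632  0.667  1.612  0.002  0.84   0.81 ]
tilt 1.27 dir -33.1 tvec [ 0.0185 -0.0121] yaw_y -82.69
inc [-0.004  0.003 -0.001] twist 0.0 rows 1
```

View pics/w5.png

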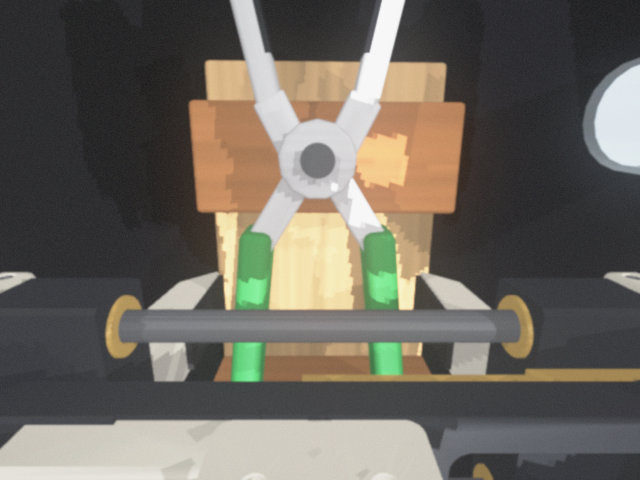

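Call:
move_arm([
  [-0.01, 0.002, 0, 0],
  [-0.01, 0.002, 0, 0],
  [-0.01, 0.002, 0, 0],
  [-0.01, 0.002, 0, 0],
  [-0.01, 0.002, 0, 0],
], gripper=0.35, squeeze=15)

```text
time: 11.32
tool_pos: [0.5123, -0.2804, 0.0256]
tool_rot: [2.425, 1.547, -0.589]
contact_force: [-1.3, 1.5, 6.2]
opening: 0.0599
```

```bash
python3 - <<'E'
from h import *
st()
E
```

```text
t 11.325 p [ 0.5123 -0.2804  0.0256] F [-1.3  1.5  6.2] op 0.0599
x [ 0.02   -0.0133 -0.9997] y [ 0.1275 -0.9917  0.0158] z [-0.9916 -0.1277 -0.0181]
q [-6.330e-01  6.590e-01  1.608e+00  1.000e-03  8.500e-01  8.090e-01]
```

Call:
move_arm([
  [-0.04, 0, 0, 0],
  [-0.12, 0, 0, 0],
  [-0.25, 0, 0, 0],
  [-0.4, 0, 0, 0],
  [-0.5, 0, 0, 0],
])

```text
time: 11.95
tool_pos: [0.5086, -0.278, 0.2287]
tool_rot: [2.424, 1.544, -0.59]
contact_force: [0.2, -0.1, -2.8]
opening: 0.0598
```

```bash
python3 - <<'E'
from h import *
st();tilt()
P=wristP(robot.observe()['tool_pos'],robot.observe()['tool_rot'])
im=robot.read_camera('wrist');save('w6',im)
inc((.33,-.45,.27));inc((-.07,-.67,.27),12.9)
E
```

```text
t 11.95 p [ 0.5086 -0.278   0.2287] F [ 0.2 -0.1 -2.8] op 0.0598
x [ 0.0226 -0.0152 -0.9996] y [ 0.1273 -0.9917  0.0179] z [-0.9916 -0.1277 -0.0205]
q [-6.330e-01  4.250e-01  1.391e+00  1.000e-03  1.298e+00  8.100e-01]
tilt 1.56 dir -33.8 tvec [ 0.0226 -0.0152] yaw_y -82.68
inc [-0.095  0.368  0.499] twist 0.0 rows 5
inc [-0.113  0.787  1.561] twist 0.215 rows 12
```

View pics/w6.png

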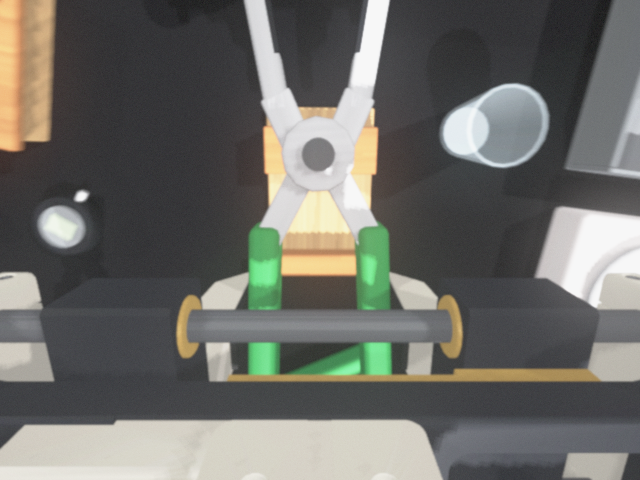

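Call:
move_arm([
  [-0.02, 0.1, 0.15, 0.04],
  [-0.11, 0.5, 1, 0.21],
  [-0.11, 0.5, 1, 0.21],
  [-0.11, 0.5, 1, 0.21],
  [-0.11, 0.5, 1, 0.21],
])

```text
time: 12.62
tool_pos: [0.2497, -0.4533, 0.2536]
tool_rot: [2.636, 1.547, -0.597]
contact_force: [1.4, -0.7, -3.3]
opening: 0.0596
```

```bash
python3 - <<'E'
from h import *
st();tilt()
R,p=Rt();inc((-.07,-.69,.27),np.degrees(np.arctan2(R[1,1],R[0,1]))+95.6)
E
```

```text
t 12.625 p [ 0.2497 -0.4533  0.2536] F [ 1.4 -0.7 -3.3] op 0.0596
x [ 0.0198 -0.0135 -0.9997] y [-0.0919 -0.9957  0.0116] z [-0.9956  0.0917 -0.021 ]
q [-1.224  0.296  1.516  0.015  1.311  0.435]
tilt 1.37 dir -34.2 tvec [ 0.0198 -0.0135] yaw_y -95.28
inc [-0.049  0.663  0.741] twist 0.005 rows 7
```

Call:
move_arm([
  [-0.05, 0.66, 0.74, 0.005],
  [-0.05, 0.66, 0.74, 0.005],
  [-0.05, 0.66, 0.74, 0.005],
  [-0.05, 0.66, 0.74, 0.005],
  [-0.05, 0.66, 0.74, 0.005],
])

```text
time: 13.25
tool_pos: [-0.0016, -0.6387, 0.2666]
tool_rot: [2.653, 1.547, -0.586]
contact_force: [0.3, -0.5, -2.5]
opening: 0.0598
```

```bash
python3 - <<'E'
from h import *
st();tilt()
R,p=Rt();inc((-.08,-.83,.27),np.degrees(np.arctan2(R[1,1],R[0,1]))+95.6)
E
```

```text
t 13.25 p [-0.0016 -0.6387  0.2666] F [ 0.3 -0.5 -2.5] op 0.0598
x [ 0.0197 -0.0131 -0.9997] y [-0.0974 -0.9952  0.0111] z [-0.995   0.0972 -0.0209]
q [-1.704  0.528  1.12   0.021  1.483 -0.037]
tilt 1.35 dir -33.6 tvec [ 0.0197 -0.0131] yaw_y -95.59
inc [-0.006  0.495  0.148] twist 0.0 rows 4
```

```bash
python3 - <<'E'
from h import *
R,p=Rt()
inc(p+np.array([-.136*.14,-.99*.14,.01])); inc(p+np.array([-.136*.0625,-.99*.0625,.0]))
E
```

```text
inc [-0.021  0.35   0.013] twist 0.0 rows 3
inc [0.002 0.156 0.006] twist 0.0 rows 1
```

Call:
move_arm([
  [-0.01, 0.15, 0.006, 0],
  [-0.02, 0.28, 0.01, 0],
  [-0.02, 0.35, 0.013, 0],
  [-0.02, 0.39, 0.015, 0],
  [-0.02, 0.43, 0.016, 0],
])

```text
time: 13.88
tool_pos: [-0.0232, -0.8086, 0.2757]
tool_rot: [2.681, 1.548, -0.558]
contact_force: [-0.7, -0.8, -1.0]
opening: 0.0598
```

Call:
move_arm([
  [0, 0.15, 0.005, 0],
])

```text
time: 14.0
tool_pos: [-0.0289, -0.8293, 0.2595]
tool_rot: [2.057, 1.522, -1.182]
contact_force: [0.1, 6.6, 9.1]
opening: 0.0597
```

```bash
python3 - <<'E'
from h import *
st();tilt()
E
```

```text
t 14.0 p [-0.0289 -0.8293  0.2595] F [0.1 6.6 9.1] op 0.0597
x [ 0.0186 -0.0454 -0.9988] y [-0.0975 -0.9943  0.0434] z [-0.9951  0.0966 -0.0229]
q [-1.707  1.092  0.036  0.027  1.972 -0.028]
tilt 2.81 dir -67.7 tvec [ 0.0186 -0.0454] yaw_y -95.6
```

Call:
move_arm([
  [-0.08, 0.14, 0.005, 0],
])

```text
time: 14.12
tool_pos: [-0.0349, -0.8361, 0.265]
tool_rot: [1.907, 1.493, -1.333]
contact_force: [-0.1, 0.3, -2.6]
opening: 0.0596
```

Call:
move_arm([
  [-0.08, 0.14, 0.005, 0],
])

```text
time: 14.25
tool_pos: [-0.0405, -0.8433, 0.2886]
tool_rot: [1.78, 1.44, -1.46]
contact_force: [-0.7, -0.3, -0.3]
opening: 0.0598
```

Call:
move_arm([
  [-0.08, 0.14, 0.005, 0],
])

```text
time: 14.38
tool_pos: [-0.0455, -0.8487, 0.3062]
tool_rot: [1.739, 1.399, -1.501]
contact_force: [-0.3, 0.6, -1.7]
opening: 0.0599
```

```bash
python3 - <<'E'
from h import *
st();tilt()
E
```

```text
t 14.375 p [-0.0455 -0.8487  0.3062] F [-0.3  0.6 -1.7] op 0.0599
x [ 0.0119 -0.1709 -0.9852] y [-0.0999 -0.9806  0.1688] z [-0.9949  0.0964 -0.0287]
q [-1.729  1.039  0.036  0.041  1.899 -0.043]
tilt 9.86 dir -86.0 tvec [ 0.0119 -0.1709] yaw_y -95.81
```

Call:
move_arm([
  [-0.06, 0.14, 0.03, 0],
])

```text
time: 14.5
tool_pos: [-0.0593, -0.8559, 0.3167]
tool_rot: [1.714, 1.36, -1.526]
contact_force: [0.2, 0.4, -2.8]
opening: 0.0597
```

Call:
move_arm([
  [-0.06, 0.14, 0.03, 0],
])

```text
time: 14.62
tool_pos: [-0.0746, -0.8623, 0.3266]
tool_rot: [1.694, 1.323, -1.548]
contact_force: [-0.6, -0.9, -1.9]
opening: 0.0598
```

Call:
move_arm([
  [-0.06, 0.14, 0.03, 0],
])

```text
time: 14.75
tool_pos: [-0.0879, -0.8676, 0.3389]
tool_rot: [1.679, 1.285, -1.564]
contact_force: [-0.1, 0.4, -2.2]
opening: 0.0597
```

Call:
move_arm([
  [-0.06, 0.14, 0.03, 0],
])

```text
time: 14.88
tool_pos: [-0.1001, -0.872, 0.3535]
tool_rot: [1.666, 1.247, -1.578]
contact_force: [0.6, 0.5, -2.3]
opening: 0.0595
```

```bash
python3 - <<'E'
from h import *
st();tilt()
E
```

```text
t 14.875 p [-0.1001 -0.872   0.3535] F [ 0.6  0.5 -2.3] op 0.0595
x [-0.0023 -0.3184 -0.9479] y [-0.1013 -0.943   0.317 ] z [-0.9949  0.0968 -0.0301]
q [-1.797  0.993  0.037  0.071  1.794 -0.098]
tilt 18.57 dir -90.4 tvec [-0.0023 -0.3184] yaw_y -96.13
```

Call:
move_arm([
  [-0.06, 0.13, 0.06, 0],
])

```text
time: 15.0
tool_pos: [-0.1221, -0.8731, 0.3696]
tool_rot: [1.653, 1.21, -1.59]
contact_force: [-1.0, -0.0, -2.2]
opening: 0.0595
```

Call:
move_arm([
  [-0.06, 0.13, 0.06, 0],
])

```text
time: 15.12
tool_pos: [-0.1457, -0.8727, 0.3866]
tool_rot: [1.639, 1.173, -1.606]
contact_force: [-0.5, -1.2, -1.5]
opening: 0.0601
```

Call:
move_arm([
  [-0.06, 0.13, 0.06, 0],
])

```text
time: 15.25
tool_pos: [-0.1667, -0.8715, 0.4045]
tool_rot: [1.627, 1.136, -1.62]
contact_force: [0.3, -0.8, -2.0]
opening: 0.0595
```

```bash
python3 - <<'E'
from h import *
st();tilt()
E
```

```text
t 15.25 p [-0.1667 -0.8715  0.4045] F [ 0.3 -0.8 -2. ] op 0.0595
x [-0.0207 -0.4208 -0.9069] y [-0.1003 -0.9016  0.4207] z [-0.9947  0.0997 -0.0236]
q [-1.886  0.943  0.037  0.113  1.739 -0.167]
tilt 24.92 dir -92.8 tvec [-0.0207 -0.4208] yaw_y -96.35
```

Call:
move_arm([
  [-0.06, 0.13, 0.07, 0],
])

```text
time: 15.38
tool_pos: [-0.1892, -0.8688, 0.4226]
tool_rot: [1.615, 1.099, -1.633]
contact_force: [0.6, 0.9, -1.6]
opening: 0.0597
```

Call:
move_arm([
  [-0.06, 0.13, 0.07, 0],
])

```text
time: 15.5
tool_pos: [-0.2111, -0.8649, 0.4412]
tool_rot: [1.603, 1.062, -1.646]
contact_force: [0.8, -0.7, -2.6]
opening: 0.0598
```

Call:
move_arm([
  [-0.06, 0.13, 0.07, 0],
])

```text
time: 15.62
tool_pos: [-0.2316, -0.8601, 0.4605]
tool_rot: [1.591, 1.025, -1.66]
contact_force: [0.5, 0.7, -1.4]
opening: 0.0601
```

Call:
move_arm([
  [-0.06, 0.13, 0.07, 0],
])

```text
time: 15.75
tool_pos: [-0.2509, -0.8542, 0.4804]
tool_rot: [1.58, 0.988, -1.673]
contact_force: [0.6, -0.5, -2.9]
opening: 0.06
```

```bash
python3 - <<'E'
from h import *
st();tilt()
E
```

```text
t 15.75 p [-0.2509 -0.8542  0.4804] F [ 0.6 -0.5 -2.9] op 0.06
x [-0.056  -0.5472 -0.8351] y [-0.0942 -0.8298  0.5501] z [-0.994   0.1095 -0.0051]
q [-2.007  0.871  0.037  0.183  1.675 -0.254]
tilt 33.37 dir -95.8 tvec [-0.056  -0.5472] yaw_y -96.48
```

Call:
move_arm([
  [-0.05, 0.11, 0.02, 0],
])

```text
time: 15.88
tool_pos: [-0.2533, -0.8513, 0.4993]
tool_rot: [1.572, 0.959, -1.685]
contact_force: [0.3, -0.1, -2.6]
opening: 0.0596
```

```bash
python3 - <<'E'
from h import *
st();tilt();im=robot.read_camera('scene');save('s3',im)
im=robot.read_camera('wrist');save('w7',im)
E
```

```text
t 15.875 p [-0.2533 -0.8513  0.4993] F [ 0.3 -0.1 -2.6] op 0.0596
x [-0.0652 -0.5709 -0.8184] y [-0.0941 -0.813   0.5746] z [-9.934e-01  1.145e-01 -7.000e-04]
q [-2.013  0.852  0.037  0.187  1.665 -0.253]
tilt 35.07 dir -96.5 tvec [-0.0652 -0.5709] yaw_y -96.6
```

View pics/w7.png

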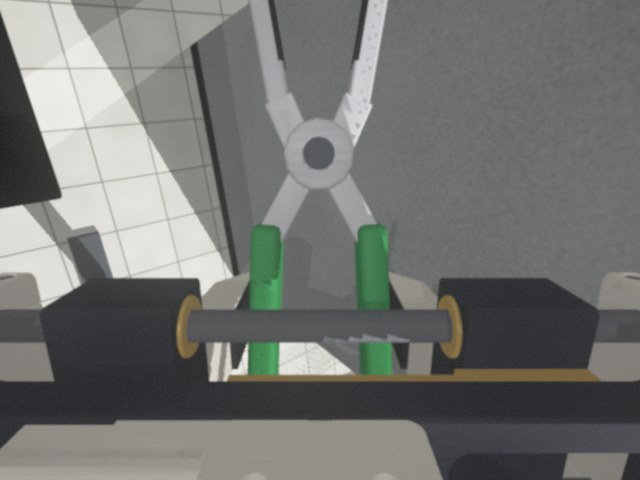

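```bash
python3 - <<'E'
from h import *
inc((.05,-.5,.45)); inc((.30,-.2,.42))
E
```

```text
inc [-0.446 -0.857 -0.649] twist 0.0 rows 8
inc [-0.856 -1.566 -1.186] twist 0.0 rows 14
```

View pics/s3.png

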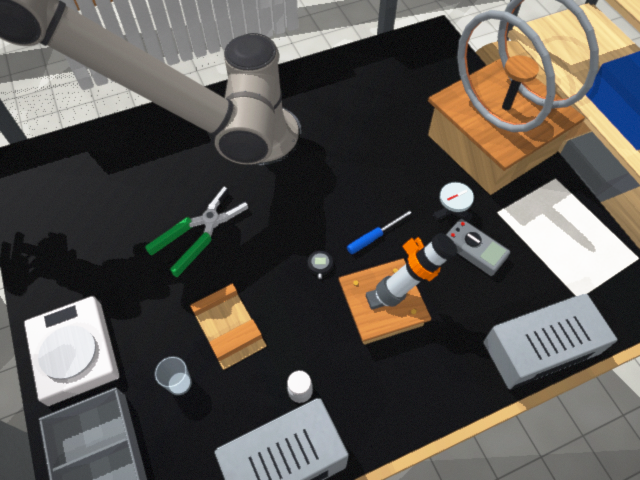

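The pliers are out of frame in the hand and the rest is empty at scene (228,325). Everything else is unmoved. Now travelling to the clip.

Call:
move_arm([
  [-0.05, -0.1, -0.08, 0],
  [-0.45, -0.86, -0.65, 0],
  [-0.45, -0.86, -0.65, 0],
  [-0.45, -0.86, -0.65, 0],
  [-0.45, -0.86, -0.65, 0],
])

```text
time: 16.6
tool_pos: [-0.0807, -0.6569, 0.4728]
tool_rot: [1.574, 0.961, -1.679]
contact_force: [1.1, -0.3, -1.7]
opening: 0.06
```

```bash
python3 - <<'E'
from h import *
st();tilt();inc((.30,-.2,.42))
E
```

```text
t 16.6 p [-0.0807 -0.6569  0.4728] F [ 1.1 -0.3 -1.7] op 0.06
x [-0.0616 -0.5696 -0.8196] y [-0.0914 -0.8145  0.573 ] z [-0.9939  0.1102 -0.0018]
q [-1.859  0.181  1.235  0.114  1.126 -0.194]
tilt 34.96 dir -96.2 tvec [-0.0616 -0.5696] yaw_y -96.4
inc [-0.601 -1.093 -0.82 ] twist 0.0 rows 10
```

Call:
move_arm([
  [-0.54, -1, -0.74, 0],
  [-0.54, -1, -0.74, 0],
  [-0.54, -1, -0.74, 0],
  [-0.54, -1, -0.74, 0],
  [-0.54, -1, -0.74, 0],
])

```text
time: 17.23
tool_pos: [0.1167, -0.4171, 0.4431]
tool_rot: [1.575, 0.96, -1.679]
contact_force: [1.1, -0.0, -2.0]
opening: 0.0596
```

```bash
python3 - <<'E'
from h import *
st();tilt();inc((.34,-.1,.42));inc((.396,.163,.3))
E
```

```text
t 17.225 p [ 0.1167 -0.4171  0.4431] F [ 1.1 -0.  -2. ] op 0.0596
x [-0.0617 -0.5699 -0.8194] y [-0.0928 -0.8141  0.5733] z [-0.9938  0.1114 -0.0027]
q [-1.331 -0.241  1.718 -0.222  1.093  0.396]
tilt 34.98 dir -96.2 tvec [-0.0617 -0.5699] yaw_y -96.5
inc [-0.439 -0.73  -0.466] twist 0.0 rows 7
inc [-0.576 -1.451 -0.531] twist 0.0 rows 11
```

Call:
move_arm([
  [-0.44, -0.73, -0.47, 0],
  [-0.44, -0.73, -0.47, 0],
  [-0.44, -0.73, -0.47, 0],
  [-0.44, -0.73, -0.47, 0],
  [-0.44, -0.73, -0.47, 0],
])

```text
time: 17.85
tool_pos: [0.2878, -0.1762, 0.426]
tool_rot: [1.578, 0.96, -1.675]
contact_force: [2.1, -1.5, -3.3]
opening: 0.0601
```

```bash
python3 - <<'E'
from h import *
st();tilt();inc((.37,.163,.3))
E
```

```text
t 17.85 p [ 0.2878 -0.1762  0.426 ] F [ 2.1 -1.5 -3.3] op 0.0601
x [-0.0597 -0.57   -0.8194] y [-0.0922 -0.8142  0.5731] z [-0.9939  0.1098 -0.0039]
q [-0.235 -0.166  1.708 -0.605  1.52   1.454]
tilt 34.97 dir -96.0 tvec [-0.0597 -0.57  ] yaw_y -96.46
inc [-0.238 -0.89  -0.11 ] twist 0.0 rows 6
```

Call:
move_arm([
  [-0.24, -0.89, -0.11, 0],
  [-0.24, -0.89, -0.11, 0],
  [-0.24, -0.89, -0.11, 0],
  [-0.24, -0.89, -0.11, 0],
  [-0.24, -0.89, -0.11, 0],
])

```text
time: 18.48
tool_pos: [0.3564, 0.1102, 0.3196]
tool_rot: [1.575, 0.962, -1.677]
contact_force: [2.1, -0.1, -1.4]
opening: 0.0598
```

```bash
python3 - <<'E'
from h import *
st();tilt();inc((.38,.163,.165))
E
```

```text
t 18.475 p [0.3564 0.1102 0.3196] F [ 2.1 -0.1 -1.4] op 0.0598
x [-0.0605 -0.5684 -0.8205] y [-0.0911 -0.8154  0.5716] z [-0.994   0.1093 -0.0025]
q [ 0.498  0.222  1.59  -0.494  1.689  2.21 ]
tilt 34.86 dir -96.1 tvec [-0.0605 -0.5684] yaw_y -96.37
inc [ 0.238 -0.334 -0.043] twist 0.0 rows 3
```

Call:
move_arm([
  [0.08, -0.11, -0.01, 0],
  [0.17, -0.24, -0.03, 0],
  [0.24, -0.33, -0.04, 0],
  [0.24, -0.33, -0.04, 0],
])

```text
time: 18.98
tool_pos: [0.3771, 0.1587, 0.1636]
tool_rot: [1.564, 0.958, -1.686]
contact_force: [-1.0, 0.2, -1.2]
opening: 0.0598
```

```bash
python3 - <<'E'
from h import *
import pickle
st();tilt();s=robot.observe();P=wristP(s['tool_pos'],s['tool_rot'])
for n in('wrist','scene','top'):
    im=robot.read_camera(n);save(n+'8',im);np.save('pics/'+n+'8.npy',im)
pickle.dump(P,open('pics/w8.pkl','wb'))
w=np.load('pics/wrist8.npy'); s=np.load('pics/scene8.npy');t=np.load('pics/top8.npy')
f=lambda im,x,y,w,h,k:cv2.resize(im[y:y+h,x:x+w],None,fx=k,fy=k,interpolation=cv2.INTER_CUBIC)
save('c8',np.hstack([f(t,180,130,80,110,4),f(s,370,210,100,110,4)]))
E
```

```text
t 18.975 p [0.3771 0.1587 0.1636] F [-1.   0.2 -1.2] op 0.0598
x [-0.0664 -0.5714 -0.818 ] y [-0.0875 -0.8133  0.5752] z [-0.9939  0.1098  0.004 ]
q [ 0.561  0.47   1.693 -0.471  1.412  2.42 ]
tilt 35.12 dir -96.6 tvec [-0.0664 -0.5714] yaw_y -96.14
```

View pics/wrist8.png

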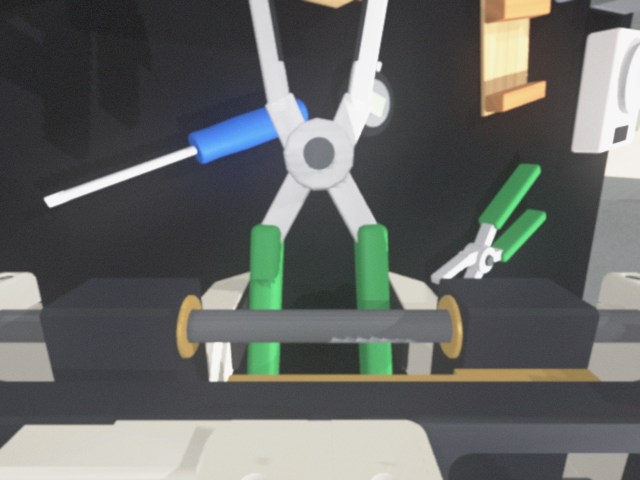

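View pics/c8.png

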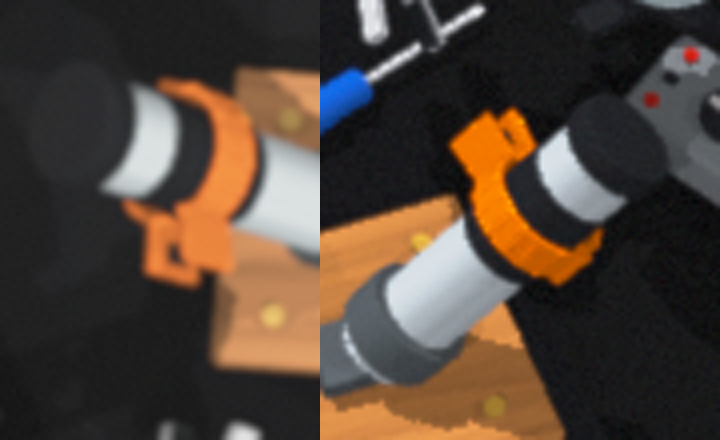

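```bash
python3 - <<'E'
from h import *
s=np.load('pics/scene8.npy');t=np.load('pics/top8.npy')
f=lambda im,x,y,w,h,k:cv2.resize(im[y:y+h,x:x+w],None,fx=k,fy=k,interpolation=cv2.INTER_CUBIC)
save('c8b',np.hstack([f(t,195,155,80,120,5),f(s,370,180,78,120,5)]))
E
```

```text
(no output)
```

View pics/c8b.png

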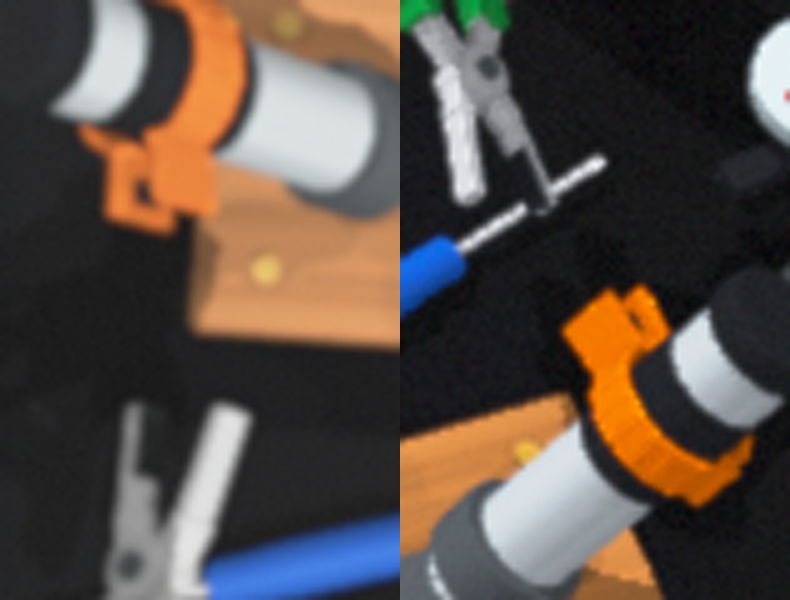

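```bash
cat > m8.py <<'E'
from h import *
import pickle
P=pickle.load(open('pics/w8.pkl','rb'))
T=lambda x,y:ray('top',(195+(x-2)/5,155+(y-2)/5)); S=lambda x,y:ray('scene',(370+(x-402)/5,180+(y-2)/5))
R,p=Rt()
X,e=tri(T(131,567),S(490,67),ray(None,(318.5,153),P)); print('pivot 3view',X.round(4),np.round(e,4),'tool',(R.T@(X-p)).round(4))
X,e=tri(T(131,567),S(490,67)); print('pivot fixed',X.round(4),np.round(e,4),'tool',(R.T@(X-p)).round(4))
for a,b in (((250,414),(470,203)),((232,408),(468,200)),((140,405),(542,207))):
    X,e=tri(T(*a),S(*b)); print('tip',X.round(4),np.round(e,4),'tool',(R.T@(X-p)).round(4))
for a,b in (((216,215),(563,330)),((153,205),(612,290)),((172,233),(668,330)),((106,218),(640,287)),((212,150),(590,378))):
    X,e=tri(T(*a),S(*b)); print('ear',X.round(4),np.round(e,4),'tool',(R.T@(X-p)).round(4))
E
python3 m8.py
```

```text
pivot 3view [0.4448 0.1622 0.1781] [0.0003 0.0003 0.0002] tool [-0.0148 -0.0032 -0.0651]
pivot fixed [0.4447 0.1621 0.1782] [0.0003 0.0003] tool [-0.0148 -0.0031 -0.065 ]
tip [0.5039 0.1198 0.1721] [0.0028 0.0028] tool [ 0.0106  0.0224 -0.1285]
tip [0.5047 0.1224 0.1754] [0.0012 0.0012] tool [ 0.0064  0.0221 -0.1291]
tip [0.509  0.1618 0.1517] [0.0021 0.0021] tool [ 0.0032 -0.0239 -0.1289]
ear [0.5809 0.1296 0.1738] [0.0001 0.0001] tool [-0.001   0.0082 -0.204 ]
ear [0.5812 0.1502 0.1944] [0.0001 0.0001] tool [-0.0297  0.0031 -0.2021]
ear [0.5847 0.1664 0.149 ] [0.0154 0.0154] tool [-0.0019 -0.0363 -0.2036]
ear [0.5787 0.1694 0.1811] [0.0015 0.0015] tool [-0.0295 -0.0199 -0.1974]
ear [0.6066 0.1304 0.1727] [0.001 0.001] tool [-0.0021  0.0045 -0.2294]
```

```bash
python3 - <<'E'
from h import *
inc((.40,.06,.42)); inc((.70,-.03,.42))
E
```

```text
inc [-0.381  0.557 -0.082] twist 0.0 rows 5
inc [-0.299  0.67  -0.852] twist 0.0 rows 8
```

Call:
move_arm([
  [-0.06, 0.08, -0.01, 0],
  [-0.38, 0.56, -0.08, 0],
  [-0.38, 0.56, -0.08, 0],
  [-0.38, 0.56, -0.08, 0],
  [-0.38, 0.56, -0.08, 0],
])

```text
time: 19.75
tool_pos: [0.3981, 0.0572, 0.4239]
tool_rot: [1.584, 0.964, -1.673]
contact_force: [0.8, 0.5, -2.7]
opening: 0.0603
```

```bash
python3 - <<'E'
from h import *
st();tilt();inc((.66,-.02,.43))
E
```

```text
t 19.75 p [0.3981 0.0572 0.4239] F [ 0.8  0.5 -2.7] op 0.0603
x [-0.0584 -0.5673 -0.8215] y [-0.0975 -0.8157  0.5702] z [-0.9935  0.1134 -0.0077]
q [ 0.358  0.184  1.357 -0.561  1.852  1.956]
tilt 34.77 dir -95.9 tvec [-0.0584 -0.5673] yaw_y -96.82
inc [ 0.059  0.102 -0.673] twist 0.0 rows 5
```

```bash
python3 - <<'E'
from h import *
inc((.64,-.22,.43))
E
```

```text
inc [ 0.345  0.515 -0.68 ] twist 0.0 rows 6
```

Call:
move_arm([
  [0.34, 0.51, -0.68, 0],
  [0.34, 0.51, -0.68, 0],
  [0.34, 0.51, -0.68, 0],
  [0.34, 0.51, -0.68, 0],
  [0.34, 0.51, -0.68, 0],
])

```text
time: 20.38
tool_pos: [0.606, -0.1771, 0.427]
tool_rot: [1.58, 0.961, -1.677]
contact_force: [0.2, 1.3, -1.8]
opening: 0.0598
```

```bash
python3 - <<'E'
from h import *
st();tilt();inc((.72,-.24,.43))
E
```

```text
t 20.375 p [ 0.606  -0.1771  0.427 ] F [ 0.2  1.3 -1.8] op 0.0598
x [-0.0605 -0.5695 -0.8198] y [-0.0955 -0.8142  0.5727] z [-0.9936  0.1129 -0.0051]
q [-0.116  0.491  0.91  -0.616  1.704  1.473]
tilt 34.94 dir -96.1 tvec [-0.0605 -0.5695] yaw_y -96.69
inc [ 0.066  0.105 -0.301] twist 0.0 rows 3
```

Call:
move_arm([
  [0, 0, -0.12, 0],
  [0, 0, -0.22, 0],
  [0, 0, -0.3, 0],
  [0, 0, -0.37, 0],
  [0, 0, -0.43, 0],
])

```text
time: 21.0
tool_pos: [0.7541, -0.1945, 0.4058]
tool_rot: [1.584, 0.957, -1.662]
contact_force: [0.6, 0.3, -2.9]
opening: 0.0596
```

```bash
python3 - <<'E'
from h import *
st();tilt()
E
```

```text
t 21.0 p [ 0.7541 -0.1945  0.4058] F [ 0.6  0.3 -2.9] op 0.0596
x [-0.0524 -0.5737 -0.8174] y [-0.0873 -0.8128  0.576 ] z [-0.9948  0.1015 -0.0075]
q [-0.115  0.977  0.042 -0.686  2.001  1.226]
tilt 35.18 dir -95.2 tvec [-0.0524 -0.5737] yaw_y -96.13
```

Reached the limit; pushing outward with single rows.

Call:
move_arm([
  [-0.04, 0, -0.15, 0],
])

```text
time: 21.12
tool_pos: [0.7722, -0.192, 0.4038]
tool_rot: [1.662, 0.944, -1.578]
contact_force: [-0.1, 1.0, -0.6]
opening: 0.0602
```

Call:
move_arm([
  [-0.04, 0, -0.15, 0],
])

```text
time: 21.25
tool_pos: [0.7895, -0.187, 0.3968]
tool_rot: [1.713, 0.932, -1.514]
contact_force: [0.4, 0.8, -2.5]
opening: 0.0594
```

```bash
python3 - <<'E'
from h import *
st();tilt()
E
```

```text
t 21.25 p [ 0.7895 -0.187   0.3968] F [ 0.4  0.8 -2.5] op 0.0594
x [ 0.0336 -0.5955 -0.8027] y [-0.0968 -0.8013  0.5904] z [-0.9947  0.0578 -0.0846]
q [-0.095  0.997  0.036 -0.676  1.911  1.264]
tilt 36.61 dir -86.8 tvec [ 0.0336 -0.5955] yaw_y -96.89
```

```bash
cat >> h.py <<'E'
def desired(th=12.,yaw=-5.6,roll=35.):
    th=np.radians(th);y=np.radians(yaw);r=np.radians(roll)
    px=np.array([np.cos(y),np.sin(y),0]);yd=np.array([-np.sin(y),np.cos(y),0])
    pz=yd*np.sin(r)+np.array([0,0,np.cos(r)]);py=np.cross(pz,px)
    tx=-pz*np.cos(th)+px*np.sin(th);tz=-px*np.cos(th)-pz*np.sin(th)
    return np.c_[tx,-py,tz]
def err(th=12.,yaw=-5.6,roll=35.):
    R,p=Rt();D=desired(th,yaw,roll); print('rot needed in tool axes deg (x=twist,y=pitch,z=roll)',np.degrees(Ro.from_matrix(R.T@D).as_rotvec()).round(2))
E
python3 - <<'E'
from h import *
err()
E
```

```text
rot needed in tool axes deg (x=twist,y=pitch,z=roll) [-0.85  6.73 -1.33]
```

Call:
move_arm([
  [-0.06, -0.04, -0.14, 0],
])

```text
time: 21.38
tool_pos: [0.8052, -0.1655, 0.389]
tool_rot: [1.758, 0.919, -1.46]
contact_force: [-0.1, -0.3, -2.3]
opening: 0.06
```

Call:
move_arm([
  [-0.06, -0.04, -0.14, 0],
])

```text
time: 21.5
tool_pos: [0.8205, -0.1406, 0.3816]
tool_rot: [1.799, 0.907, -1.403]
contact_force: [0.4, 0.7, -2.1]
opening: 0.0598
```

```bash
python3 - <<'E'
from h import *
st();tilt();err()
im=robot.read_camera('scene');save('s9',im);np.save('pics/s9.npy',im)
im=robot.read_camera('top');save('t9',im);np.save('pics/t9.npy',im)
E
```

```text
t 21.5 p [ 0.8205 -0.1406  0.3816] F [ 0.4  0.7 -2.1] op 0.0598
x [ 0.1031 -0.6073 -0.7877] y [-0.0949 -0.7944  0.6   ] z [-0.9901  0.0129 -0.1396]
q [-0.03   1.023  0.036 -0.68   1.855  1.326]
tilt 38.02 dir -80.4 tvec [ 0.1031 -0.6073] yaw_y -96.81
rot needed in tool axes deg (x=twist,y=pitch,z=roll) [-0.61  2.67 -2.02]
```

View pics/s9.png

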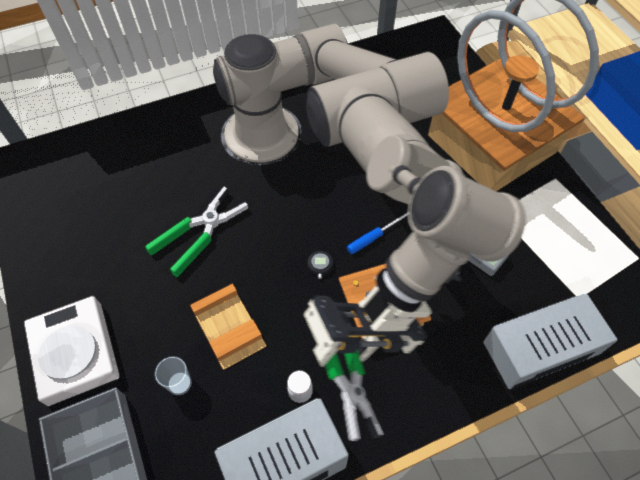

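View pics/t9.png

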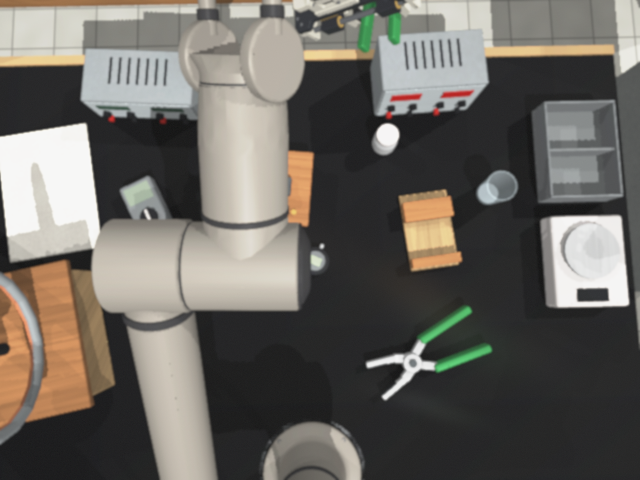

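Call:
move_arm([
  [-0.06, -0.06, -0.13, 0],
])

```text
time: 21.72
tool_pos: [0.8331, -0.1144, 0.3738]
tool_rot: [1.837, 0.894, -1.356]
contact_force: [0.9, 0.1, -1.9]
opening: 0.0598
```

```bash
python3 - <<'E'
from h import *
st();tilt();err(); inc((.56,-.05,.42)); inc((.38,.15,.35))
E
```

```text
t 21.725 p [ 0.8331 -0.1144  0.3738] F [ 0.9  0.1 -1.9] op 0.0598
x [ 0.1334 -0.612  -0.7795] y [-0.0971 -0.7908  0.6043] z [-0.9863 -0.0049 -0.1649]
q [ 0.005  1.036  0.036 -0.687  1.832  1.362]
tilt 38.78 dir -77.7 tvec [ 0.1334 -0.612 ] yaw_y -97.0
rot needed in tool axes deg (x=twist,y=pitch,z=roll) [-0.65  0.88 -2.36]
inc [-0.28   0.009  0.654] twist 0.0 rows 5
inc [-0.509 -0.449  1.124] twist 0.0 rows 9
```

Call:
move_arm([
  [-0.05, 0, 0.1, 0],
  [-0.28, 0, 0.65, 0],
  [-0.28, 0, 0.65, 0],
  [-0.28, 0, 0.65, 0],
  [-0.28, 0, 0.65, 0],
])

```text
time: 22.35
tool_pos: [0.5811, -0.051, 0.4165]
tool_rot: [1.839, 0.895, -1.352]
contact_force: [-0.1, 0.7, -1.3]
opening: 0.0594
```

```bash
python3 - <<'E'
from h import *
st();tilt();err(); inc((.37,.15,.33))
E
```

```text
t 22.35 p [ 0.5811 -0.051   0.4165] F [-0.1  0.7 -1.3] op 0.0594
x [ 0.1359 -0.6105 -0.7803] y [-0.0956 -0.792   0.603 ] z [-0.9861 -0.0074 -0.166 ]
q [ 0.122  0.343  1.197 -0.672  1.534  1.745]
tilt 38.71 dir -77.4 tvec [ 0.1359 -0.6105] yaw_y -96.88
rot needed in tool axes deg (x=twist,y=pitch,z=roll) [-0.58  0.74 -2.25]
inc [-0.21  -0.478  0.553] twist 0.0 rows 5
```

Call:
move_arm([
  [-0.2, -0.46, 0.55, -0.01],
  [-0.2, -0.46, 0.55, -0.01],
  [-0.2, -0.46, 0.55, -0.01],
  [-0.2, -0.46, 0.55, -0.01],
  [-0.2, -0.46, 0.55, -0.01],
])

```text
time: 22.98
tool_pos: [0.3713, 0.1433, 0.3311]
tool_rot: [1.829, 0.898, -1.351]
contact_force: [0.7, 0.3, -3.1]
opening: 0.0597
```

```bash
python3 - <<'E'
from h import *
st();tilt();err(); inc((.39,.165,.17))
E
```

```text
t 22.975 p [0.3713 0.1433 0.3311] F [ 0.7  0.3 -3.1] op 0.0597
x [ 0.1362 -0.6083 -0.7819] y [-0.084  -0.7935  0.6027] z [-0.9871 -0.0164 -0.1591]
q [ 0.635  0.213  1.604 -0.608  1.624  2.305]
tilt 38.56 dir -77.4 tvec [ 0.1362 -0.6083] yaw_y -96.04
rot needed in tool axes deg (x=twist,y=pitch,z=roll) [ 0.07  0.75 -2.09]
inc [ 0.288 -0.29   0.017] twist 0.0 rows 3
```

```bash
cat >> h.py <<'E'
JAW=np.array([.0088,-.001,-.1213])
PX=np.array([.9952,-.0976,0])
E
python3 - <<'E'
from h import *
R8=np.array([[-.0664,-.0875,-.9939],[-.5714,-.8133,.1098],[-.818,.5752,.004]]);p8=np.array([.3771,.1587,.1636])
M=p8+R8@np.array([-.0153,-.0088,-.2115]);print('M ears',M.round(4),'M plinth .5909 .1551 .175')
R,p=Rt()
for Mx in (M,np.array([.5909,.1551,.175])):
    t=Mx-.06*PX-R@JAW; print(t.round(4)); inc(t)
E
```

```text
M ears [0.5891 0.1514 0.1702] M plinth .5909 .1551 .175
[0.4084 0.1598 0.1584]
inc [ 0.325 -0.301 -0.023] twist 0.0 rows 3
[0.4102 0.1635 0.1632]
inc [ 0.311 -0.301 -0.03 ] twist 0.0 rows 3
```

Call:
move_arm([
  [0.1, -0.1, 0, 0],
  [0.21, -0.2, -0.01, 0],
  [0.315, -0.3, -0.02, 0],
  [0.315, -0.3, -0.025, 0],
])

```text
time: 23.48
tool_pos: [0.4086, 0.1596, 0.1587]
tool_rot: [1.815, 0.894, -1.363]
contact_force: [0.2, -0.4, -1.4]
opening: 0.0597
```

```bash
cat > look.py <<'E'
from h import *
import sys
n=sys.argv[1]
st();err();R,p=Rt()
for c in('scene','top'):
    im=robot.read_camera(c);np.save('pics/'+c+n+'.npy',im)
s=np.load('pics/scene'+n+'.npy');t=np.load('pics/top'+n+'.npy')
f=lambda im,x,y,w,h,k:cv2.resize(im[y:y+h,x:x+w],None,fx=k,fy=k,interpolation=cv2.INTER_CUBIC)
save('c'+n,np.hstack([f(t,190,155,66,98,6),f(s,380,195,66,98,6)]))
E
python3 look.py 10
```

```text
t 23.475 p [0.4086 0.1596 0.1587] F [ 0.2 -0.4 -1.4] op 0.0597
x [ 0.1292 -0.6126 -0.7797] y [-0.0801 -0.7902  0.6076] z [-0.9884 -0.0161 -0.1512]
q [ 0.617  0.473  1.747 -0.64   1.294  2.523]
rot needed in tool axes deg (x=twist,y=pitch,z=roll) [ 0.33  1.14 -2.4 ]
```

View pics/c10.png

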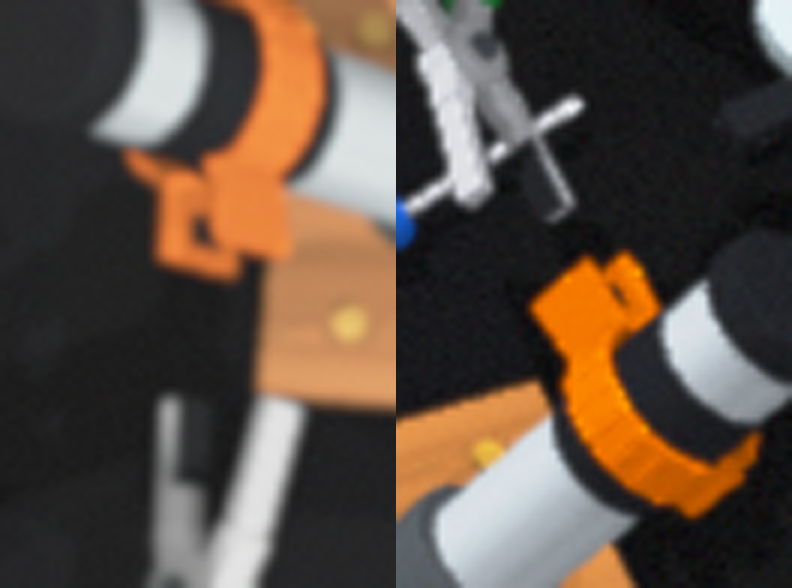

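```bash
cat > m10.py <<'E'
from h import *
T=lambda x,y:ray('top',(190+(x-2.5)/6,155+(y-2.5)/6)); S=lambda x,y:ray('scene',(380+(x-396-2.5)/6,195+(y-2.5)/6))
R,p=Rt()
D=desired(0)  # cols tx=-pz, -py, -px
B=np.c_[PX,-D[:,1],-D[:,0]]  # px,py,pz
def go(nm,a,b):
    X,e=tri(T(*a),S(*b)); print(nm,X.round(4),'e',np.round(e[0],4),'tool',(R.T@(X-p)).round(4),'clip axes rel (.59,.153,.173)',(B.T@(X-[.59,.153,.173])).round(4))
go('+y jaw inner-top',(183,400),(570,207)); go('+y jaw inner-bot',(205,403),(550,220))
go('-y jaw inner-top',(264,398),(490,190)); go('-y outer',(305,405),(470,207))
go('-y ear lower end',(290,260),(532,303)); go('-y ear upper end',(212,245),(590,257));go('+y ear upper end',(158,265),(625,252));go('+y ear lower end',(240,281),(658,305))
go('-y ear root lower',(288,180),(565,358))
print('cams',-PAR['top']['R'].T@PAR['top']['t'],-PAR['scene']['R'].T@PAR['scene']['t'])
E
python3 m10.py
```

```text
+y jaw inner-top [0.5385 0.1695 0.1537] e 0.0012 tool [ 0.0186 -0.0237 -0.1256] clip axes rel (.59,.153,.173) [-0.0528  0.0204 -0.0093]
+y jaw inner-bot [0.538  0.1628 0.1482] e 0.0005 tool [ 0.0269 -0.0217 -0.1241] clip axes rel (.59,.153,.173) [-0.0527  0.0181 -0.0177]
-y jaw inner-top [0.5341 0.1362 0.1811] e 0.0005 tool [ 0.0169  0.0196 -0.125 ] clip axes rel (.59,.153,.173) [-0.054  -0.0228 -0.0061]
-y outer [0.5334 0.1266 0.1736] e 0.0018 tool [ 0.0285  0.0227 -0.123 ] clip axes rel (.59,.153,.173) [-0.0538 -0.0264 -0.0178]
-y ear lower end [0.5802 0.1295 0.1748] e 0.0002 tool [ 0.0321  0.0172 -0.1694] clip axes rel (.59,.153,.173) [-0.0075 -0.021  -0.0125]
-y ear upper end [0.5812 0.1502 0.1954] e 0.0002 tool [ 0.0036  0.0132 -0.174 ] clip axes rel (.59,.153,.173) [-0.0084 -0.0158  0.0162]
+y ear upper end [0.5778 0.1697 0.181 ] e 0.001 tool [ 0.0024 -0.0106 -0.1686] clip axes rel (.59,.153,.173) [-0.0138  0.008   0.0154]
+y ear lower end [0.5844 0.1658 0.1496] e 0.0161 tool [ 0.0302 -0.0271 -0.1702] clip axes rel (.59,.153,.173) [-0.0068  0.0234 -0.0121]
-y ear root lower [0.6061 0.1295 0.1763] e 0.0001 tool [ 0.0344  0.0159 -0.1952] clip axes rel (.59,.153,.173) [ 0.0183 -0.0197 -0.0098]
cams [ 0.40617131 -0.02085299  1.04722285] [ 1.0735215  -0.27447164  1.22669785]
```

```bash
python3 - <<'E'
from h import *
s=np.load('pics/scene10.npy');t=np.load('pics/top10.npy')
f=lambda im,x,y,w,h,k:cv2.resize(im[y:y+h,x:x+w],None,fx=k,fy=k,interpolation=cv2.INTER_CUBIC)
save('c10b',np.hstack([f(t,180,215,60,60,6),f(s,370,165,60,60,6)]))
E
```

```text
(no output)
```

View pics/c10b.png

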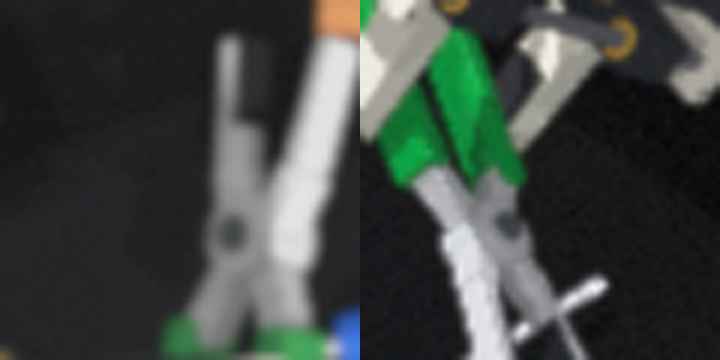

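```bash
python3 - <<'E'
from h import *
X,e=tri(ray('top',(180+(232-2.5)/6,215+(232-2.5)/6)),ray('scene',(370+(508-360-2.5)/6,165+(224-2.5)/6)))
R,p=Rt();D=desired(0);B=np.c_[PX,-D[:,1],-D[:,0]]
print(X.round(4),np.round(e,4),'tool',(R.T@(X-p)).round(4),'clip',(B.T@(X-[.59,.153,.173])).round(4))
E
```

```text
[0.4727 0.1662 0.1773] [0.0007 0.0007] tool [-0.0066 -0.0013 -0.0643] clip [-0.118  -0.0011  0.0044]
```

```bash
python3 - <<'E'
from h import *
R,p=Rt();D=desired(0);B=np.c_[PX,-D[:,1],-D[:,0]]
for v in ((.0,-.0015,.0134),(.03,-.0015,.0134),(.045,-.0015,.0134),(.058,-.0015,.0134)): print((R.T@(B@np.array(v))/.4).round(4), p+B@np.array(v))
E
```

```text
[-0.0327  0.005  -0.0065] [0.41067828 0.16657381 0.17452434]
[-0.0182  0.0045 -0.0801] [0.44053428 0.16364581 0.17452434]
[-0.0109  0.0043 -0.1168] [0.45546228 0.16218181 0.17452434]
[-0.0047  0.0041 -0.1487] [0.46839988 0.16091301 0.17452434]
```

Call:
move_arm([
  [-0.016, 0.003, -0.003, 0],
  [-0.032, 0.005, -0.007, 0],
  [-0.026, 0.005, -0.04, 0],
  [-0.018, 0.005, -0.08, 0],
  [-0.018, 0.005, -0.08, 0],
])

```text
time: 24.2
tool_pos: [0.4406, 0.1623, 0.1724]
tool_rot: [1.822, 0.896, -1.359]
contact_force: [-0.6, -1.0, -1.6]
opening: 0.0599
```

```bash
python3 look.py 11
```

```text
t 24.2 p [0.4406 0.1623 0.1724] F [-0.6 -1.  -1.6] op 0.0599
x [ 0.1313 -0.611  -0.7807] y [-0.0845 -0.7915  0.6053] z [-0.9877 -0.0135 -0.1555]
q [ 0.586  0.491  1.665 -0.643  1.328  2.467]
rot needed in tool axes deg (x=twist,y=pitch,z=roll) [ 0.07  1.02 -2.28]
```

View pics/c11.png

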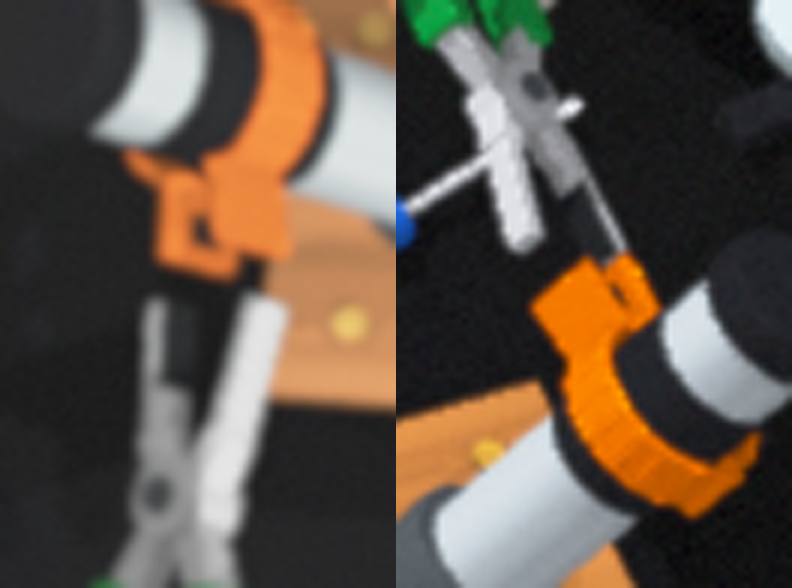

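```bash
sed -i '/^go(/d;/^print/d' m10.py; cat >> m10.py <<'E'
import sys
for l in sys.stdin:
    if l.strip():
        n,a,b,c,d=l.split(); go(n,(float(a),float(b)),(float(c),float(d)))
E
python3 m10.py <<'E'
+yin-top 168 300 622 250
-yin-top 246 295 543 240
-yout 290 305 520 252
pivtop 158 493 537 85
E
```

```text
+yin-top [0.5697 0.172  0.1675] e 0.0017 tool [ 0.0146 -0.0213 -0.1283] clip axes rel (.59,.153,.173) [-0.0221  0.017   0.0052]
-yin-top [0.5658 0.1402 0.1906] e 0.0004 tool [ 0.0155  0.0182 -0.1275] clip axes rel (.59,.153,.173) [-0.0228 -0.0225  0.0058]
-yout [0.5641 0.1295 0.1857] e 0.0021 tool [ 0.0257  0.0238 -0.1249] clip axes rel (.59,.153,.173) [-0.0235 -0.0285 -0.0045]
pivtop [0.5037 0.1695 0.1889] e 0.0007 tool [-0.0092 -0.0008 -0.0663] clip axes rel (.59,.153,.173) [-0.0875 -0.0026  0.0176]
```

```bash
python3 - <<'E'
from h import *
R,p=Rt();D=desired(0);B=np.c_[PX,-D[:,1],-D[:,0]]
for v in ((.0145,-.0012,.002),(.03,-.0012,.002),): print((R.T@(B@np.array(v))/.4).round(4), p+B@np.array(v))
E
```

```text
[ 0.0021  0.003  -0.0365] [0.45372851 0.16104179 0.17439537]
[ 0.0094  0.0028 -0.0746] [0.46915411 0.15952899 0.17439537]
```

Call:
move_arm([
  [0.001, 0.003, -0.018, 0],
  [0.002, 0.003, -0.036, 0],
  [0.005, 0.003, -0.05, 0],
  [0.008, 0.003, -0.065, 0],
  [0.009, 0.003, -0.074, 0],
])

```text
time: 24.92
tool_pos: [0.4693, 0.1599, 0.1749]
tool_rot: [1.821, 0.896, -1.359]
contact_force: [-0.5, -0.7, -2.4]
opening: 0.0597
```

```bash
python3 look.py 12
```

```text
t 24.925 p [0.4693 0.1599 0.1749] F [-0.5 -0.7 -2.4] op 0.0597
x [ 0.1316 -0.611  -0.7806] y [-0.0831 -0.7915  0.6055] z [-0.9878 -0.0148 -0.1549]
q [ 0.554  0.52   1.604 -0.65   1.337  2.424]
rot needed in tool axes deg (x=twist,y=pitch,z=roll) [ 0.15  1.01 -2.28]
```

View pics/c12.png

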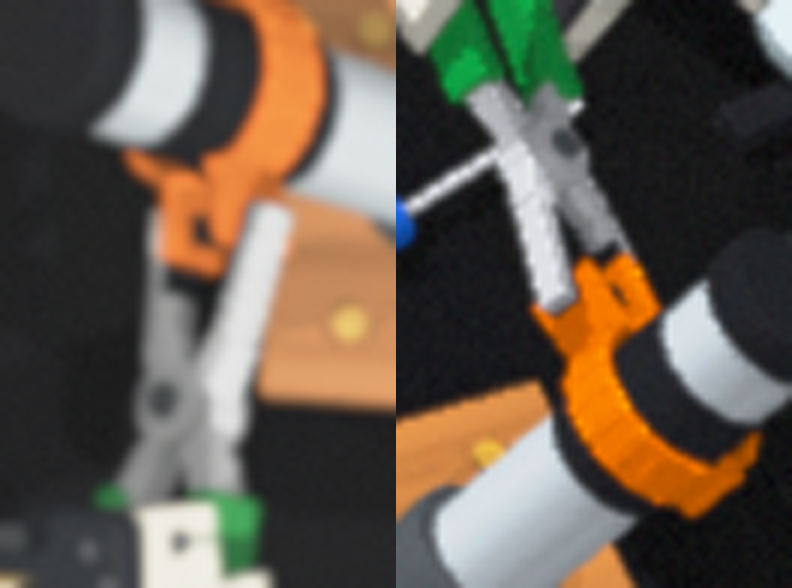

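Call:
move_arm([
  [0, 0, 0, 0],
  [0, 0, 0, 0],
  [0, 0, 0, 0],
], gripper=0.43, squeeze=21)

```text
time: 25.4
tool_pos: [0.4688, 0.16, 0.1751]
tool_rot: [1.821, 0.896, -1.359]
contact_force: [-1.1, 0.3, -2.8]
opening: 0.0526
```

Call:
move_arm([
  [0, 0, 0, 0],
  [0, 0, 0, 0],
  [0, 0, 0, 0],
], gripper=0.47)

```text
time: 25.78
tool_pos: [0.4679, 0.1603, 0.1745]
tool_rot: [1.818, 0.896, -1.361]
contact_force: [-5.4, 2.7, -2.4]
opening: 0.0485
```

```bash
python3 look.py 13
```

```text
t 25.775 p [0.4679 0.1603 0.1745] F [-5.4  2.7 -2.4] op 0.0485
x [ 0.1299 -0.6108 -0.7811] y [-0.0818 -0.7917  0.6055] z [-0.9882 -0.0148 -0.1528]
q [ 0.555  0.519  1.606 -0.648  1.337  2.424]
rot needed in tool axes deg (x=twist,y=pitch,z=roll) [ 0.22  1.11 -2.27]
```

View pics/c13.png

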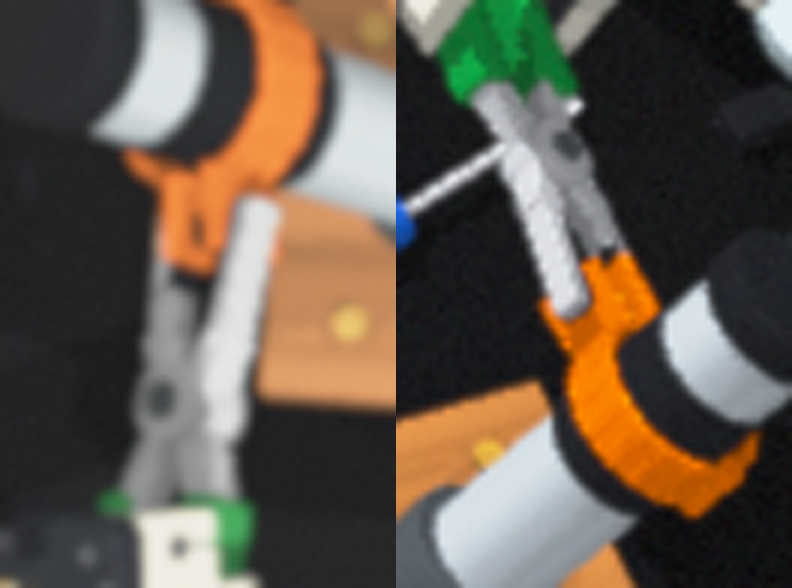

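Call:
move_arm([
  [0, 0, 0, 0],
  [0, 0, 0, 0],
  [0, 0, 0, 0],
], gripper=0.52)

```text
time: 26.25
tool_pos: [0.469, 0.1601, 0.1749]
tool_rot: [1.821, 0.896, -1.358]
contact_force: [-0.7, 0.7, -2.8]
opening: 0.0442
```

Call:
move_arm([
  [0, 0, 0, 0],
  [0, 0, 0, 0],
  [0, 0, 0, 0],
], gripper=0.56)

```text
time: 26.62
tool_pos: [0.4684, 0.1601, 0.1747]
tool_rot: [1.819, 0.896, -1.36]
contact_force: [-3.6, 2.3, -3.6]
opening: 0.0405
```

```bash
python3 look.py 14
```

```text
t 26.625 p [0.4684 0.1601 0.1747] F [-3.6  2.3 -3.6] op 0.0405
x [ 0.1307 -0.6108 -0.7809] y [-0.0822 -0.7916  0.6055] z [-0.988  -0.0149 -0.1537]
q [ 0.555  0.519  1.606 -0.649  1.337  2.424]
rot needed in tool axes deg (x=twist,y=pitch,z=roll) [ 0.19  1.06 -2.27]
```

View pics/c14.png

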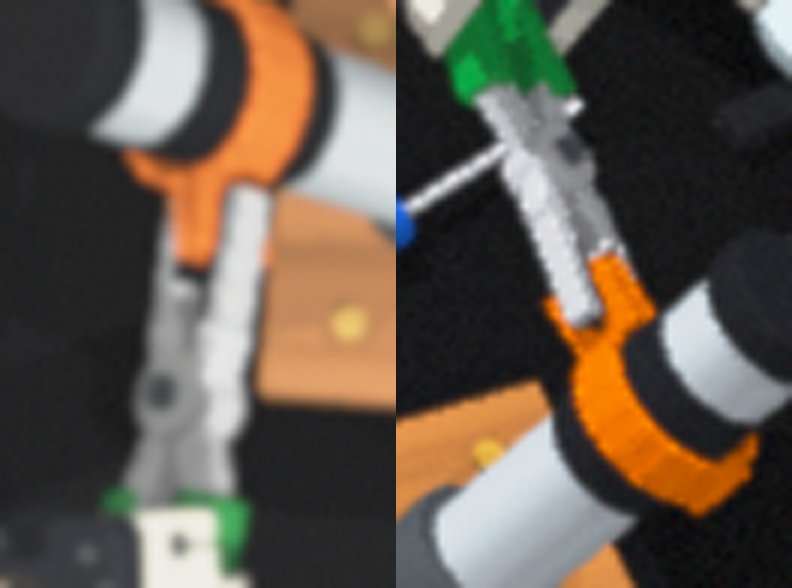

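Call:
move_arm([
  [0, 0, 0, 0],
  [0, 0, 0, 0],
  [0, 0, 0, 0],
], gripper=0.585, squeeze=20)

```text
time: 27.1
tool_pos: [0.4685, 0.1601, 0.1748]
tool_rot: [1.82, 0.896, -1.36]
contact_force: [-5.8, 3.2, -3.5]
opening: 0.0408
```

Call:
move_arm([
  [0, 0, 0, 0],
  [0, 0, 0, 0],
  [0, 0, 0, 0],
], gripper=0.48)

```text
time: 27.48
tool_pos: [0.4694, 0.1598, 0.1753]
tool_rot: [1.823, 0.895, -1.357]
contact_force: [0.5, 0.1, -2.0]
opening: 0.0484
```

```bash
python3 look.py 15
```

```text
t 27.475 p [0.4694 0.1598 0.1753] F [ 0.5  0.1 -2. ] op 0.0484
x [ 0.1324 -0.611  -0.7805] y [-0.0838 -0.7915  0.6054] z [-0.9876 -0.0147 -0.156 ]
q [ 0.554  0.519  1.605 -0.651  1.337  2.424]
rot needed in tool axes deg (x=twist,y=pitch,z=roll) [ 0.1   0.96 -2.28]
```

View pics/c15.png

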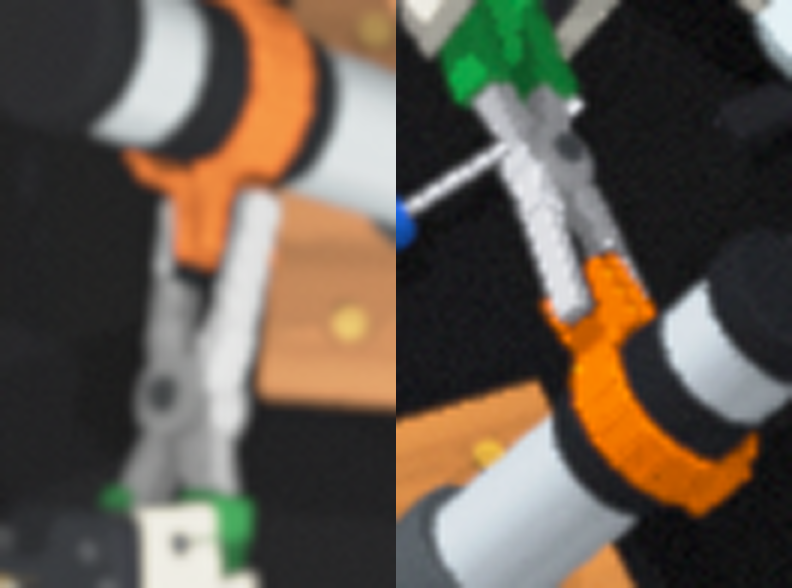

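Call:
move_arm([
  [0, 0, 0, 0],
  [0, 0, 0, 0],
  [-0.005, 0, 0.025, 0],
  [-0.015, 0, 0.075, 0],
  [-0.029, 0, 0.147, 0],
], gripper=0.36)

```text
time: 28.2
tool_pos: [0.4084, 0.1662, 0.1749]
tool_rot: [1.822, 0.896, -1.359]
contact_force: [0.7, -0.2, -1.7]
opening: 0.0593
```

```bash
python3 look.py 16
```

```text
t 28.2 p [0.4084 0.1662 0.1749] F [ 0.7 -0.2 -1.7] op 0.0593
x [ 0.1314 -0.6109 -0.7807] y [-0.0835 -0.7916  0.6054] z [-0.9878 -0.0144 -0.1551]
q [ 0.628  0.456  1.721 -0.629  1.332  2.507]
rot needed in tool axes deg (x=twist,y=pitch,z=roll) [ 0.12  1.01 -2.28]
```

View pics/c16.png

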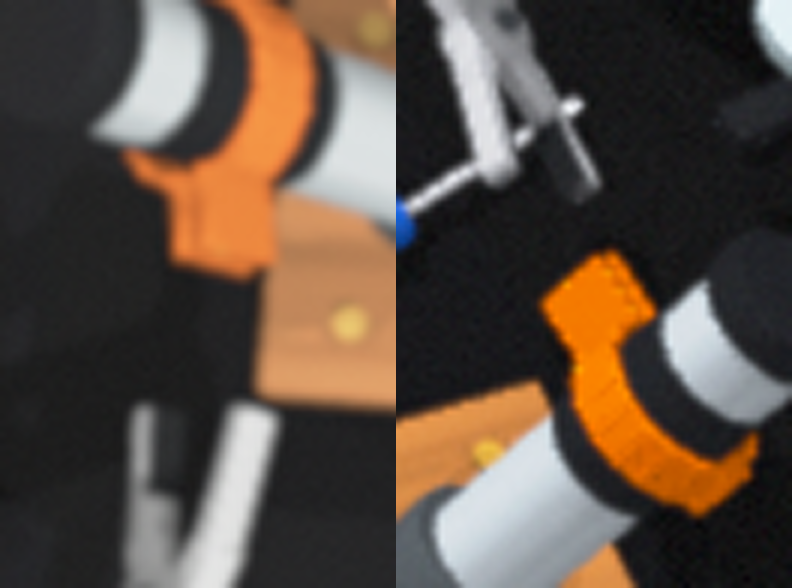

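```bash
python3 - <<'E'
from h import *
inc((.34,.16,.5)); inc((.22,.34,.6))
E
```

```text
inc [-0.646  0.518  0.04 ] twist 0.0 rows 6
inc [-1.156  0.338  0.291] twist 0.0 rows 8
```

Call:
move_arm([
  [-0.1, 0.08, 0.01, 0],
  [-0.65, 0.52, 0.04, -0.15],
  [-0.65, 0.52, 0.04, -0.3],
  [-0.65, 0.52, 0.04, -0.45],
  [-0.65, 0.52, 0.04, -0.6],
])

```text
time: 28.92
tool_pos: [0.3475, 0.1604, 0.4722]
tool_rot: [1.189, 0.896, -1.358]
contact_force: [0.7, 0.9, -3.0]
opening: 0.0589
```

```bash
python3 - <<'E'
from h import *
st();tilt();inc((.22,.34,.6)); inc((-.04,.43,.62))
E
```

```text
t 28.925 p [0.3475 0.1604 0.4722] F [ 0.7  0.9 -3. ] op 0.0589
x [ 0.1321 -0.6104 -0.781 ] y [ 0.5176 -0.6295  0.5795] z [-0.8454 -0.4808  0.2328]
q [ 0.696  0.157  1.298 -0.641  1.959  1.505]
tilt 38.65 dir -77.8 tvec [ 0.1321 -0.6104] yaw_y -50.57
inc [-0.566 -0.262  0.128] twist 0.0 rows 5
inc [-0.828 -0.712  0.581] twist 0.0 rows 8
```

Call:
move_arm([
  [-0.57, -0.26, 0.13, 0],
  [-0.57, -0.26, 0.13, 0],
  [-0.57, -0.26, 0.13, 0],
  [-0.57, -0.26, 0.13, 0],
])

```text
time: 29.42
tool_pos: [0.2223, 0.3374, 0.5978]
tool_rot: [1.194, 0.897, -1.358]
contact_force: [3.2, 0.4, -1.2]
opening: 0.059
```

```bash
python3 - <<'E'
from h import *
st();tilt();inc((-.04,.43,.62))
E
```

```text
t 29.425 p [0.2223 0.3374 0.5978] F [ 3.2  0.4 -1.2] op 0.059
x [ 0.132  -0.61   -0.7813] y [ 0.5129 -0.6325  0.5805] z [-0.8483 -0.4773  0.2294]
q [ 1.107  0.428  0.582 -0.771  2.546  1.527]
tilt 38.62 dir -77.8 tvec [ 0.132 -0.61 ] yaw_y -50.96
inc [-0.271 -0.45   0.458] twist 0.0 rows 5
```

```bash
python3 - <<'E'
from h import *
inc((-.03,.44,.54))
E
```

```text
inc [-0.127 -0.57   0.379] twist 0.0 rows 5
```

Call:
move_arm([
  [-0.12, -0.56, 0.38, 0],
  [-0.12, -0.56, 0.38, 0],
  [-0.12, -0.56, 0.38, 0],
  [-0.12, -0.56, 0.38, 0],
])

```text
time: 29.92
tool_pos: [-0.0046, 0.4236, 0.5386]
tool_rot: [1.197, 0.899, -1.354]
contact_force: [0.0, -0.7, -2.9]
opening: 0.0589
```

```bash
python3 - <<'E'
from h import *
st();tilt();R,p=Rt()
im=robot.read_camera('scene');save('s17',im)
inc(p+[0,.0625,0]);inc(p+[0,.0,0.0625])
E
```

```text
t 29.925 p [-0.0046  0.4236  0.5386] F [ 0.  -0.7 -2.9] op 0.0589
x [ 0.1337 -0.6076 -0.7829] y [ 0.5132 -0.6334  0.5792] z [-0.8478 -0.4793  0.2271]
q [ 1.523  0.523  0.589 -0.356  2.657  2.241]
tilt 38.47 dir -77.6 tvec [ 0.1337 -0.6076] yaw_y -50.98
inc [-0.097 -0.085 -0.083] twist 0.0 rows 1
inc [-0.123  0.103  0.029] twist 0.0 rows 2
```

View pics/s17.png

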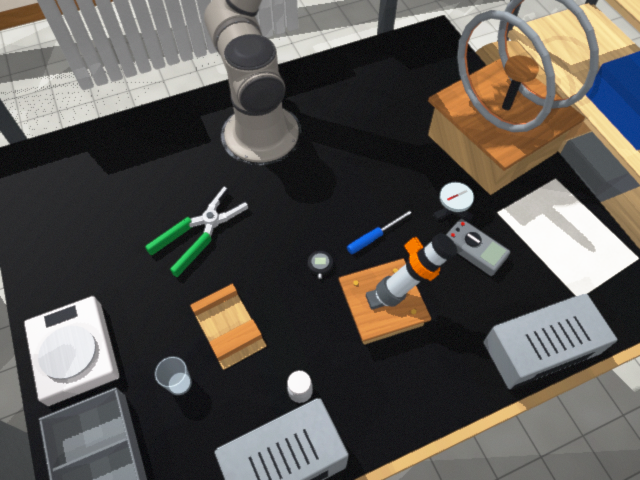

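Call:
move_arm([
  [-0.097, -0.085, -0.083, 0],
])

```text
time: 30.1
tool_pos: [0.0052, 0.466, 0.5192]
tool_rot: [1.211, 0.919, -1.332]
contact_force: [-0.0, -1.2, -0.6]
opening: 0.0586
```

Call:
move_arm([
  [-0.097, -0.085, -0.083, 0],
])

```text
time: 30.22
tool_pos: [0.0169, 0.5057, 0.4945]
tool_rot: [1.227, 0.934, -1.316]
contact_force: [1.0, -0.5, -2.0]
opening: 0.0585
```

```bash
python3 - <<'E'
from h import *
st();tilt();R,p=Rt()
inc(p+[0,.0625,0]);inc(p+[0,.06,0.02])
E
```

```text
t 30.225 p [0.0169 0.5057 0.4945] F [ 1.  -0.5 -2. ] op 0.0585
x [ 0.1502 -0.5755 -0.8039] y [ 0.5175 -0.647   0.5599] z [-0.8424 -0.5001  0.2007]
q [ 1.505  0.713  0.349 -0.415  2.656  2.164]
tilt 36.5 dir -75.4 tvec [ 0.1502 -0.5755] yaw_y -51.34
inc [-0.09  -0.101 -0.078] twist 0.0 rows 1
inc [-0.127 -0.069 -0.065] twist 0.0 rows 2
```

```bash
python3 - <<'E'
from h import *
R,p=Rt()
inc(p+[-.025,.05,0.025])
E
```

```text
inc [-0.132 -0.078  0.003] twist 0.0 rows 1
```

Call:
move_arm([
  [-0.13, -0.08, 0, 0],
])

```text
time: 30.35
tool_pos: [0.0006, 0.5251, 0.4806]
tool_rot: [1.245, 0.953, -1.296]
contact_force: [-0.2, 0.2, -2.6]
opening: 0.0583
```

Call:
move_arm([
  [-0.13, -0.08, 0, 0],
])

```text
time: 30.48
tool_pos: [-0.0189, 0.5396, 0.4724]
tool_rot: [1.266, 0.98, -1.269]
contact_force: [0.7, 0.4, -1.8]
opening: 0.0588
```

```bash
python3 - <<'E'
from h import *
st();tilt();R,p=Rt()
inc(p+[-.02,.06,0.0]);inc(p+[-.02,.04,0.04])
E
```

```text
t 30.475 p [-0.0189  0.5396  0.4724] F [ 0.7  0.4 -1.8] op 0.0588
x [ 0.1656 -0.5315 -0.8307] y [ 0.522  -0.6675  0.5311] z [-0.8367 -0.5216  0.1669]
q [ 1.564  0.79   0.234 -0.372  2.657  2.246]
tilt 33.83 dir -72.7 tvec [ 0.1656 -0.5315] yaw_y -51.97
inc [-0.088 -0.126 -0.036] twist 0.0 rows 2
inc [-0.145 -0.04   0.006] twist 0.0 rows 1
```

Call:
move_arm([
  [-0.13, -0.08, 0, 0],
])

```text
time: 30.6
tool_pos: [-0.0373, 0.5522, 0.4645]
tool_rot: [1.287, 1.006, -1.244]
contact_force: [0.7, -0.7, -1.4]
opening: 0.0588
```

Call:
move_arm([
  [-0.13, -0.08, 0, 0],
])

```text
time: 30.72
tool_pos: [-0.0551, 0.5626, 0.4579]
tool_rot: [1.307, 1.032, -1.22]
contact_force: [0.3, -0.2, -3.1]
opening: 0.059
```

Call:
move_arm([
  [-0.13, -0.08, 0, 0],
])

```text
time: 30.85
tool_pos: [-0.0726, 0.5708, 0.4528]
tool_rot: [1.326, 1.057, -1.198]
contact_force: [0.6, -0.0, -1.8]
opening: 0.0589
```

Call:
move_arm([
  [-0.13, -0.08, 0, 0],
])

```text
time: 30.98
tool_pos: [-0.0895, 0.5772, 0.4493]
tool_rot: [1.345, 1.083, -1.176]
contact_force: [-0.7, -1.1, -3.0]
opening: 0.0591
```

```bash
python3 - <<'E'
from h import *
st();tilt();R,p=Rt()
inc(p+[-.02,.06,0.0]);inc(p+[-.02,.04,0.04])
E
```

```text
t 30.975 p [-0.0895  0.5772  0.4493] F [-0.7 -1.1 -3. ] op 0.0591
x [ 0.1802 -0.4325 -0.8834] y [ 0.5375 -0.7089  0.4567] z [-0.8238 -0.5571  0.1048]
q [ 1.669  0.887  0.048 -0.299  2.657  2.386]
tilt 27.94 dir -67.4 tvec [ 0.1802 -0.4325] yaw_y -52.83
inc [-0.074 -0.133 -0.042] twist 0.0 rows 2
inc [-0.141 -0.052 -0.004] twist 0.0 rows 1
```

Call:
move_arm([
  [-0.12, -0.1, -0.03, 0],
])

```text
time: 31.1
tool_pos: [-0.1009, 0.5791, 0.446]
tool_rot: [1.342, 1.091, -1.179]
contact_force: [-0.7, 0.9, -0.5]
opening: 0.0589
```

Call:
move_arm([
  [-0.12, -0.1, -0.03, 0],
])

```text
time: 31.22
tool_pos: [-0.1106, 0.5781, 0.4443]
tool_rot: [1.333, 1.094, -1.19]
contact_force: [0.3, 0.5, -2.1]
opening: 0.0591
```

Call:
move_arm([
  [-0.12, -0.1, -0.03, 0],
])

```text
time: 31.35
tool_pos: [-0.1197, 0.5769, 0.444]
tool_rot: [1.325, 1.098, -1.199]
contact_force: [0.4, 0.2, -2.9]
opening: 0.0586
```

Call:
move_arm([
  [-0.12, -0.1, -0.03, 0],
])

```text
time: 31.48
tool_pos: [-0.1279, 0.5758, 0.4435]
tool_rot: [1.317, 1.102, -1.208]
contact_force: [-0.2, -0.0, -2.4]
opening: 0.059
```

```bash
python3 - <<'E'
from h import *
st();tilt();R,p=Rt()
inc(p+[-.02,.06,0.0]);inc(p+[-.02,.04,0.04])
E
```

```text
t 31.475 p [-0.1279  0.5758  0.4435] F [-0.2 -0.  -2.4] op 0.059
x [ 0.1604 -0.4222 -0.8922] y [ 0.5413 -0.7182  0.4372] z [-0.8254 -0.5531  0.1134]
q [ 1.713  0.897  0.037 -0.214  2.657  2.5  ]
tilt 26.85 dir -69.2 tvec [ 0.1604 -0.4222] yaw_y -52.99
inc [-0.071 -0.135 -0.042] twist 0.0 rows 2
inc [-0.139 -0.055 -0.003] twist 0.0 rows 1
```

Call:
move_arm([
  [0, -0.12, -0.09, 0],
])

```text
time: 31.6
tool_pos: [-0.1206, 0.5844, 0.4249]
tool_rot: [1.285, 1.073, -1.242]
contact_force: [-0.2, -0.2, -2.2]
opening: 0.0589
```

Call:
move_arm([
  [0, -0.12, -0.09, 0],
])

```text
time: 31.72
tool_pos: [-0.1112, 0.594, 0.4007]
tool_rot: [1.255, 1.035, -1.279]
contact_force: [-0.2, 0.1, -3.1]
opening: 0.0591
```

```bash
python3 - <<'E'
from h import *
st();tilt();R,p=Rt()
inc(p+[-.02,.06,0.0]);inc(p+[-.02,.04,0.04])
E
```

```text
t 31.725 p [-0.1112  0.594   0.4007] F [-0.2  0.1 -3.1] op 0.0591
x [ 0.1471 -0.4892 -0.8597] y [ 0.5329 -0.693   0.4856] z [-0.8333 -0.5295  0.1587]
q [ 1.679  0.968  0.038 -0.202  2.656  2.487]
tilt 30.72 dir -73.3 tvec [ 0.1471 -0.4892] yaw_y -52.44
inc [-0.081 -0.131 -0.038] twist 0.0 rows 2
inc [-0.142 -0.047  0.005] twist 0.0 rows 1
```

```bash
python3 - <<'E'
from h import *
inc((-.12,.55,.27))
E
```

```text
inc [ 0.332 -0.094  0.025] twist 0.0 rows 3
```

Call:
move_arm([
  [0.11, -0.03, 0.01, 0],
  [0.22, -0.06, 0.02, 0],
  [0.33, -0.09, 0.02, 0],
])

```text
time: 32.1
tool_pos: [-0.1173, 0.5502, 0.271]
tool_rot: [1.256, 1.037, -1.28]
contact_force: [0.1, 1.8, -2.3]
opening: 0.059
```

```bash
python3 - <<'E'
from h import *
st();tilt();R,p=Rt()
inc(p+[-.03,.15,0.0])
inc(p+[-.01,.0625,0.0])
E
```

```text
t 32.1 p [-0.1173  0.5502  0.271 ] F [ 0.1  1.8 -2.3] op 0.059
x [ 0.1462 -0.4875 -0.8608] y [ 0.532  -0.6948  0.4839] z [-0.834  -0.5287  0.1578]
q [ 1.693  0.739  0.846 -0.098  2.082  2.633]
tilt 30.6 dir -73.3 tvec [ 0.1462 -0.4875] yaw_y -52.56
inc [-0.194 -0.3   -0.136] twist 0.0 rows 3
inc [-0.08  -0.122 -0.062] twist 0.0 rows 2
```

Call:
move_arm([
  [-0.08, -0.12, -0.06, 0],
  [-0.15, -0.23, -0.11, 0],
  [-0.19, -0.3, -0.14, 0],
  [-0.21, -0.34, -0.16, 0],
])

```text
time: 32.6
tool_pos: [-0.1374, 0.6063, 0.3335]
tool_rot: [1.214, 0.937, -1.329]
contact_force: [-0.2, 2.1, -3.0]
opening: 0.0587
```

```bash
python3 - <<'E'
from h import *
st();tilt();R,p=Rt()
inc(p+[-.01,.0615,0.0])
E
```

```text
t 32.6 p [-0.1374  0.6063  0.3335] F [-0.2  2.1 -3. ] op 0.0587
x [ 0.1419 -0.5747 -0.806 ] y [ 0.5202 -0.6494  0.5546] z [-0.8422 -0.498   0.2068]
q [ 1.704  1.076  0.036 -0.139  2.656  2.574]
tilt 36.29 dir -76.1 tvec [ 0.1419 -0.5747] yaw_y -51.3
inc [-0.092 -0.113 -0.056] twist 0.0 rows 1
```

```bash
cat > kin.py <<'E'
import numpy as np
from scipy.optimize import least_squares
from scipy.spatial.transform import Rotation as Ro
Rz=lambda a:Ro.from_euler('z',a).as_matrix(); Ry=lambda a:Ro.from_euler('y',a).as_matrix()
data=[((-1.27,.343,1.525,0,1.275,-.146),(.2268,-.4732,.2262)),((-1.219,.978,.371,0,1.793,-.095),(.3473,-.725,.2257)),
((-1.321,.124,1.884,.022,1.027,-.208),(.1839,-.3874,.2061)),((-1.495,-.288,2.204,.039,1.124,-.387),(.1048,-.2228,.2198)),
((-.017,.074,1.013,-.097,1.998,.331),(.4133,.0414,.5467)),((1.342,.173,.821,-.027,2.144,1.718),(.0304,.4362,.5715)),
((.554,.52,1.604,-.65,1.337,2.424),(.4693,.1599,.1749)),((-.235,-.166,1.708,-.605,1.52,1.454),(.2878,-.1762,.426)),
((-2.013,.852,.037,.187,1.665,-.253),(-.2533,-.8513,.4993)),((.005,1.036,.036,-.687,1.832,1.362),(.8331,-.1144,.3738)),
((1.704,1.076,.036,-.139,2.656,2.574),(-.1374,.6063,.3335)),((1.523,.523,.589,-.356,2.657,2.241),(-.0046,.4236,.5386))]
def fk(q,P):
    h,a,l1,l2,d1,d2,L,e=P
    R=Rz(q[0]);p=np.array([0,0,h])+R@np.array([a,d1,0]);R=R@Ry(q[1]);p=p+R@[0,0,l1];R=R@Ry(q[2]);p=p+R@[e,0,l2];R=R@Rz(q[3]);p=p+R@[0,d2,0];R=R@Ry(q[4]);p=p+R@[0,0,L]
    R=R@Rz(q[5]); return p,R
f=lambda P:np.concatenate([fk(q,P)[0]-np.array(x) for q,x in data])
P0=[.3,0,.4,.4,0,.08,.3,0]
s=least_squares(f,P0)
if __name__=='__main__':
    print(s.x.round(4),np.abs(s.fun).max())
    p,R=fk(data[6][0],s.x);print(R.round(3))
P=s.x
E
python3 kin.py
```

```text
[2.232e-01 1.000e-04 5.060e-01 3.796e-01 7.630e-02 1.000e-04 3.182e-01
 4.650e-02] 0.0002683624449175692
[[ 0.084  0.988  0.131]
 [ 0.791  0.014 -0.611]
 [-0.605  0.155 -0.781]]
```

```bash
cat > ik.py <<'E'
from kin import *
lo=np.array([-2.53,-.77,.0365,-1,.28,-3.11]);hi=np.array([2.53,2.02,2.7,4.14,2.657,3.11])
def pose(q):
    p,R=fk(q,P); return p,np.c_[R[:,2],-R[:,0],-R[:,1]]
def target(q,inc):
    p,R=pose(q); d=np.array(inc[:3])*.4; n=np.linalg.norm(d); d=d*min(1,.0625/n) if n>0 else d
    tw=np.radians(inc[3]*60); tw=np.clip(tw,-.1867,.1867)
    return p+R@d, R@Ro.from_rotvec([tw,0,0]).as_matrix()
def dls(q,tp,tR,w=.3,lam=.02,it=30,clip=True):
    q=np.array(q,float)
    for _ in range(it):
        p,R=pose(q); e=np.r_[tp-p,w*Ro.from_matrix(tR@R.T).as_rotvec()]
        J=np.zeros((6,6))
        for i in range(6):
            dq=q.copy();dq[i]+=1e-5;p2,R2=pose(dq);J[:3,i]=(p2-p)/1e-5;J[3:,i]=w*Ro.from_matrix(R2@R.T).as_rotvec()/1e-5
        q=q+J.T@np.linalg.solve(J@J.T+lam**2*np.eye(6),e)
        q=np.clip(q,lo,hi)
    return q
def lsq(q,tp,tR,w=.3):
    def f(q):
        p,R=pose(q); return np.r_[tp-p,w*Ro.from_matrix(tR@R.T).as_rotvec()]
    return least_squares(f,np.clip(q,lo+1e-6,hi-1e-6),bounds=(lo,hi)).x
cases=[((1.523,.523,.589,-.356,2.657,2.241),[[-.097,-.085,-.083,0]]*2,(1.505,.713,.349,-.415,2.656,2.164)),
((1.713,.897,.037,-.214,2.657,2.5),[[0,-.12,-.09,0]]*2,(1.679,.968,.038,-.202,2.656,2.487)),
((-1.729,1.039,.036,.041,1.899,-.043),[[-.06,.14,.03,0]]*4,(-1.797,.993,.037,.071,1.794,-.098)),
((1.716,.643,.043,-.051,2.555,2.059),[[-.015,-.12,-.1,0]],(1.738,.675,.036,-.041,2.491,2.096)),
((1.679,.968,.038,-.202,2.656,2.487),[[.33,-.09,.02,0]]*3,(1.693,.739,.846,-.098,2.082,2.633)),
((1.564,.79,.234,-.372,2.657,2.246),[[-.13,-.08,0,0]]*4,(1.669,.887,.048,-.299,2.657,2.386))]
if __name__=='__main__':
    for nm,fn in [('lsq%.2f'%w,lambda q,a,b,w=w:lsq(q,a,b,w)) for w in(.1,.3,.6,1)]+[('dls %.2f %.2f %d'%(w,l,it),lambda q,a,b,w=w,l=l,it=it:dls(q,a,b,w,l,it)) for w in(.1,.3,1) for l in(.01,.05) for it in (1,5,30)]:
        E=[]
        for q,incs,qe in cases:
            q=np.array(q)
            for i in incs: q=fn(q,*target(q,i))
            E.append(np.abs(q-qe).max())
        print(nm,np.round(E,3))
E
python3 ik.py
```

```text
lsq0.10 [0.312 0.302 0.459 0.098 0.148 0.488]
lsq0.30 [0.086 0.178 0.207 0.028 0.148 0.116]
lsq0.60 [0.008 0.13  0.006 0.016 0.148 0.002]
lsq1.00 [0.029 0.118 0.077 0.019 0.148 0.071]
dls 0.10 0.01 1 [0.312 0.5   1.027 0.318 0.471 2.26 ]
dls 0.10 0.01 5 [1.234 0.666 2.974 0.346 0.148 2.889]
dls 0.10 0.01 30 [1.229 1.1   1.071 0.166 0.148 2.856]
dls 0.10 0.05 1 [0.304 0.143 0.177 0.036 0.365 0.139]
dls 0.10 0.05 5 [0.312 0.179 0.281 0.031 0.127 0.202]
dls 0.10 0.05 30 [0.32  0.18  0.284 0.032 0.148 0.239]
dls 0.30 0.01 1 [0.312 0.641 1.027 0.43  0.634 2.926]
dls 0.30 0.01 5 [1.601 1.008 1.698 0.253 0.148 3.224]
dls 0.30 0.01 30 [1.278 0.259 2.595 0.098 0.148 3.061]
dls 0.30 0.05 1 [0.312 0.168 0.46  0.114 0.06  0.529]
dls 0.30 0.05 5 [0.527 0.199 0.809 0.166 0.148 1.137]
dls 0.30 0.05 30 [0.671 0.199 0.863 0.166 0.148 1.223]
dls 1.00 0.01 1 [0.312 0.663 1.027 0.448 0.661 3.033]
dls 1.00 0.01 5 [1.417 0.938 3.662 0.511 0.148 3.47 ]
dls 1.00 0.01 30 [1.107 0.074 4.069 0.053 0.148 3.057]
dls 1.00 0.05 1 [0.312 0.203 0.863 0.166 0.044 0.679]
dls 1.00 0.05 5 [0.632 0.234 0.863 0.166 0.148 1.311]
dls 1.00 0.05 30 [0.719 0.234 0.863 0.166 0.148 1.359]
```

```bash
cat > plan.py <<'E'
from ik import *
def tv(q): return pose(q)[1][:2,0]
def call(q,rows,w=.6):
    p0,R0=pose(q); 
    for r in rows:
        tp=p0+R0@(np.array(r[:3])*.4); tR=R0@Ro.from_rotvec([np.radians(r[3]*60),0,0]).as_matrix()
        p,R=pose(q); d=tp-p;n=np.linalg.norm(d)
        if n>.0625: tp=p+d*.0625/n
        q=lsq(q,tp,tR,w)
    return q
if __name__=='__main__':
    q=call((1.693,.739,.846,-.098,2.082,2.633),[[-.08,-.12,-.06,0],[-.15,-.23,-.11,0],[-.19,-.3,-.14,0],[-.21,-.34,-.16,0]])
    print('sim',q.round(3),'actual 1.704,1.076,.036,-.139,2.656,2.574', tv(q))
    q0=np.array((1.704,1.076,.036,-.139,2.656,2.574)); print(tv(q0),pose(q0)[0])
    out=[]
    rng=np.random.default_rng(0)
    for i in range(120):
        d=rng.normal(size=3);d/=np.linalg.norm(d)
        R=pose(q0)[1]; q=call(q0,[list(R.T@d*.156)+[0]]); t=tv(q); out.append((np.hypot(t[0]-.15,t[1]),d.round(2),t.round(3),q.round(3),pose(q)[0].round(3)))
    out.sort(key=lambda o:o[0])
    for o in out[:6]: print(o)
E
python3 plan.py
```

```text
sim [ 1.699  1.151  0.037 -0.127  2.445  2.586] actual 1.704,1.076,.036,-.139,2.656,2.574 [ 0.14110251 -0.4597862 ]
[ 0.14221737 -0.57443233] [-0.13757641  0.60626949  0.33342825]
(np.float64(0.5517027155615994), array([-0.13,  0.59,  0.8 ]), array([ 0.139, -0.552]), array([ 1.702,  1.035,  0.047, -0.141,  2.657,  2.568]), array([-0.135,  0.6  ,  0.357]))
(np.float64(0.5526324087553923), array([0.17, 0.64, 0.75]), array([ 0.14 , -0.553]), array([ 1.68 ,  1.04 ,  0.04 , -0.17 ,  2.657,  2.525]), array([-0.118,  0.604,  0.355]))
(np.float64(0.5537291852073842), array([-0.59,  0.49,  0.64]), array([ 0.137, -0.554]), array([ 1.737,  1.048,  0.041, -0.094,  2.657,  2.64 ]), array([-0.164,  0.596,  0.35 ]))
(np.float64(0.5539609965304478), array([-0.32,  0.92,  0.23]), array([ 0.137, -0.554]), array([ 1.711,  1.081,  0.037, -0.119,  2.626,  2.598]), array([-0.145,  0.613,  0.325]))
(np.float64(0.5542058686328519), array([0.05, 0.93, 0.37]), array([ 0.139, -0.554]), array([ 1.686,  1.07 ,  0.037, -0.154,  2.634,  2.546]), array([-0.124,  0.614,  0.333]))
(np.float64(0.5542388836700706), array([-0.27,  0.96,  0.11]), array([ 0.138, -0.554]), array([ 1.708,  1.089,  0.037, -0.122,  2.618,  2.593]), array([-0.143,  0.617,  0.318]))
```

```bash
cat > search.py <<'E'
from plan import *
import sys
q0=np.array((1.704,1.076,.036,-.139,2.656,2.574)); p0,R0=pose(q0)
rng=np.random.default_rng(1); res=[]
def reach(R,p,q):
    q=lsq(q,p,R); pp,RR=pose(q); return q,np.linalg.norm(pp-p)<1e-3 and np.linalg.norm(RR-R)<5e-3
n=0
for az in np.radians([-95,-70,-45,-20,0,20,45,70,85,95,105,115]):
  for r in (.25,.35,.45,.55,.65):
    for z in (.3,.45,.6,.75):
      for tw in (0,):
        qs=q0.copy(); qs[0]=az; qs[1]=.2;qs[2]=1.2;qs[3]=-.2;qs[4]=1.9; qs[5]=np.clip(az-np.radians(-52),-3,3)
        # allow free twist: choose R with yaw so q6 in the middle
        R=R0@Ro.from_rotvec([np.clip(az-1.7,-2.5,1)*1.0,0,0]).as_matrix()
        q,ok=reach(R,np.array([r*np.cos(az),r*np.sin(az),z]),qs)
        if not ok: continue
        n+=1
        for k in range(14):
            d=rng.normal(size=3);d/=np.linalg.norm(d)
            qq=q.copy(); 
            for _ in range(3):
                Rc=pose(qq)[1]; qq=call(qq,[list(Rc.T@d*.156)+[0]])
            t=tv(qq); gain=t[1]-tv(q)[1]
            res.append((gain,np.degrees(az).round(),r,z,d.round(2),t.round(3),q.round(2),qq.round(2)))
res.sort(key=lambda o:-o[0]); print(n)
for o in res[:14]: print(*o)
E
time timeout 550 python3 search.py
```

```text
132
0.07961853166400673 0.0 0.25 0.75 [-0.05  0.38  0.92] [ 0.205 -0.495] [ 0.45  0.    0.64 -0.99  2.37 -1.06] [ 0.39  0.09  0.33 -1.    2.45 -1.24]
0.07390252403194031 85.0 0.55 0.45 [-0.3   0.75  0.6 ] [ 0.173 -0.501] [ 1.46  0.82  0.26 -0.43  2.63  1.91] [ 1.53  0.86  0.11 -0.42  2.66  1.95]
0.07182947098372039 85.0 0.55 0.45 [-0.32  0.45  0.83] [ 0.175 -0.503] [ 1.46  0.82  0.26 -0.43  2.63  1.91] [ 1.53  0.75  0.23 -0.43  2.66  1.94]
0.07093245280776117 85.0 0.55 0.45 [-0.04  0.87  0.5 ] [ 0.176 -0.503] [ 1.46  0.82  0.26 -0.43  2.63  1.91] [ 1.48  0.92  0.04 -0.5   2.66  1.83]
0.06411675593385247 0.0 0.35 0.75 [-0.29  0.63  0.72] [ 0.203 -0.51 ] [ 0.32  0.18  0.42 -0.95  2.33 -1.16] [ 0.54  0.17  0.37 -1.    2.44 -1.05]
0.06265816177950978 -20.0 0.25 0.75 [-0.09  0.8   0.59] [ 0.181 -0.512] [ 0.11 -0.12  0.74 -0.83  2.22 -1.59] [ 0.48  0.03  0.48 -1.    2.45 -1.47]
0.06226617055314676 70.0 0.65 0.3 [-0.15  0.84  0.53] [ 0.18  -0.512] [ 1.26  1.03  0.23 -0.47  2.39  1.49] [ 1.33  1.06  0.04 -0.5   2.48  1.48]
0.059234205029081166 0.0 0.35 0.75 [-0.74  0.24  0.63] [ 0.185 -0.515
[... 296 characters left out ...]
[-1.44 -0.19  2.08  0.11  0.62 -3.04] [-1.41  0.04  2.26  0.19  0.28 -3.11]
0.05714672848165736 85.0 0.55 0.45 [-0.15  0.02  0.99] [ 0.176 -0.517] [ 1.46  0.82  0.26 -0.43  2.63  1.91] [ 1.49  0.62  0.35 -0.49  2.66  1.85]
0.055919882689578704 105.0 0.45 0.45 [0.03 0.57 0.82] [ 0.144 -0.519] [ 1.71  0.53  0.8  -0.1   2.44  2.76] [ 1.66  0.64  0.4  -0.2   2.66  2.61]
0.05349891177023525 -70.0 0.45 0.3 [-0.1   0.02 -1.  ] [ 0.115 -0.521] [-1.44 -0.19  2.08  0.11  0.62 -3.04] [-1.44  0.03  2.28  0.17  0.28 -3.11]
0.05236037968518503 70.0 0.65 0.3 [0.79 0.58 0.2 ] [ 0.187 -0.522] [ 1.26  1.03  0.23 -0.47  2.39  1.49] [ 1.14  1.12  0.04 -0.57  2.34  1.28]
real	3m13.284s
user	3m0.814s
sys	0m0.362s
```

```bash
cat > greedy.py <<'E'
from plan import *
import sys
def greedy(q,N,goal=(.17,0.)):
    dirs=[]
    for e in (20,35,50,65,80):
        for a in (50,80,110,140):
            dirs.append([np.cos(np.radians(e))*np.cos(np.radians(a)),np.cos(np.radians(e))*np.sin(np.radians(a)),np.sin(np.radians(e))])
    for n in range(N):
        best=None
        for d in dirs:
            R=pose(q)[1]; i=list((R.T@np.array(d)*.155).round(3))+[0]
            qq=call(q,[i]); t=tv(qq); c=np.hypot(t[0]-goal[0],t[1]-goal[1])-.05*min(qq[2],.4)
            pp=pose(qq)[0]
            if pp[0]>.03: c+=.1
            if best is None or c<best[0]: best=(c,d,i,qq)
        q=best[3]; print(n,np.round(best[1],2),'inc',best[2],'tv',tv(q).round(3),'q',q.round(3),'p',pose(q)[0].round(3))
    return q
if __name__=='__main__':
    q=np.array((1.704,1.076,.036,-.139,2.656,2.574)); greedy(q,22)
E
time python3 greedy.py
```

```text
0 [-0.22  0.6   0.77] inc [np.float64(-0.154), np.float64(-0.013), np.float64(0.007), 0] tv [ 0.138 -0.552] q [ 1.708  1.04   0.043 -0.132  2.657  2.582] p [-0.141  0.6    0.355]
1 [-0.22  0.6   0.77] inc [np.float64(-0.154), np.float64(-0.017), np.float64(0.005), 0] tv [ 0.134 -0.528] q [ 1.713  1.007  0.048 -0.126  2.657  2.589] p [-0.143  0.594  0.374]
2 [-0.22  0.6   0.77] inc [np.float64(-0.154), np.float64(-0.021), np.float64(0.003), 0] tv [ 0.13  -0.503] q [ 1.716  0.977  0.049 -0.119  2.657  2.596] p [-0.146  0.589  0.392]
3 [-0.22  0.6   0.77] inc [np.float64(-0.153), np.float64(-0.025), np.float64(0.001), 0] tv [ 0.125 -0.478] q [ 1.72   0.951  0.046 -0.113  2.657  2.603] p [-0.148  0.584  0.408]
4 [-0.22  0.6   0.77] inc [np.float64(-0.152), np.float64(-0.029), np.float64(-0.001), 0] tv [ 0.12  -0.453] q [ 1.723  0.927  0.04  -0.107  2.657  2.61 ] p [-0.15   0.579  0.423]
5 [-0.14  0.4   0.91] inc [np.float64(-0.155), np.float64(0.006), np.float64(0.008), 0] tv [ 0.115 -0.429] q [ 1.723  0.878  0.062 -0.105  2.657  2.611] p [-0.149  0.567  0.448]
6 [-0.14  0.4   0.91] inc 
[... 2160 characters left out ...]
p.float64(0.011), np.float64(-0.025), 0] tv [ 0.059 -0.069] q [ 1.605  0.427  0.126 -0.122  2.657  2.462] p [-0.073  0.423  0.666]
19 [0.11 0.13 0.98] inc [np.float64(-0.152), np.float64(0.007), np.float64(-0.027), 0] tv [ 0.059 -0.04 ] q [ 1.58   0.396  0.125 -0.126  2.657  2.431] p [-0.062  0.412  0.679]
20 [0.11 0.13 0.98] inc [np.float64(-0.152), np.float64(0.003), np.float64(-0.03), 0] tv [ 0.06 -0.01] q [ 1.554  0.37   0.12  -0.129  2.657  2.401] p [-0.051  0.401  0.69 ]
21 [0.11 0.13 0.98] inc [np.float64(-0.152), np.float64(-0.001), np.float64(-0.033), 0] tv [0.062 0.02 ] q [ 1.528  0.347  0.112 -0.131  2.657  2.371] p [-0.04   0.391  0.701]
real	0m24.185s
user	0m22.282s
sys	0m0.242s
```

Call:
move_arm([
  [-0.154, -0.015, 0.006, 0],
])

```text
time: 32.72
tool_pos: [-0.141, 0.6007, 0.356]
tool_rot: [1.218, 0.973, -1.323]
contact_force: [-0.1, -1.1, -1.6]
opening: 0.0585
```

Call:
move_arm([
  [-0.154, -0.02, 0.004, 0],
])

```text
time: 32.85
tool_pos: [-0.1445, 0.595, 0.3768]
tool_rot: [1.223, 1.007, -1.317]
contact_force: [0.7, -1.1, -0.8]
opening: 0.0589
```

Call:
move_arm([
  [-0.153, -0.022, 0.002, 0],
])

```text
time: 32.98
tool_pos: [-0.1471, 0.5896, 0.3945]
tool_rot: [1.226, 1.037, -1.313]
contact_force: [0.1, -0.3, -2.0]
opening: 0.0587
```

Call:
move_arm([
  [-0.153, -0.025, 0, 0],
])

```text
time: 33.1
tool_pos: [-0.1491, 0.5844, 0.4105]
tool_rot: [1.229, 1.064, -1.309]
contact_force: [0.2, 0.5, -1.5]
opening: 0.059
```

```bash
python3 - <<'E'
from h import *
st();tilt()
E
```

```text
t 33.1 p [-0.1491  0.5844  0.4105] F [ 0.2  0.5 -1.5] op 0.059
x [ 0.1254 -0.4689 -0.8743] y [ 0.5368 -0.709   0.4573] z [-0.8343 -0.5267  0.1628]
q [ 1.722  0.949  0.037 -0.115  2.657  2.601]
tilt 29.04 dir -75.0 tvec [ 0.1254 -0.4689] yaw_y -52.87
```

Matches the simulation. Continuing.

Call:
move_arm([
  [-0.155, 0, 0.006, 0],
])

```text
time: 33.22
tool_pos: [-0.1488, 0.5778, 0.4298]
tool_rot: [1.235, 1.096, -1.302]
contact_force: [-0.0, -0.1, -2.4]
opening: 0.0591
```

Call:
move_arm([
  [-0.155, 0, 0.006, 0],
])

```text
time: 33.35
tool_pos: [-0.1483, 0.5703, 0.4504]
tool_rot: [1.244, 1.131, -1.293]
contact_force: [-0.2, 0.6, -2.2]
opening: 0.0591
```

Call:
move_arm([
  [-0.155, 0, 0.005, 0],
])

```text
time: 33.48
tool_pos: [-0.1474, 0.5622, 0.4703]
tool_rot: [1.253, 1.165, -1.283]
contact_force: [0.7, 1.0, -2.5]
opening: 0.0589
```

Call:
move_arm([
  [-0.155, -0.003, 0.005, 0],
])

```text
time: 33.6
tool_pos: [-0.1471, 0.5535, 0.4893]
tool_rot: [1.264, 1.198, -1.271]
contact_force: [-0.6, 0.2, -1.6]
opening: 0.0585
```

Call:
move_arm([
  [-0.155, -0.006, 0.003, 0],
])

```text
time: 33.72
tool_pos: [-0.1465, 0.5446, 0.5075]
tool_rot: [1.276, 1.23, -1.258]
contact_force: [-0.1, 0.2, -2.8]
opening: 0.0589
```

Call:
move_arm([
  [-0.155, -0.01, 0.001, 0],
])

```text
time: 33.85
tool_pos: [-0.1457, 0.5354, 0.5249]
tool_rot: [1.289, 1.261, -1.244]
contact_force: [-0.1, 0.4, -2.0]
opening: 0.0589
```

```bash
python3 - <<'E'
from h import *
st();tilt()
E
```

```text
t 33.85 p [-0.1457  0.5354  0.5249] F [-0.1  0.4 -2. ] op 0.0589
x [ 0.0979 -0.289  -0.9523] y [ 0.5569 -0.7772  0.2931] z [-0.8248 -0.559   0.0849]
q [ 1.728  0.751  0.037 -0.111  2.657  2.6  ]
tilt 17.77 dir -71.3 tvec [ 0.0979 -0.289 ] yaw_y -54.38
```

Call:
move_arm([
  [-0.154, 0.01, -0.01, 0],
])

```text
time: 33.98
tool_pos: [-0.1379, 0.5261, 0.5439]
tool_rot: [1.312, 1.294, -1.22]
contact_force: [0.4, 0.2, -2.2]
opening: 0.0589
```

Call:
move_arm([
  [-0.154, 0.01, -0.01, 0],
])

```text
time: 34.1
tool_pos: [-0.1296, 0.5158, 0.5632]
tool_rot: [1.345, 1.328, -1.187]
contact_force: [-0.0, -0.0, -2.0]
opening: 0.0588
```

Call:
move_arm([
  [-0.153, 0.012, -0.02, 0],
])

```text
time: 34.22
tool_pos: [-0.1182, 0.5057, 0.5817]
tool_rot: [1.389, 1.36, -1.141]
contact_force: [-0.2, -0.2, -1.9]
opening: 0.0588
```

Call:
move_arm([
  [-0.153, 0.012, -0.02, 0],
])

```text
time: 34.35
tool_pos: [-0.1071, 0.4949, 0.5994]
tool_rot: [1.453, 1.39, -1.076]
contact_force: [0.5, -0.5, -2.6]
opening: 0.059
```

Call:
move_arm([
  [-0.153, 0.012, -0.02, 0],
])

```text
time: 34.48
tool_pos: [-0.0965, 0.4832, 0.6167]
tool_rot: [1.547, 1.419, -0.981]
contact_force: [-0.9, 0.5, -1.9]
opening: 0.0586
```

Call:
move_arm([
  [-0.153, 0.01, -0.02, 0],
])

```text
time: 34.6
tool_pos: [-0.0868, 0.4709, 0.6334]
tool_rot: [1.685, 1.445, -0.842]
contact_force: [0.7, -0.4, -2.0]
opening: 0.0589
```

```bash
python3 - <<'E'
from h import *
st();tilt()
E
```

```text
t 34.6 p [-0.0868  0.4709  0.6334] F [ 0.7 -0.4 -2. ] op 0.0589
x [ 0.0837 -0.0936 -0.9921] y [ 0.572  -0.8107  0.1247] z [-0.816  -0.5779 -0.0143]
q [ 1.644  0.542  0.037 -0.165  2.657  2.457]
tilt 7.21 dir -48.2 tvec [ 0.0837 -0.0936] yaw_y -54.8
```

Call:
move_arm([
  [-0.153, 0.008, -0.02, 0],
])

```text
time: 34.72
tool_pos: [-0.0779, 0.458, 0.6492]
tool_rot: [1.888, 1.466, -0.637]
contact_force: [0.5, 0.5, -2.0]
opening: 0.0588
```

Call:
move_arm([
  [-0.153, 0.006, -0.02, 0],
])

```text
time: 34.85
tool_pos: [-0.0698, 0.4447, 0.6642]
tool_rot: [2.175, 1.481, -0.349]
contact_force: [-0.3, 0.2, -1.6]
opening: 0.0589
```

Call:
move_arm([
  [-0.153, 0.004, -0.02, 0],
])

```text
time: 34.98
tool_pos: [-0.0625, 0.431, 0.6786]
tool_rot: [2.524, 1.485, 0.002]
contact_force: [0.3, -0.8, -1.4]
opening: 0.0588
```

```bash
python3 - <<'E'
from h import *
st();tilt();inc((.2,.33,.6),0);inc((.4,0,.5))
E
```

```text
t 34.975 p [-0.0625  0.431   0.6786] F [ 0.3 -0.8 -1.4] op 0.0588
x [ 8.540e-02  2.000e-04 -9.963e-01] y [ 0.5786 -0.8141  0.0495] z [-0.8111 -0.5808 -0.0696]
q [ 1.602  0.443  0.037 -0.184  2.657  2.389]
tilt 4.9 dir 0.1 tvec [0.0854 0.0002] yaw_y -54.6
inc [ 0.252  0.575 -0.372] twist 0.0 rows 5
inc [ 0.543  1.524 -0.281] twist 0.0 rows 11
```

Call:
move_arm([
  [0.05, 0.12, -0.08, 0.05],
  [0.25, 0.57, -0.37, 0.16],
  [0.25, 0.57, -0.37, 0.3],
  [0.25, 0.57, -0.37, 0.4],
  [0.25, 0.57, -0.37, 0.47],
])

```text
time: 35.6
tool_pos: [0.1987, 0.3302, 0.5995]
tool_rot: [3.001, 1.485, -0.016]
contact_force: [0.7, 1.9, -2.8]
opening: 0.0589
```

```bash
python3 - <<'E'
from h import *
st();tilt();inc((.5,.12,.47));inc((.66,.08,.42))
E
```

```text
t 35.6 p [0.1987 0.3302 0.5995] F [ 0.7  1.9 -2.8] op 0.0589
x [ 0.086  -0.0014 -0.9963] y [ 0.1237 -0.9922  0.012 ] z [-0.9886 -0.1243 -0.0851]
q [ 0.886  0.062  0.872 -0.081  2.152  2.286]
tilt 4.93 dir -0.9 tvec [ 0.086  -0.0014] yaw_y -82.89
inc [ 0.388  0.611 -0.652] twist 0.0 rows 7
inc [ 0.547  0.758 -1.024] twist 0.0 rows 9
```

Call:
move_arm([
  [0.4, 0.62, -0.68, 0],
  [0.4, 0.62, -0.68, 0],
  [0.4, 0.62, -0.68, 0],
  [0.4, 0.62, -0.68, 0],
  [0.4, 0.62, -0.68, 0],
])

```text
time: 36.22
tool_pos: [0.4427, 0.1655, 0.4957]
tool_rot: [2.995, 1.485, -0.019]
contact_force: [0.5, 0.8, -2.0]
opening: 0.059
```

```bash
python3 - <<'E'
from h import *
st();tilt();inc((.64,.08,.43))
E
```

```text
t 36.225 p [0.4427 0.1655 0.4957] F [ 0.5  0.8 -2. ] op 0.059
x [ 0.0861 -0.0017 -0.9963] y [ 0.1265 -0.9919  0.0126] z [-0.9882 -0.1271 -0.0852]
q [ 0.209  0.136  1.08  -0.02   1.841  1.646]
tilt 4.94 dir -1.1 tvec [ 0.0861 -0.0017] yaw_y -82.73
inc [ 0.206  0.272 -0.446] twist 0.0 rows 4
```

Call:
move_arm([
  [0.08, 0.1, -0.16, 0],
  [0.16, 0.2, -0.32, 0],
  [0.2, 0.27, -0.45, 0],
  [0.2, 0.27, -0.56, 0],
  [0.2, 0.27, -0.64, 0],
])

```text
time: 36.85
tool_pos: [0.7113, 0.0903, 0.4381]
tool_rot: [2.985, 1.488, -0.031]
contact_force: [1.6, -0.0, -0.9]
opening: 0.0589
```

```bash
python3 - <<'E'
from h import *
st();tilt();R,p=Rt();inc(p+[.058,0,.02])
E
```

```text
t 36.85 p [0.7113 0.0903 0.4381] F [ 1.6 -0.  -0.9] op 0.0589
x [ 0.0829 -0.0026 -0.9966] y [ 0.1246 -0.9921  0.0129] z [-0.9887 -0.1253 -0.0819]
q [ 0.021  0.728  0.306 -0.005  2.025  1.464]
tilt 4.76 dir -1.8 tvec [ 0.0829 -0.0026] yaw_y -82.84
inc [-0.038  0.019 -0.147] twist 0.0 rows 1
```

Call:
move_arm([
  [-0.02, 0.02, -0.1, 0],
  [-0.03, 0.03, -0.18, 0],
])

```text
time: 37.1
tool_pos: [0.7492, 0.0846, 0.4236]
tool_rot: [3.024, 1.473, 0.01]
contact_force: [0.9, -0.0, -3.3]
opening: 0.0589
```

Call:
move_arm([
  [-0.05, 0.019, -0.145, 0],
])

```text
time: 37.22
tool_pos: [0.7652, 0.0807, 0.4301]
tool_rot: [3.048, 1.415, 0.035]
contact_force: [-0.2, -0.5, -0.8]
opening: 0.059
```

Call:
move_arm([
  [-0.05, 0.015, -0.145, 0],
])

```text
time: 37.35
tool_pos: [0.7791, 0.0776, 0.4316]
tool_rot: [3.059, 1.374, 0.046]
contact_force: [-0.2, -0.0, -2.3]
opening: 0.0589
```

Call:
move_arm([
  [-0.05, 0.015, -0.145, 0],
])

```text
time: 37.48
tool_pos: [0.7922, 0.0749, 0.4334]
tool_rot: [3.067, 1.335, 0.054]
contact_force: [-0.3, -1.2, -2.5]
opening: 0.0589
```

```bash
python3 - <<'E'
from h import *
st();tilt();R,p=Rt()
E
```

```text
t 37.475 p [0.7922 0.0749 0.4334] F [-0.3 -1.2 -2.5] op 0.0589
x [ 0.2334  0.0125 -0.9723] y [ 0.126  -0.9919  0.0175] z [-0.9642 -0.1266 -0.2331]
q [-0.008  0.876  0.036  0.016  1.994  1.443]
tilt 13.52 dir 3.1 tvec [0.2334 0.0125] yaw_y -82.76
```

Call:
move_arm([
  [-0.05, 0, -0.145, 0],
])

```text
time: 37.6
tool_pos: [0.8037, 0.0776, 0.4371]
tool_rot: [3.072, 1.296, 0.059]
contact_force: [-0.4, -0.6, -1.6]
opening: 0.059
```

Call:
move_arm([
  [-0.05, 0, -0.13, 0],
])

```text
time: 37.72
tool_pos: [0.8119, 0.0806, 0.4434]
tool_rot: [3.078, 1.261, 0.065]
contact_force: [-0.5, -0.2, -2.4]
opening: 0.0585
```

```bash
python3 - <<'E'
from h import *
st();tilt();R,p=Rt();inc((.62,-.1,.36)); inc((.50,-.28,.22))
E
```

```text
t 37.725 p [0.8119 0.0806 0.4434] F [-0.5 -0.2 -2.4] op 0.0585
x [ 0.3046  0.0197 -0.9523] y [ 0.1253 -0.9919  0.0195] z [-0.9442 -0.1253 -0.3047]
q [-0.003  0.871  0.036  0.022  1.925  1.45 ]
tilt 17.78 dir 3.7 tvec [0.3046 0.0197] yaw_y -82.8
inc [0.044 0.384 0.573] twist 0.0 rows 5
inc [0.277 0.786 1.019] twist 0.0 rows 9
```

Call:
move_arm([
  [0.02, 0.08, 0.11, 0],
  [0.27, 0.78, 1, 0],
  [0.27, 0.78, 1, 0],
  [0.27, 0.78, 1, 0],
  [0.27, 0.78, 1, 0],
])

```text
time: 38.35
tool_pos: [0.6582, -0.1023, 0.3362]
tool_rot: [3.07, 1.261, 0.058]
contact_force: [0.8, -1.0, -2.4]
opening: 0.0588
```

```bash
python3 - <<'E'
from h import *
st();tilt();R,p=Rt(); inc((.50,-.28,.16))
E
```

```text
t 38.35 p [ 0.6582 -0.1023  0.3362] F [ 0.8 -1.  -2.4] op 0.0588
x [ 0.3048  0.0176 -0.9523] y [ 0.1254 -0.9919  0.0218] z [-0.9441 -0.1261 -0.3045]
q [-0.324  0.38   1.21   0.12   1.264  1.098]
tilt 17.78 dir 3.3 tvec [0.3048 0.0176] yaw_y -82.79
inc [0.291 0.381 0.564] twist 0.0 rows 5
```

Call:
move_arm([
  [0.29, 0.38, 0.56, 0],
  [0.29, 0.38, 0.56, 0],
  [0.29, 0.38, 0.56, 0],
  [0.29, 0.38, 0.56, 0],
  [0.29, 0.38, 0.56, 0],
])

```text
time: 38.98
tool_pos: [0.5004, -0.2798, 0.1601]
tool_rot: [3.066, 1.263, 0.053]
contact_force: [1.6, 0.1, -1.9]
opening: 0.0595
```

```bash
python3 - <<'E'
from h import *
import pickle
st();tilt();s=robot.observe();P=wristP(s['tool_pos'],s['tool_rot'])
for n in('wrist','scene','top'):
    im=robot.read_camera(n);np.save('pics/'+n+'20.npy',im);save(n+'20',im)
pickle.dump(P,open('pics/w20.pkl','wb'))
s=np.load('pics/scene20.npy');t=np.load('pics/top20.npy')
f=lambda im,x,y,w,h,k:cv2.resize(im[y:y+h,x:x+w],None,fx=k,fy=k,interpolation=cv2.INTER_CUBIC)
save('c20',np.hstack([f(t,380,165,100,130,4),f(s,170,270,100,130,4)]))
E
```

```text
t 38.975 p [ 0.5004 -0.2798  0.1601] F [ 1.6  0.1 -1.9] op 0.0595
x [ 0.3022  0.016  -0.9531] y [ 0.1242 -0.992   0.0227] z [-0.9451 -0.1252 -0.3017]
q [-0.769  0.372  1.726  0.299  0.853  0.498]
tilt 17.61 dir 3.0 tvec [0.3022 0.016 ] yaw_y -82.87
```

View pics/c20.png

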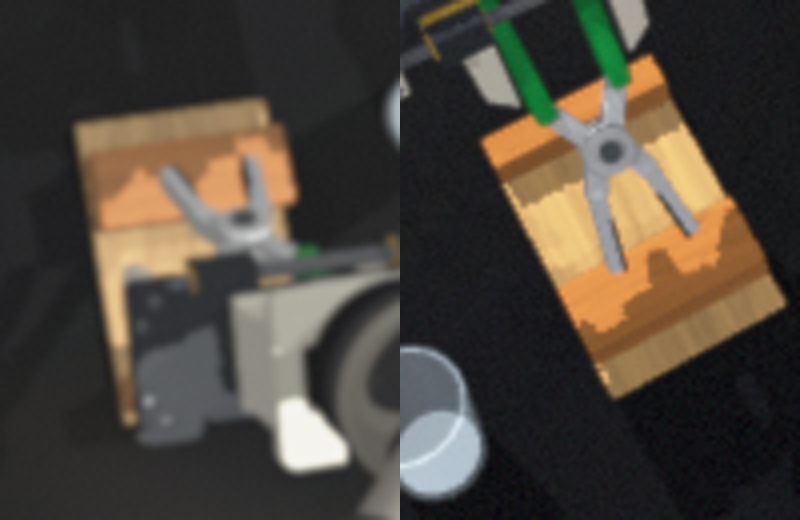

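View pics/wrist20.png

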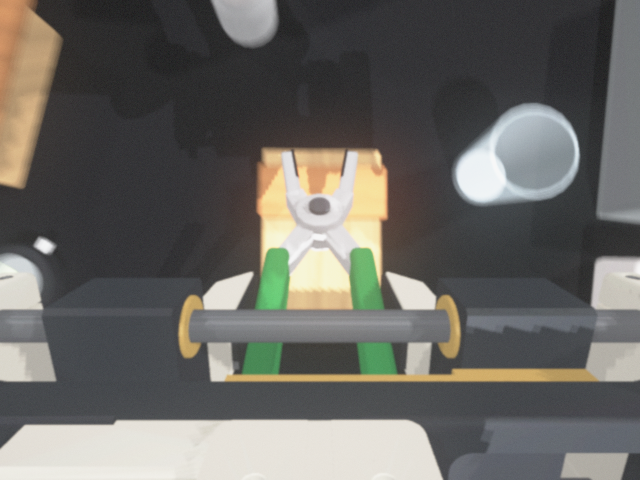

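```bash
python3 - <<'E'
from h import *
import pickle
P=pickle.load(open('pics/w20.pkl','rb'));R,p=Rt()
T=lambda x,y:ray('top',(380+(x-1.5)/4,165+(y-1.5)/4));S=lambda x,y:ray('scene',(170+(x-400-1.5)/4,270+(y-1.5)/4));W=lambda x,y:ray(None,(x,y),P)
for n,rs in (('piv',(T(243,216),S(611,151),W(320,206))),('tip+y',(T(168,172),S(692,232),W(289,153))),('tip-y',(T(250,158),S(617,268),W(351,153)))):
    X,e=tri(*rs);print(n,X.round(4),np.round(e,4),'tool',(R.T@(X-p)).round(4))
E
```

```text
piv [ 0.5421 -0.2759  0.1299] [0.0044 0.0017 0.0048] tool [ 0.0411  0.001  -0.0306]
tip+y [ 0.5796 -0.2503  0.0802] [0.0098 0.0025 0.0087] tool [ 0.1002 -0.0208 -0.0542]
tip-y [ 0.5848 -0.2941  0.0838] [0.0091 0.0027 0.0083] tool [ 0.0976  0.0234 -0.055 ]
```

```bash
python3 - <<'E'
from h import *
for z in (.12,.09,.06,.0264): inc((.5178,-.2802,z))
E
```

```text
inc [ 0.108  0.005 -0.01 ] twist 0.0 rows 1
inc [0.18  0.004 0.012] twist 0.0 rows 2
inc [0.251 0.002 0.035] twist 0.0 rows 2
inc [0.331 0.001 0.06 ] twist 0.0 rows 3
```

Call:
move_arm([
  [0.05, 0.005, -0.02, 0],
  [0.1, 0.005, -0.01, 0],
  [0.14, 0.004, 0, 0],
  [0.18, 0.004, 0.012, 0],
])

```text
time: 39.62
tool_pos: [0.521, -0.2787, 0.0915]
tool_rot: [3.065, 1.261, 0.054]
contact_force: [-0.3, -0.5, -1.7]
opening: 0.0587
```

```bash
python3 - <<'E'
from h import *
st();tilt()
inc((.5178,-.2802,.06));inc((.5178,-.2802,.0264))
for n in('wrist','scene'):
    im=robot.read_camera(n);save(n+'21',im)
E
```

```text
t 39.625 p [ 0.521  -0.2787  0.0915] F [-0.3 -0.5 -1.7] op 0.0587
x [ 0.304   0.0164 -0.9525] y [ 0.1266 -0.9917  0.0233] z [-0.9442 -0.1277 -0.3035]
q [-0.74   0.491  1.759  0.344  0.7    0.457]
tilt 17.72 dir 3.1 tvec [0.304  0.0164] yaw_y -82.72
inc [0.072 0.001 0.032] twist 0.0 rows 1
inc [ 0.152 -0.001  0.057] twist 0.0 rows 2
```

View pics/wrist21.png

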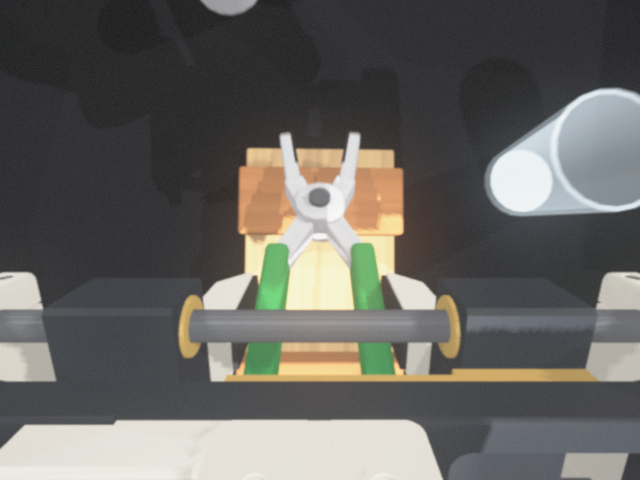

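Call:
move_arm([
  [0.025, 0, 0.01, 0],
  [0.05, 0, 0.02, 0],
  [0.075, 0.001, 0.032, 0],
  [0.1, 0, 0.04, 0],
])

```text
time: 40.22
tool_pos: [0.5151, -0.2798, 0.0456]
tool_rot: [3.079, 1.266, 0.066]
contact_force: [-1.3, 0.4, -0.4]
opening: 0.0592
```

```bash
python3 - <<'E'
from h import *
st();tilt()
inc((.5178,-.2802,.0264))
im=robot.read_camera('wrist');save('w22',im)
s=robot.read_camera('scene')
save('s22',cv2.resize(s[270:380,160:280],None,fx=5,fy=5,interpolation=cv2.INTER_CUBIC))
E
```

```text
t 40.225 p [ 0.5151 -0.2798  0.0456] F [-1.3  0.4 -0.4] op 0.0592
x [ 0.2994  0.0197 -0.9539] y [ 0.1249 -0.992   0.0187] z [-0.9459 -0.1247 -0.2995]
q [-0.749  0.56   1.803  0.395  0.603  0.386]
tilt 17.46 dir 3.8 tvec [0.2994 0.0197] yaw_y -82.83
inc [0.048 0.001 0.008] twist 0.0 rows 1
```

View pics/w22.png

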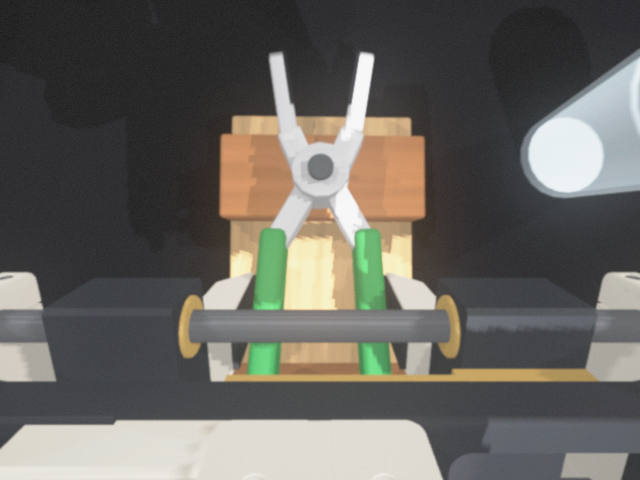

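View pics/s22.png

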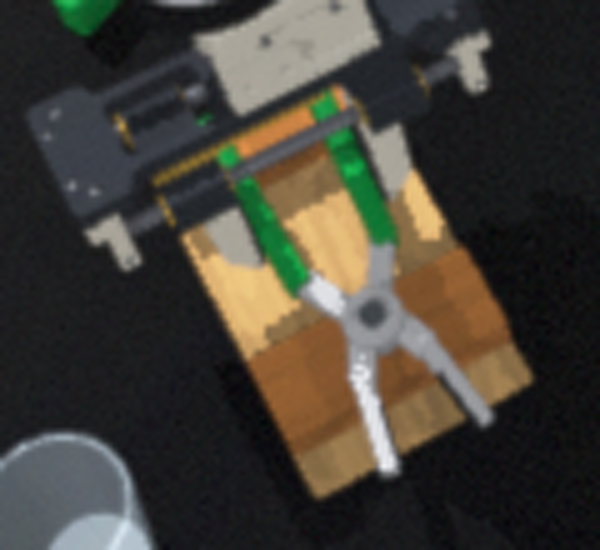

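Call:
move_arm([
  [0.015, 0, 0.003, 0],
  [0.03, 0, 0.005, 0],
  [0.045, 0, 0.008, 0],
  [0.05, 0, 0.008, 0],
])

```text
time: 40.83
tool_pos: [0.519, -0.28, 0.0276]
tool_rot: [3.075, 1.264, 0.062]
contact_force: [-4.4, 3.1, 12.9]
opening: 0.0587
```

```bash
python3 - <<'E'
from h import *
st();tilt()
im=robot.read_camera('wrist');save('w23',im)
s=robot.read_camera('scene')
save('s23',cv2.resize(s[270:380,160:280],None,fx=5,fy=5,interpolation=cv2.INTER_CUBIC))
E
```

```text
t 40.825 p [ 0.519  -0.28    0.0276] F [-4.4  3.1 12.9] op 0.0587
x [ 0.3016  0.0187 -0.9532] y [ 0.1252 -0.9919  0.0201] z [-0.9452 -0.1254 -0.3015]
q [-0.744  0.594  1.808  0.42   0.564  0.361]
tilt 17.59 dir 3.6 tvec [0.3016 0.0187] yaw_y -82.8
```

View pics/w23.png

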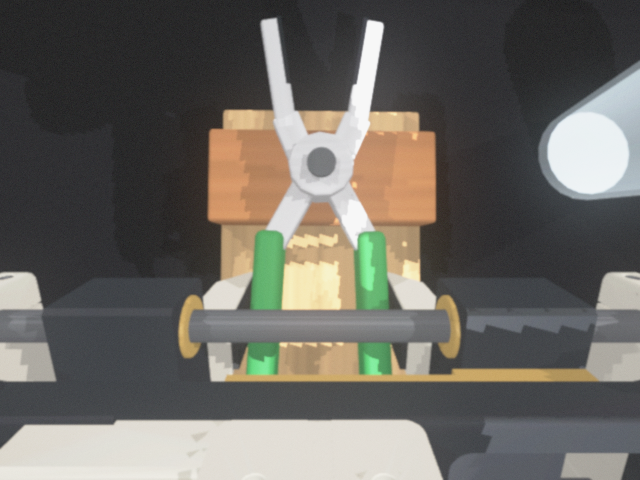

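View pics/s23.png

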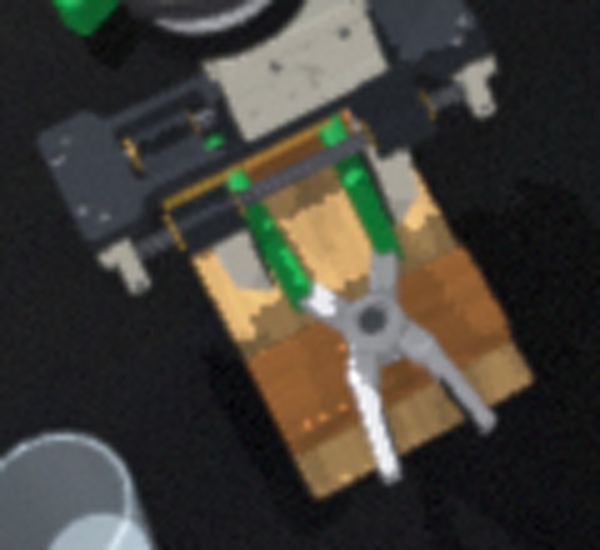

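Call:
move_arm([
  [0, 0, 0, 0],
  [0, 0, 0, 0],
  [0, 0, 0, 0],
  [0, 0, 0, 0],
], gripper=0.2)

```text
time: 41.42
tool_pos: [0.518, -0.2794, 0.0259]
tool_rot: [3.081, 1.267, 0.068]
contact_force: [-0.5, 1.1, 0.3]
opening: 0.0737
```

Call:
move_arm([
  [0, 0, 0, 0],
  [0, 0, 0, 0],
], gripper=0.05)

```text
time: 41.68
tool_pos: [0.5182, -0.2796, 0.0262]
tool_rot: [3.079, 1.266, 0.066]
contact_force: [-0.0, 0.5, 0.2]
opening: 0.0858
```

```bash
python3 - <<'E'
from h import *
st();tilt();R,p=Rt()
inc(p+[0,0,.2])
inc(p+[-.08,0,.25])
im=robot.read_camera('wrist');save('w24',im)
E
```

```text
t 41.675 p [ 0.5182 -0.2796  0.0262] F [-0.   0.5  0.2] op 0.0858
x [ 0.2994  0.0198 -0.9539] y [ 0.1251 -0.992   0.0187] z [-0.9459 -0.125  -0.2995]
q [-0.745  0.596  1.809  0.419  0.564  0.361]
tilt 17.46 dir 3.8 tvec [0.2994 0.0198] yaw_y -82.81
inc [-0.477  0.009 -0.15 ] twist 0.0 rows 4
inc [-0.656 -0.013  0.002] twist 0.0 rows 5
```

View pics/w24.png

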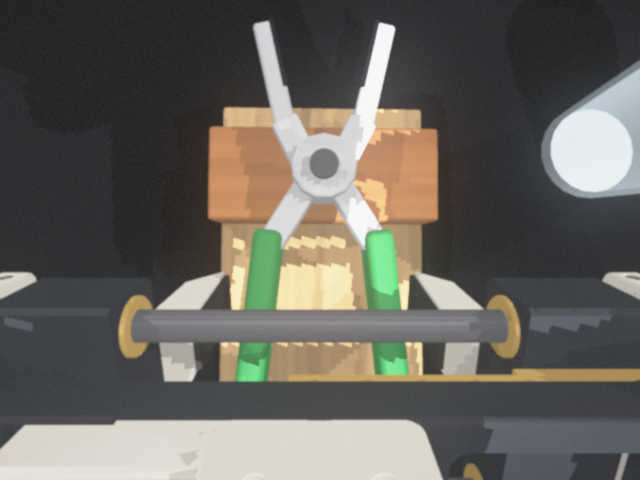

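Call:
move_arm([
  [-0.05, 0, 0, 0],
  [-0.15, 0, 0, 0],
  [-0.3, 0, 0, 0],
  [-0.45, 0, 0, 0],
  [-0.6, 0, 0, 0],
])

```text
time: 42.35
tool_pos: [0.4455, -0.2842, 0.2571]
tool_rot: [3.078, 1.266, 0.064]
contact_force: [1.0, -0.4, 0.8]
opening: 0.0872
```

Call:
move_arm([
  [0, 0, 0.15, 0],
  [0, 0, 0.3, 0],
  [0, 0, 0.3, 0],
])

```text
time: 42.72
tool_pos: [0.3297, -0.2992, 0.2182]
tool_rot: [3.087, 1.267, 0.068]
contact_force: [0.1, 0.1, -0.1]
opening: 0.0873
```

```bash
python3 - <<'E'
from h import *
st()
for n in('top','scene'):
    im=robot.read_camera(n);np.save('pics/'+n+'25.npy',im);save(n+'25',im)
s=np.load('pics/scene25.npy');t=np.load('pics/top25.npy')
f=lambda im,x,y,w,h,k:cv2.resize(im[y:y+h,x:x+w],None,fx=k,fy=k,interpolation=cv2.INTER_CUBIC)
save('c25',np.hstack([f(t,380,165,100,120,4),f(s,180,275,100,120,4)]))
E
```

```text
t 42.725 p [ 0.3297 -0.2992  0.2182] F [ 0.1  0.1 -0.1] op 0.0873
x [ 0.298   0.0204 -0.9543] y [ 0.1204 -0.9926  0.0164] z [-0.9469 -0.1198 -0.2983]
q [-1.115  0.108  1.905  0.327  1.035  0.178]
```

View pics/c25.png

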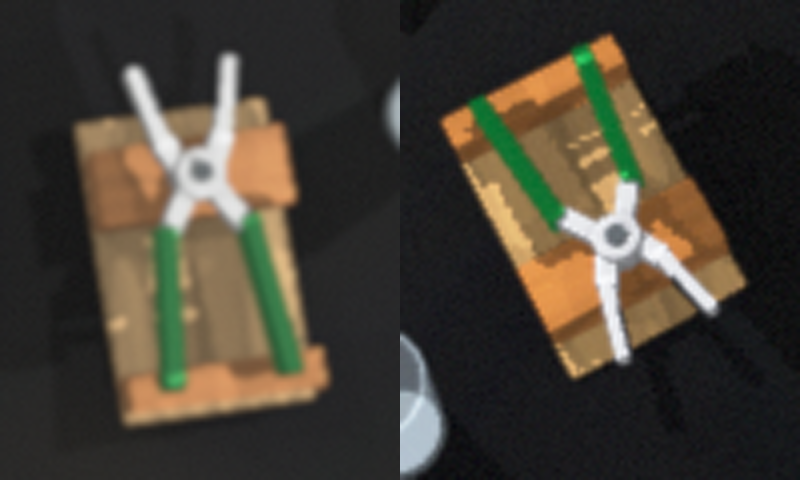

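View pics/scene25.png

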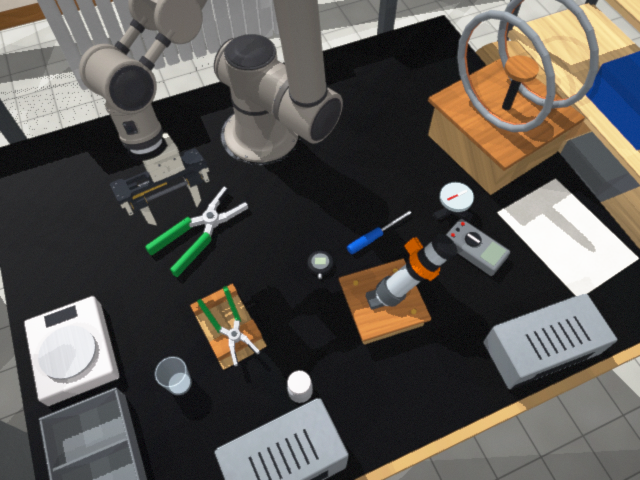

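```bash
python3 - <<'E'
from h import *
X,e=tri(ray('top',(380+200/4,165+169/4)),ray('scene',(180+216/4,275+235/4)));print('pivot',X.round(4),np.round(e,4))
s=np.load('pics/scene25.npy');t=np.load('pics/top25.npy')
for a,b in (('top','top'),('scene','scene')):
    cs,l=comps(mask(np.load(f'pics/{a}25.npy'),'green'))
    print(a,[(c.round(1).tolist(),st[4]) for i,st,c in cs])
X1,_=tri(ray('top',(422+0,165+305/4)),ray('scene',(180+208/4,275+115/4)))
f=lambda im,x,y,w,h,k:cv2.resize(im[y:y+h,x:x+w],None,fx=k,fy=k,interpolation=cv2.INTER_CUBIC)
save('clip25',np.hstack([f(t,190,135,65,75,6),f(s,390,220,65,75,6)]))
E
```

```text
pivot [ 0.5749 -0.2745  0.0518] [0.0001 0.0001]
top [([446.9, 238.7], 160), ([421.9, 242.4], 156), ([446.0, 322.7], 482)]
scene [([168.1, 235.9], 654), ([190.1, 254.2], 638), ([230.9, 302.6], 165), ([208.8, 314.7], 194)]
```

View pics/clip25.png

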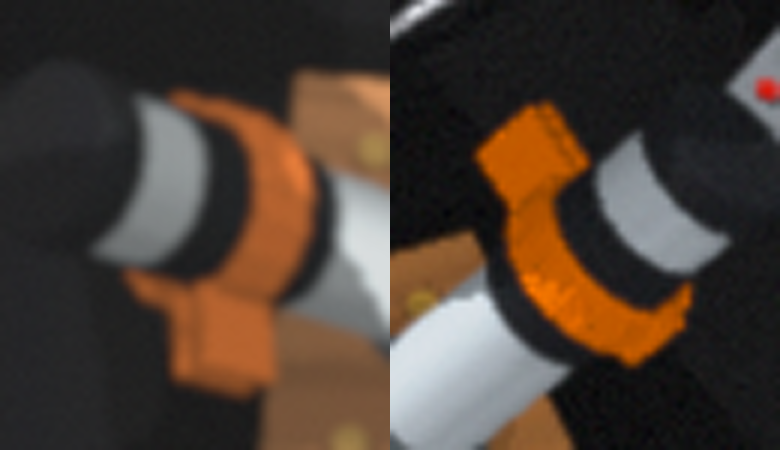

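The pliers lie flat on the rest with the pivot top at z 0.052, the same as at the start. The clip is shut and nothing else has moved, so I'm handing in.

```bash
python3 -c "
from h import *
print(robot.hand_in())"
```

```text
the job is handed in; nothing more can be done
None
```

I closed the clip with the small pliers and handed the job in at about 43 s. It stayed shut after I let go, and the pliers are back on their rest.

**Method:** The move tool cannot tilt the hand directly. I got the roll by pushing against the arm's reach and joint limits with short moves, and undid it the same way afterwards. The roll at the clip read about 37 degrees, where the tube leans 35. Handle force was capped at 21 N; the jaws met the shut ears at 40.8 mm across the handles, where the text says 38.

**Last checks:**
- The ears are together in the scene and top views, both straight after I backed off and again just before hand-in.
- The pliers lie flat on both bars. The pivot's top is at z 0.052, as at the start, and about 3 mm to one side of where it began.
- Everything else looks unmoved in the scene view, and the gripper is open and clear of everything.

**What disagreed or was not clean:**
- **Not exactly square:** the pliers slipped nose-down in the grip. At the clip they were about 6 degrees nose-down and 2 degrees off in roll. On the way back they sagged to about 50 degrees nose-down, and I laid them flat by lowering them against the front bar.
- **Joint limit:** joint 3 settled at 0.036 rad several times, where the stated lower limit is 0.04, possibly rounded. I cannot tell whether that counts as passing its range.
- **Force reading:** the wrist read 32 N once during a sudden stop in free space. The two views I took showed nothing touched, and the reading fell to about 2 N straight away.

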